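# Straighten the boot spikes

### The job

Find every pointed boot spike in the white tilt-out bin and lay them all flat, next to one another, on the bed of the press. Then swing the press's sprung lever right down to its stop and let it come all the way up again, and move all the spikes from the press into the steel tray. Everything else, including the blunt bar in the bin, stays in the bin or on the bench as it is.

Things in the scene. Friction and masses are not known exactly. Their poses are not given: they have to be found in the camera images.
- spike1: dark grey steel boot spike: square shank 16 x 16 mm, 40 mm long, with a 24 mm round point (14 mm wide where it starts) on one end, 64 mm overall, about 90 g. Origin: centre of the shank (8 mm above what it lies on, point end at +44 mm, blunt end at -20 mm along its x). It lies on any of its four sides. Starts in the bin; may be absent
- spike2: dark grey steel boot spike: square shank 16 x 16 mm, 40 mm long, with a 24 mm round point (14 mm wide where it starts) on one end, 64 mm overall, about 90 g. Origin: centre of the shank (8 mm above what it lies on, point end at +44 mm, blunt end at -20 mm along its x). It lies on any of its four sides. Starts in the bin; may be absent
- spike3: dark grey steel boot spike: square shank 16 x 16 mm, 40 mm long, with a 24 mm round point (14 mm wide where it starts) on one end, 64 mm overall, about 90 g. Origin: centre of the shank (8 mm above what it lies on, point end at +44 mm, blunt end at -20 mm along its x). It lies on any of its four sides. Starts in the bin; may be absent
- spike4: dark grey steel boot spike: square shank 16 x 16 mm, 40 mm long, with a 24 mm round point (14 mm wide where it starts) on one end, 64 mm overall, about 90 g. Origin: centre of the shank (8 mm above what it lies on, point end at +44 mm, blunt end at -20 mm along its x). It lies on any of its four sides. Starts in the bin; may be absent
- press: grey straightening press, fixed: base 200 x 236 mm, 25 mm high, its top the flat bed; kerbs 6 mm high along the bed's front (x = -66 mm) and sides (y = +-114 mm). Origin: on the bench under the middle of the bed; x points from the front to the hinge at the rear, y across
- bed (a point): middle of the press bed's flat top, axes as the press. The shut platen covers 45 mm either way in x and 100 mm in y and leaves 18 mm, so spikes lie flat in one layer, each spike's origin within 30 mm of here in x and 105 mm in y
- lever (a joint): the press's sprung lever with the platen: 0 rad = up (open, leaning 5 degrees rearward of vertical), 1.658 rad = down at its stop (level). The spring lifts it again; about 3 N at the bar
- lever_bar (a point): middle of the black round cross bar at the lever's free end: 14 mm thick, 170 mm long along the press's y, 195 mm from the hinge. 50 mm of free space between it and the platen; straddle it from above
- lever_hinge (a point): point on the lever's hinge axis (axis along the press's y), 100 mm behind the bed's middle, 55 mm above the bench
- tray: loose shallow stainless tray, 210 x 120 mm, 20 mm high, walls and floor 3 mm. Origin: centre of its underside; x along its length
- bin: white plastic tilt-out bin, fixed on the bench, inside 210 (x) x 290 (y) mm, floor 5 mm and rim 50 mm above the bench, front wall leaning out. Origin: centre of its underside
- plain_bar: plain dark grey steel bar in the bin, 16 x 16 x 62 mm, blunt at both ends, no point: not a spike. Origin: its centre
- wedge: red silicone door wedge in the bin, 80 x 32 x 24 mm. Origin: under its middle
- paperweight: glass marble paperweight with a flat foot in the bin, 40 mm wide, 36 mm high. Origin: under its middle
- headlamp: blue plastic headlamp with a small toggle switch on top, in the bin, 50 x 34 x 30 mm. Origin: under its middle
- wax_tin: low round tin, 68 mm wide, 30 mm high, on the bench behind the tray. Origin: under its middle
- mug: white mug, 80 mm wide, 90 mm high, on the bench behind the tray. Origin: under its middle
Not all that is in view belongs to the job. Several things look just like the tray: the one meant starts farthest from the robot's base.

How it is judged:
By the outcome, as a careful person would: the job done as asked, in the order asked, and still so for the second after the job is handed in, with the robot touching nothing.
Of spike1, spike2, spike3, spike4 only 3 to 4 are there at a start; the rules pass over those that are not, and their reading is None.
At some moment in a run one of tray may be knocked a few centimetres aside while the robot is not near it.
Once in a run the grip may slacken for a moment while it holds something.
It also fails if it takes over 210 s, if anything falls off the work surface, if the arm or the gripper's body presses on something with over 40 N, if the wrist force passes 120 N, or if a joint passes its speed limit or range.

### The arm

A 7-joint arm with a two-finger parallel gripper is mounted at the origin on the work surface. World frame = base frame: x ahead of the robot, y to its left, z up, the work surface at z = 0. Lengths are in m, angles in rad, forces in N, time in s.
With the tool pointing down it reaches from about 0.4 to 0.9 m from the base axis. Payload 5.5 kg.
Tool frame: the origin (TCP) lies at the very end of the fingers, on their centre line; the grasp point (between the pads) lies 19 mm behind it (r.hold_point_z is the distance from the TCP to the grasp point, in m); x points along the fingers, z is the direction in which the jaws open and shut, and the axes are right-handed (so a half turn about x gives the same grasp; the last joint's range is limited). The gripper opens to 85 mm and grips with 20 to 120 N. Pads are 22 mm wide; open, the fingers measure 114 mm over their backs; the gripper's body (76 mm by 85 mm) begins 54 mm behind the grasp point. The pads swing forward as they close: fully open they stand 13 mm farther back than shut.
Start: joints at [1.434, 0.501, -0.427, 1.55, 0.221, 1.138, -0.21], TCP at [0.253, -0.599, 0.231] pointing down, gripper open.
Joint ranges: [-2.88, 2.88], [-0.31, 2.03], [-1.54, 1.56], [0.2, 2.42], [-1.41, 4.55], [0.19, 2.02], [-2.57, 2.57]. Speed limits (rad/s): [2.57, 2.57, 3.14, 3.14, 3.14, 3.14, 3.14].

### API

Orientations are given as a 3x3 rotation matrix whose columns are the frame's x, y, z axes.
In Python, from station import r gives the robot as it stands. The module is installed in compiled form; this text tells all that it offers.
- The arm moves only by the tool carry_out, never from a script. Its argument "series" is a list of rows, each a list of 4 numbers: the shift along the tool's x, y, z in cm, then the turn about the tool's x in rad. In form: [[tx, ty, tz, twist], ...]. A call has exactly 10 rows; each row is the pose to reach, as a shift and turn from the pose commanded when the call began, along the tool's axes at that moment; what a row does not reach only later rows make up. A row lasts 1/8 s, in which the tool goes at most 62.5 mm and 10.7 degrees, less where a joint would pass 70% of its speed; a pose out of reach is approached as far as the arm can. A call with a gripper value outside its range is refused whole. "hand" is the finger opening in cm, from 0 to 8.54, set as the call begins (left out, the last holds). The fingers move at their own pace and stop on an object; "grip_force" is the grip in N (left out, the last holds). Time passes only in rows, so rows that repeat a pose let the fingers close, or fill a call up. It gives the time, the measured TCP pose, the force and the opening at its end, in the units of the state.
- r.read_state(): the state, without advancing time (a new reading comes with each control period).
- r.capture(name): name is "side" or "top"; returns a dict with "frame" (384x512x3 uint8, red, green, blue), "camera_matrix" (3x3 intrinsics, pixels), "distortion" ([k1, k2, p1, p2, k3] as OpenCV has them; the pictures are not rectified), "position" and "orientation" of the camera in the world. Camera axes: x right, y down, z forward; pixel columns grow to the right and rows downward; lengths in m; the calibration is good to about 2 mm. A picture is of the moment at which its call begins. There is no depth.
- r.sign_off(): hands the job in, once; it reports no verdict.
The state is a dict: "t": time; "joint_pos": joint angles; "joint_velocities": joint speeds; "effort": joint torques, N m; "tool_pos": TCP position; "orientation": TCP orientation; "force": force on the tool from outside, world axes, zero at the start; "moment": the same for the moment, N m; "gripper_width": finger opening in m.
Only numpy, scipy, OpenCV 4.12 (cv2) and the standard library are available. Lean on these libraries where they do the work, as an engineer would, in place of code of your own. Each camera call takes 0.05 s, during which the arm holds its last target.

## Working session

There is one attempt and no reset: what is moved stays moved. The work goes in short steps, Python scripts to look and compute and a tool call to move; the robot and the scene stay as the last step left them, time stands still between calls to the robot, and variables do not carry over. Pictures are saved under pics/ and viewed, and the job is handed in when it is done.

Besides the shell and the picture viewer there is one more tool, called after "Request:" as name([rows], argument=value, ...), one row to a line, values as JSON. carry_out: Moves the arm, as the interface text tells. Its arguments: {"type":"object","properties":{"series":{"type":"array"},"hand":{"type":"number"},"grip_force":{"type":"number"}},"required":["series"]}

```bash
mkdir -p pics
python3 - <<'E'
from station import r
import cv2, numpy as np
s=r.read_state()
for k,v in s.items(): print(k,np.round(v,4).tolist())
print(r.hold_point_z)
for n in("side","top"):
    c=r.capture(n); cv2.imwrite(f"pics/{n}0.png",c["frame"][:,:,::-1])
    for k in c:
        if k!="frame": print(k,np.round(c[k],4).tolist())
E
```

```text
t 0.0
joint_pos [1.4342, 0.5019, -0.4268, 1.5515, 0.2208, 1.1383, -0.2103]
joint_velocities [0.001, 0.0002, 0.0012, 0.0019, 0.0014, -0.0014, -0.0009]
effort [-0.0005, -56.9515, -5.8164, -28.0939, 0.0106, 0.0119, -0.0001]
tool_pos [0.2527, -0.5981, 0.2303]
orientation [[-0.0007, 0.9211, 0.3893], [0.0018, 0.3893, -0.9211], [-1.0, 0.0001, -0.0019]]
force [0.1883, 0.049, -0.1997]
moment [-0.0361, -0.0004, 0.0183]
gripper_width 0.0854
0.0187
camera_matrix [[435.682, 0.0, 260.5185], [0.0, 435.682, 191.6802], [0.0, 0.0, 1.0]]
distortion [-0.0261, 0.0, 0.0, 0.0, 0.0]
position [0.2601, 1.1734, 0.8607]
orientation [[-0.9853, -0.0938, 0.143], [-0.1709, 0.509, -0.8437], [0.0064, -0.8557, -0.5175]]
camera_matrix [[443.5376, 0.0, 254.8172], [0.0, 443.5376, 192.563], [0.0, 0.0, 1.0]]
distortion [-0.0954, 0.0, 0.0, 0.0, 0.0]
position [0.357, 0.0084, 1.4035]
orientation [[-0.0129, -0.9957, 0.0916], [-0.9998, 0.0144, 0.0158], [-0.017, -0.0914, -0.9957]]
```

View pics/top0.png

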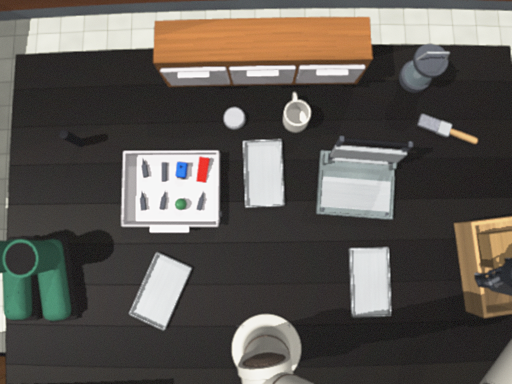

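View pics/side0.png

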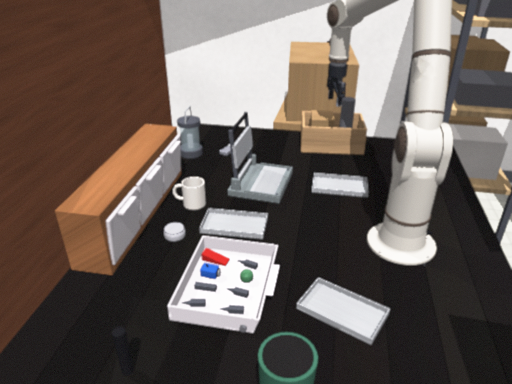

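```bash
cat > h.py <<'E'
from station import r
import cv2, numpy as np
def cap(n): return r.capture(n)
def ray(c,px):
    p=cv2.undistortPoints(np.array(px,float).reshape(-1,1,2),c["camera_matrix"],np.array(c["distortion"],float)).reshape(-1,2)
    d=np.c_[p,np.ones(len(p))]@np.array(c["orientation"]).T
    return np.array(c["position"]),d
def onz(c,px,z):
    o,d=ray(c,px); return o+d*((z-o[2])/d[:,2])[:,None]
def proj(c,P):
    P=np.array(P,float).reshape(-1,3); R=np.array(c["orientation"])
    return cv2.projectPoints((P-np.array(c["position"]))@R,np.zeros(3),np.zeros(3),c["camera_matrix"],np.array(c["distortion"],float))[0].reshape(-1,2)
def save(c,name,box=None,s=1):
    f=c["frame"][:,:,::-1]
    if box: x0,y0,x1,y1=box; f=f[y0:y1,x0:x1]
    cv2.imwrite("pics/"+name,cv2.resize(f,None,fx=s,fy=s,interpolation=cv2.INTER_CUBIC))
E
python3 - <<'E'
from h import *
c=cap("top"); save(c,"t_bin.png",(112,140,232,240),6); save(c,"t_press.png",(232,125,422,225),4)
d=cap("side"); save(d,"s_bin.png",(165,230,285,330),6)
g=cv2.cvtColor(c["frame"],cv2.COLOR_RGB2GRAY)
m=np.zeros_like(g); m[155:218,132:215]=(g[155:218,132:215]<110)
n,l,st,ce=cv2.connectedComponentsWithStats(m,8 and None) if 0 else cv2.connectedComponentsWithStats(m)
for i in range(1,n):
    if st[i,4]<20: continue
    ys,xs=np.where(l==i); col=c["frame"][ys,xs].mean(0)
    P=onz(c,np.c_[xs,ys],0.013)[:,:2]; mu=P.mean(0); w,v=np.linalg.eigh(np.cov((P-mu).T)); a=v[:,1]; t=(P-mu)@a; u=(P-mu)@v[:,0]
    print(st[i],np.round(ce[i],1),col.astype(int),np.round(mu,4),"ang",round(np.degrees(np.arctan2(a[1],a[0])),1),"len",np.round([t.min(),t.max(),np.mean(t**3)*1e9*1e-3],4),"w",np.round(np.ptp(u),4))
E
```

```text
[198 158  12  24 164] [202.6 169.2] [235  51  44] [0.562  0.1952] ang 169.5 len [-0.0355  0.0365  0.1898] w 0.029
[143 161   6  16  37] [145.4 169.5] [ 96  99 105] [0.5643 0.3793] ang -170.2 len [-0.0285  0.0212 -0.8774] w 0.0133
[163 163   4  18  39] [165.3 171.6] [ 96  98 104] [0.5562 0.3148] ang 178.7 len [-0.0277  0.027   0.1854] w 0.0096
[177 163  11  16  48] [184.2 172. ] [ 53  95 175] [0.554  0.2542] ang 160.2 len [-0.029   0.0204 -1.3484] w 0.0262
[161 193   5  16  31] [163.5 202.2] [100 102 110] [0.4585 0.32  ] ang 168.7 len [-0.0296  0.0194 -1.2488] w 0.0114
[141 194   5  15  31] [143.8 200.8] [ 94  96 102] [0.4639 0.3834] ang -168.3 len [-0.0226  0.0233  0.3442] w 0.012
[180 199   6  10  34] [183.2 203.8] [ 71 117  82] [0.4528 0.2572] ang 177.8 len [-0.0151  0.0136 -0.0467] w 0.0157
```

View pics/t_bin.png

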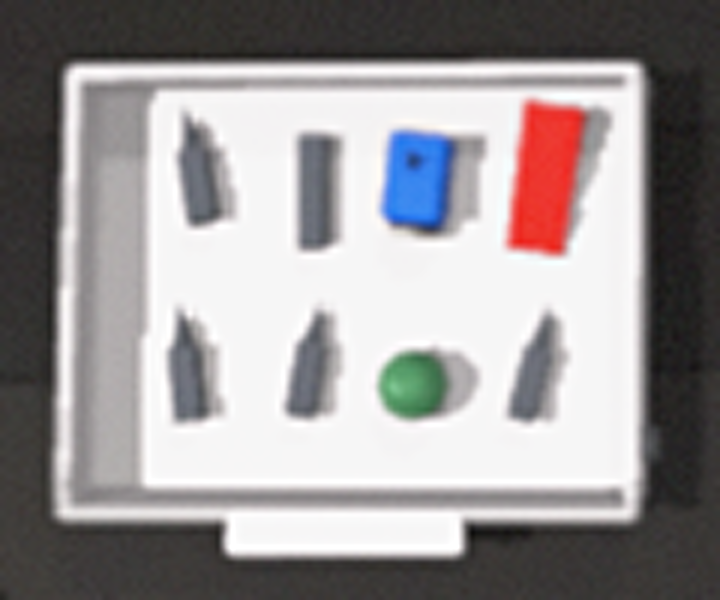

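View pics/s_bin.png

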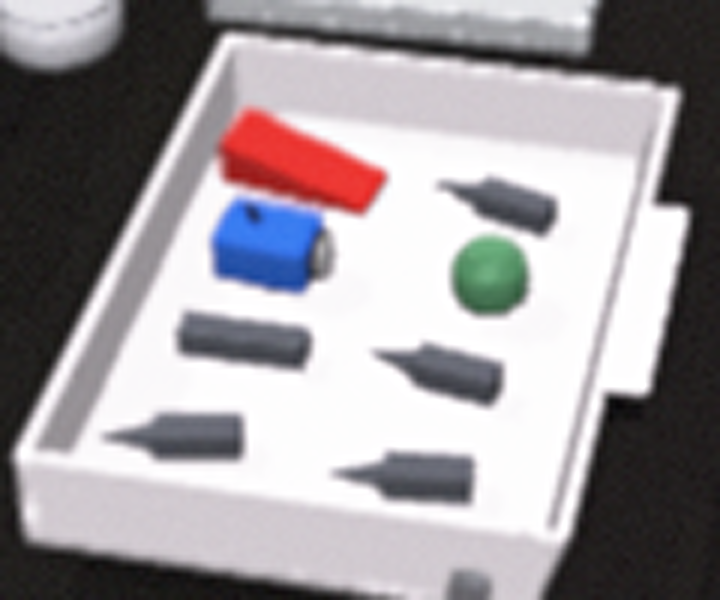

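View pics/t_press.png

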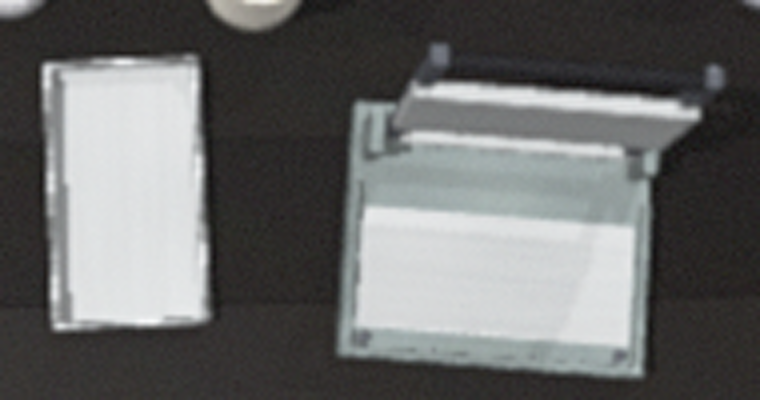

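```bash
cat > sp.py <<'E'
from h import *
def spikes(c,box,z=0.018,thr=125,s=6,mina=400,bright=False,lim=None):
    x0,y0,x1,y1=box
    g=cv2.cvtColor(c["frame"],cv2.COLOR_RGB2GRAY)[y0:y1,x0:x1]
    sat=cv2.cvtColor(c["frame"],cv2.COLOR_RGB2HSV)[y0:y1,x0:x1,1]
    G=cv2.resize(g,None,fx=s,fy=s,interpolation=cv2.INTER_CUBIC); S=cv2.resize(sat,None,fx=s,fy=s)
    m=((G<thr)&(S<90)).astype(np.uint8)
    n,l,st,ce=cv2.connectedComponentsWithStats(m); out=[]
    for i in range(1,n):
        if st[i,4]<mina or st[i,4]>8000: continue
        ys,xs=np.where(l==i)
        px=np.c_[(xs+.5)/s-.5+x0,(ys+.5)/s-.5+y0]
        P=onz(c,px,z)[:,:2]; mu=P.mean(0); w,v=np.linalg.eigh(np.cov((P-mu).T)); a=v[:,1]
        t=(P-mu)@a
        if np.mean(t**3)<0: a=-a; t=-t   # point side has longer tail
        lo,hi=t.min(),t.max()
        b=np.array([-a[1],a[0]]); u=(P-mu)@b
        prof=[np.ptp(u[(t>=lo+k*(hi-lo)/8)&(t<=lo+(k+1)*(hi-lo)/8)]) for k in range(8)]
        # shank axis refit from the first 38 mm
        sel=t<lo+.036; Q=P[sel]; q=Q.mean(0)
        cen=[(Q[(t[sel]>=lo+k*.012)&(t[sel]<lo+(k+1)*.012)]).mean(0) for k in range(3)]
        o=mu+a*(lo+.020)
        print("px",np.round(px.mean(0),1),"org",np.round(o,4),"ang",round(np.degrees(np.arctan2(a[1],a[0])),1),"len",round(hi-lo,4),"prof mm",np.round(np.array(prof)*1e3,0), "shank q",np.round(q,4))
        out.append((o,a))
    return out
E
python3 - <<'E'
from sp import *
c=cap("top"); spikes(c,(135,155,216,218))
d=cap("side"); print(); spikes(d,(180,245,262,318),thr=110)
# press corners from crop
def cr(p): p=np.array(p,float); return (p+.5)/4-.5+np.array([232,125])
for nm,pts,z in [("base",[(340,355),(643,374),(357,102)],.025),("bed white",[(362,208),(633,225),(629,345),(356,328)],.025),("bar ends",[(440,60),(712,78)],.24),("tray",[(45,64),(199,58),(211,320),(54,328)],.02)]:
    P=onz(c,cr(pts),z); print(nm,np.round(P,4).tolist())
E
```

```text
px [144.9 169.3] org [0.5605 0.3791] ang 8.9 len 0.0536 prof mm [17. 16. 16. 16. 17. 17. 11.  8.] shank q [0.5588 0.3788]
px [164.4 171.5] org [0.5645 0.3166] ang 179.7 len 0.0577 prof mm [17. 16. 15. 15. 15. 15. 15. 15.] shank q [0.5666 0.3166]
px [184.8 173.1] org [0.5498 0.2512] ang -21.7 len 0.0528 prof mm [26.  2.  2.  3.  2.  3.  2.  6.] shank q [0.5409 0.254 ]
px [163.2 201.6] org [0.4579 0.3201] ang -10.0 len 0.0518 prof mm [16. 16. 15. 16. 15. 15.  9.  5.] shank q [0.456  0.3204]
px [143.1 202.2] org [0.4567 0.3841] ang 6.4 len 0.0523 prof mm [17. 16. 16. 15. 16. 15. 10.  6.] shank q [0.4548 0.3839]
px [200.6 202.2] org [0.4543 0.2018] ang -15.2 len 0.052 prof mm [14. 14. 13. 13. 13. 13.  8.  5.] shank q [0.4524 0.2023]
px [184.1 203.7] org [0.4486 0.2536] ang 176.6 len 0.0325 prof mm [16.  7.  5.  4.  4.  4.  6. 19.] shank q [0.4525 0.2534]

px [249.8 264.2] org [0.4518 0.2106] ang -17.0 len 0.0525 prof mm [21. 23. 22. 21. 21. 20. 12.  7.] shank q [0.45   0.2112]
px [246.7 279.4] org [0.4457 0.2734] ang -158.9 len 0.0324 prof mm [21.  6.  3.  3.  4.  6.  6. 16.] shank q [0.
[... 163 characters left out ...]
2 0.3283] ang -12.5 len 0.0547 prof mm [21. 22. 22. 22. 21. 21. 11.  4.] shank q [0.4535 0.3288]
px [196.7 302.9] org [0.5603 0.3864] ang 9.4 len 0.0516 prof mm [22. 21. 20. 20. 22. 20. 11.  4.] shank q [0.5584 0.3861]
px [234.8 309.5] org [0.4562 0.3915] ang 3.0 len 0.0522 prof mm [22. 22. 23. 22. 22. 21.  9.  4.] shank q [0.455  0.3914]
base [[0.4162, -0.161, 0.025], [0.3977, -0.3977, 0.025], [0.6152, -0.1796, 0.025]]
bed white [[0.531, -0.1812, 0.025], [0.5146, -0.3945, 0.025], [0.4205, -0.3875, 0.025], [0.437, -0.1739, 0.025]]
bar ends [[0.6026, -0.2066, 0.24], [0.5885, -0.3898, 0.24]]
tray [[0.6504, 0.0661, 0.02], [0.6533, -0.0561, 0.02], [0.4452, -0.0615, 0.02], [0.4407, 0.0612, 0.02]]
```

```bash
cat > edges.py <<'E'
from h import *
def blobs(c,box,thr,s=6,mina=400):
    x0,y0,x1,y1=box
    f=c["frame"][y0:y1,x0:x1]
    G=cv2.resize(cv2.cvtColor(f,cv2.COLOR_RGB2GRAY),None,fx=s,fy=s,interpolation=cv2.INTER_CUBIC)
    S=cv2.resize(cv2.cvtColor(f,cv2.COLOR_RGB2HSV)[:,:,1],None,fx=s,fy=s)
    n,l,st,ce=cv2.connectedComponentsWithStats(((G<thr)&(S<90)).astype(np.uint8))
    for i in range(1,n):
        if mina<st[i,4]<8000:
            ys,xs=np.where(l==i); yield np.c_[(xs+.5)/s-.5+x0,(ys+.5)/s-.5+y0]
def edge(c,px,z,ang,side,x):
    "lateral offset of the blob's extreme edge (side=+1/-1) near the shank, given axis angle"
    P=onz(c,px,z)[:,:2]; b=np.array([-np.sin(ang),np.cos(ang)]); a=np.array([np.cos(ang),np.sin(ang)])
    t=P@a; sel=(t>t.min()+.006)&(t<t.min()+.034)
    return np.percentile(side*(P[sel]@b),98.5)*side
E
python3 - <<'E'
from edges import *
c=cap("top"); d=cap("side")
T=list(blobs(c,(135,155,216,218),125)); S=list(blobs(d,(180,245,262,318),120))
z=.021
for name,g,ang in [("A",(.5605,.379),9.1),("B",(.458,.320),-10.5),("C",(.4567,.384),5),("D",(.4543,.202),-16)]:
    an=np.radians(ang)
    bt=min(T,key=lambda p:np.hypot(*(onz(c,p,z)[:,:2].mean(0)-g))); bs=min(S,key=lambda p:np.hypot(*(onz(d,p,z)[:,:2].mean(0)-g)))
    et=edge(c,bt,z,an,1,0); es=edge(d,bs,z,an,-1,0)
    # lateral edges visible at z=.005 : lower -y edge seen by top, +y lower edge seen by side
    lt=edge(c,bt,.005,an,-1,0); ls=edge(d,bs,.005,an,1,0)
    print(name,"top+ %.4f side- %.4f w %.1f mid %.4f | lower: top- %.4f side+ %.4f w %.1f mid %.4f"%(et,es,(et-es)*1e3,(et+es)/2,lt,ls,(ls-lt)*1e3,(lt+ls)/2), "guess",round(-np.sin(an)*g[0]+np.cos(an)*g[1],4))
def cr(p): return (np.array(p,float)+.5)/6-.5+np.array([112,140])
print("rim outer",np.round(onz(c,cr([(66,62),(643,64),(640,520),(55,520)]),.05),3).tolist())
print("floor left/ right",np.round(onz(c,cr([(152,90),(145,488),(640,488)]),.005),3).tolist())
print("rim inner left",np.round(onz(c,cr([(80,80),(75,500)]),.05),3).tolist())
E
```

```text
A top+ 0.2927 side- 0.2832 w 9.5 mid 0.2880 | lower: top- 0.2809 side+ 0.2904 w 9.5 mid 0.2856 guess 0.2856
B top+ 0.4047 side- 0.3966 w 8.0 mid 0.4007 | lower: top- 0.3937 side+ 0.4040 w 10.3 mid 0.3989 guess 0.3981
C top+ 0.3498 side- 0.3409 w 8.9 mid 0.3453 | lower: top- 0.3384 side+ 0.3485 w 10.1 mid 0.3435 guess 0.3427
D top+ 0.3251 side- 0.3182 w 6.9 mid 0.3216 | lower: top- 0.3147 side+ 0.3240 w 9.3 mid 0.3193 guess 0.3194
rim outer [[0.622, 0.443, 0.05], [0.615, 0.14, 0.05], [0.38, 0.143, 0.05], [0.383, 0.445, 0.05]]
floor left/ right [[0.615, 0.41, 0.005], [0.401, 0.411, 0.005], [0.398, 0.147, 0.005]]
rim inner left [[0.612, 0.435, 0.05], [0.393, 0.435, 0.05]]
```

```bash
cat > go.py <<'E'
from h import *
import sys
def plan(*wps):
    "wps: (x,y,z,yaw_deg of tool y)"
    s=r.read_state(); R=np.array(s["orientation"]); p=np.array(s["tool_pos"])
    yaw=np.degrees(np.arctan2(R[1,1],R[0,1]))
    print("t %.2f pos %s yaw %.2f tilt %.4f w %.4f F %s j %s"%(s["t"],np.round(p,4),yaw,R[2,0],s["gripper_width"],np.round(s["force"],1),np.round(s["joint_pos"],2)))
    for w in wps:
        d=R.T@(np.array(w[:3])-p)*100
        print("->",w,"shift cm",np.round(d,2),"twist",round(np.radians((yaw-w[3]+180)%360-180),3), "rows>=",int(np.ceil(np.linalg.norm(d)/6.25)))
if __name__=="__main__":
    plan(*[tuple(map(float,a.split(","))) for a in sys.argv[1:]])
E
python3 go.py .2527,-.5981,.3,22.9 .45,.1,.2,0 .458,.3205,.15,-10
python3 - <<'E'
from h import *
c=cap("top"); f=c["frame"].astype(int)
s=6;F=cv2.resize(c["frame"][190:215,172:195],None,fx=s,fy=s,interpolation=cv2.INTER_CUBIC).astype(int)
m=(F[:,:,1]-F[:,:,0]>25)
ys,xs=np.where(m); px=np.c_[(xs+.5)/s-.5+172,(ys+.5)/s-.5+190]
P=onz(c,px,.024); print(P.min(0),P.max(0),P.mean(0))
E
```

```text
t 0.40 pos [ 0.253  -0.5987  0.2311] yaw 22.91 tilt -1.0000 w 0.0850 F [0.  0.5 0.8] j [ 1.43  0.5  -0.43  1.55  0.22  1.14 -0.21]
-> (0.2527, -0.5981, 0.3, 22.9) shift cm [-6.89 -0.   -0.06] twist 0.0 rows>= 2
-> (0.45, 0.1, 0.2, 0.0) shift cm [  3.13  45.34 -56.69] twist 0.4 rows>= 12
-> (0.458, 0.3205, 0.15, -10.0) shift cm [  8.14  54.66 -76.68] twist 0.574 rows>= 16
[0.43549144 0.24758294 0.024     ] [0.46902476 0.28182881 0.024     ] [0.45237158 0.26487314 0.024     ]
```

Request:
carry_out([
  [-5,0,0,0],
  [-5,3,-3.8,0.03],
  [-5,6.5,-8.1,0.07],
  [-5,10,-12.5,0.1],
  [-5,13.5,-16.9,0.14],
  [-5,17,-21.3,0.18],
  [-5,20.5,-25.6,0.22],
  [-5,24,-30,0.26],
  [-5,27.5,-34.4,0.3],
  [-5,31,-38.8,0.34],
], hand=4.0, grip_force=40)

```text
t: 1.7
tool_pos: [0.388, -0.119, 0.2818]
orientation: [[0.001, 0.998, 0.058], [-0.001, 0.058, -0.998], [-1.0, 0.001, 0.001]]
force: [1.3, -0.4, 0.3]
gripper_width: 0.0398
```

```bash
python3 go.py .458,.3205,.12,-10 .458,.3205,.007,-10
```

```text
t 1.70 pos [ 0.388  -0.119   0.2818] yaw 3.35 tilt -1.0000 w 0.0398 F [ 1.3 -0.4  0.3] j [ 1.02 -0.02 -0.77  2.05 -0.01  1.1  -1.26]
-> (0.458, 0.3205, 0.12, -10.0) shift cm [ 16.12   9.54 -43.48] twist 0.233 rows>= 8
-> (0.458, 0.3205, 0.007, -10.0) shift cm [ 27.42   9.53 -43.5 ] twist 0.233 rows>= 9
```

Request:
carry_out([
  [2,1.2,-5.5,0.03],
  [4,2.4,-11,0.06],
  [6,3.6,-16.5,0.09],
  [8,4.8,-22,0.12],
  [10,6,-27.5,0.15],
  [12,7.2,-33,0.18],
  [14,8.4,-38.5,0.21],
  [16.1,9.5,-43.4,0.233],
  [16.1,9.5,-43.4,0.233],
  [16.1,9.5,-43.4,0.233],
])

```text
t: 2.95
tool_pos: [0.4534, 0.3251, 0.1199]
orientation: [[0.001, 0.987, -0.161], [0.001, -0.161, -0.987], [-1.0, 0.0, -0.001]]
force: [0.6, -0.1, -0.2]
gripper_width: 0.0398
```

```bash
python3 go.py .458,.3205,.007,-10
python3 -c "
from h import *
c=cap('top');save(c,'t1.png',(112,140,232,240),6);d=cap('side');save(d,'s1.png',(145,200,305,330),5)"
```

```text
t 2.95 pos [0.4534 0.3251 0.1199] yaw -9.28 tilt -1.0000 w 0.0398 F [ 0.6 -0.1 -0.2] j [-0.43  0.46 -0.31  1.88  0.18  0.83 -2.56]
-> (0.458, 0.3205, 0.007, -10.0) shift cm [11.29  0.52  0.39] twist 0.012 rows>= 2
```

View pics/s1.png

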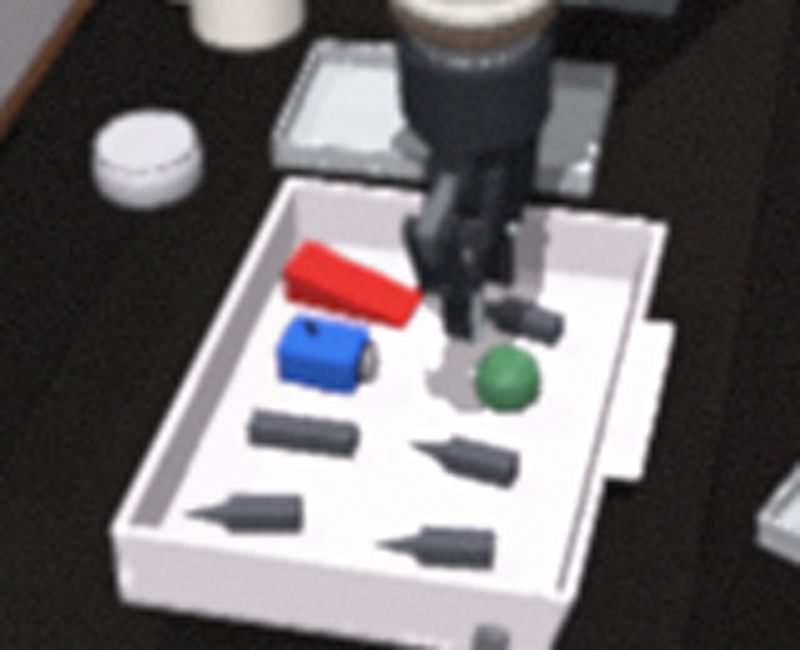

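Request:
carry_out([
  [0,0.5,0.4,0.18],
  [0,0.5,0.4,0.36],
  [0,0.5,0.4,0.54],
  [0,0.5,0.4,0.72],
  [0,0.5,0.4,0.9],
  [0,0.5,0.4,1.08],
  [0,0.5,0.4,1.26],
  [0,0.5,0.4,1.44],
  [0,0.5,0.4,1.62],
  [0,0.5,0.4,1.8],
])

```text
t: 4.3
tool_pos: [0.4545, 0.2305, 0.08]
orientation: [[0.02, -0.101, -0.995], [0.123, -0.987, 0.103], [-0.992, -0.125, -0.008]]
force: [0.5, -1.0, 1.4]
gripper_width: 0.04
```

```bash
python3 go.py .458,.3205,.05,170
```

```text
t 4.30 pos [0.4545 0.2305 0.08  ] yaw -95.85 tilt -0.9922 w 0.0400 F [ 0.5 -1.   1.4] j [-1.43  1.25  1.56  2.12 -1.41  1.46 -2.57]
-> (0.458, 0.3205, 0.05, 170.0) shift cm [ 4.1  -8.55  0.61] twist 1.643 rows>= 2
```

```bash
python3 -c "
from h import *
d=cap('side');save(d,'s2.png',None,1.5)"
```

```text
(no output)
```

View pics/s2.png

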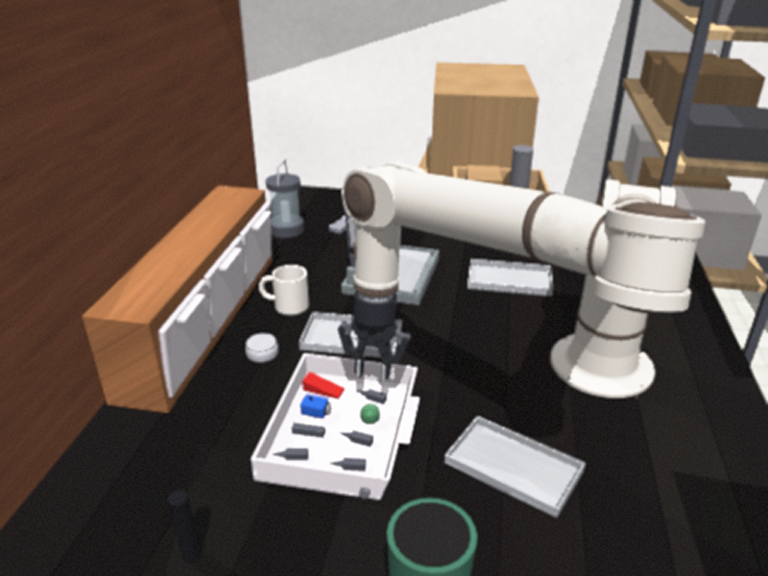

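Request:
carry_out([
  [-2,0,0,0],
  [-4,0,0,-0.1],
  [-6,-1,0,-0.25],
  [-6,-2,0,-0.4],
  [-6,-4,0,-0.55],
  [-6,-6,0,-0.7],
  [-6,-7,0,-0.85],
  [-6,-8,0,-1.0],
  [-6,-8,0,-1.15],
  [-6,-8,0,-1.3],
])

```text
t: 5.6
tool_pos: [0.4612, 0.3043, 0.1513]
orientation: [[0.021, 0.935, -0.353], [0.125, -0.353, -0.927], [-0.992, -0.025, -0.124]]
force: [0.4, 0.4, -0.2]
gripper_width: 0.0403
```

```bash
python3 go.py .458,.3205,.15,-10
```

```text
t 5.60 pos [0.4612 0.3043 0.1513] yaw -20.69 tilt -0.9920 w 0.0403 F [ 0.4  0.4 -0.2] j [-1.53  0.9   1.44  1.98 -1.11  1.24 -1.59]
-> (0.458, 0.3205, 0.15, -10.0) shift cm [ 0.32 -0.87 -1.37] twist -0.187 rows>= 1
```

Request:
carry_out([
  [-2,-0.5,-0.8,-0.18],
  [-4,-0.8,-1.2,-0.36],
  [-5,-0.8,-1.2,-0.54],
  [-5,-0.8,-1.2,-0.72],
  [-5,-0.8,-1.2,-0.9],
  [-5,-0.8,-1.2,-1.08],
  [-5,-0.8,-1.2,-1.26],
  [-5,-0.8,-1.2,-1.44],
  [-5,-0.8,-1.2,-1.62],
  [-5,-0.8,-1.2,-1.8],
])

```text
t: 6.85
tool_pos: [0.4569, 0.3119, 0.2029]
orientation: [[0.022, 0.13, 0.991], [0.125, 0.983, -0.132], [-0.992, 0.127, 0.005]]
force: [-0.1, -0.5, -1.2]
gripper_width: 0.04
```

```bash
python3 go.py .458,.3205,.2,170; python3 -c "
from h import *
d=cap('side');save(d,'s3.png',None,1.2)"
```

```text
t 6.85 pos [0.4569 0.3119 0.2029] yaw 82.45 tilt -0.9919 w 0.0400 F [-0.1 -0.5 -1.2] j [-1.5   0.54  1.21  1.94 -0.73  1.05 -0.1 ]
-> (0.458, 0.3205, 0.2, 170.0) shift cm [ 0.4   0.82 -0.01] twist -1.528 rows>= 1
```

View pics/s3.png

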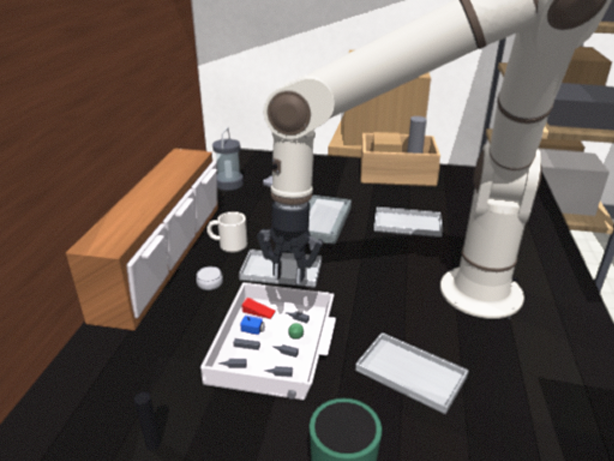

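```bash
python3 go.py .5,0.05,.35,82 .42,-.25,.38,82 .25,-.55,.38,82 .12,-.85,.38,82 .1,-1.0,.38,82
```

```text
t 6.90 pos [0.4571 0.3119 0.2033] yaw 82.82 tilt -0.9918 w 0.0399 F [ 0.7 -1.2 -0.3] j [-1.5   0.54  1.21  1.94 -0.73  1.05 -0.1 ]
-> (0.5, 0.05, 0.35, 82.0) shift cm [-17.75 -23.38   7.64] twist 0.014 rows>= 5
-> (0.42, -0.25, 0.38, 82.0) shift cm [-24.67 -53.51   3.5 ] twist 0.014 rows>= 10
-> (0.25, -0.55, 0.38, 82.0) shift cm [-28.81 -85.14  -9.6 ] twist 0.014 rows>= 15
-> (0.12, -0.85, 0.38, 82.0) shift cm [ -32.86 -116.27  -18.72] twist 0.014 rows>= 20
-> (0.1, -1.0, 0.38, 82.0) shift cm [ -34.79 -131.28  -18.82] twist 0.014 rows>= 22
```

Request:
carry_out([
  [-3.5,-4.7,1.5,0],
  [-7,-9.4,3,0],
  [-10.5,-14,4.5,0],
  [-14,-18.7,6,0],
  [-17.7,-23.4,7.6,0],
  [-19,-29,7,0],
  [-20.5,-35,6,0],
  [-22,-41,5,0],
  [-23.5,-47,4,0],
  [-24.7,-53,3.5,0],
])

```text
t: 8.15
tool_pos: [0.4109, -0.2452, 0.3821]
orientation: [[0.025, 0.142, 0.99], [0.122, 0.982, -0.144], [-0.992, 0.124, 0.007]]
force: [34.7, 46.4, -4.2]
gripper_width: 0.0403
```

```bash
python3 go.py .25,-.55,.38,82 .12,-.85,.38,82 .1,-1.0,.38,82
```

```text
t 8.15 pos [ 0.4109 -0.2452  0.3821] yaw 81.77 tilt -0.9922 w 0.0403 F [34.7 46.4 -4.2] j [-1.22 -0.31  1.56  1.77  0.19  1.4   0.16]
-> (0.25, -0.55, 0.38, 82.0) shift cm [ -3.92 -32.24 -11.53] twist -0.004 rows>= 6
-> (0.12, -0.85, 0.38, 82.0) shift cm [ -7.91 -63.55 -20.08] twist -0.004 rows>= 11
-> (0.1, -1.0, 0.38, 82.0) shift cm [ -9.79 -78.56 -19.9 ] twist -0.004 rows>= 14
```

```bash
python3 -c "
from h import *
d=cap('side');save(d,'s4.png',None,1.2);c=cap('top');save(c,'t4.png',None,1.2)
print(r.read_state()['force'],r.read_state()['moment'],r.read_state()['effort'],r.read_state()['joint_velocities'])"
```

```text
[ 0.42320738  0.32392251 -0.1865136 ] [-0.03581018 -0.00674943  0.01874759] [  1.18197966  17.36011863  -8.18016171 -30.03601313   0.6960115
   0.38231081   0.06452294] [-0.03239865 -0.01284096 -0.00827781  0.05188506 -0.12896916 -0.02590301
  0.0008848 ]
```

View pics/s4.png

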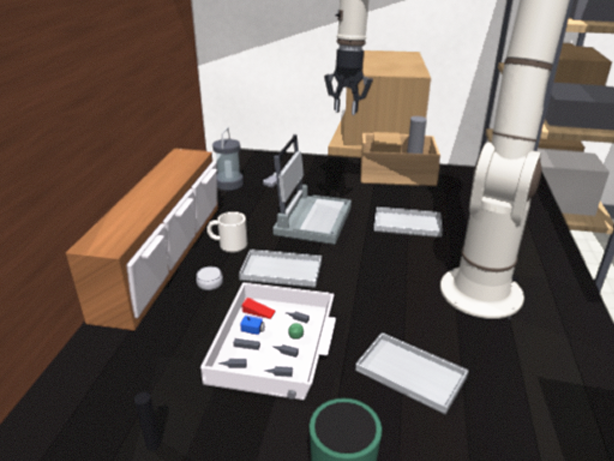

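View pics/t4.png

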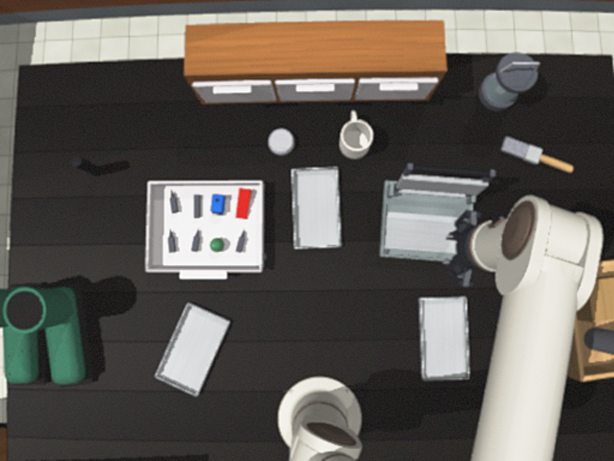

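Request:
carry_out([
  [-0.5,-3,-1.2,0],
  [-1,-7,-2.5,0],
  [-1.6,-12,-4.3,0],
  [-2.2,-17,-6,0],
  [-2.8,-22,-8,0],
  [-3.3,-27,-9.5,0],
  [-3.9,-32,-11.5,0],
  [-4.5,-36,-12.5,0],
  [-5,-40,-13.5,0],
  [-5,-40,-13.5,0],
])

```text
t: 9.5
tool_pos: [0.1851, -0.4487, 0.4133]
orientation: [[0.045, 0.137, 0.99], [0.07, 0.988, -0.14], [-0.997, 0.075, 0.035]]
force: [0.7, -0.2, 0.8]
gripper_width: 0.0401
```

```bash
python3 go.py .12,-.85,.38,82 .1,-1.0,.38,82;  python3 -c "
from h import *
d=cap('side');save(d,'s5.png',None,1);c=cap('top');save(c,'t5.png',None,1)"
```

```text
t 9.50 pos [ 0.1851 -0.4487  0.4133] yaw 82.10 tilt -0.9965 w 0.0401 F [ 0.7 -0.2  0.8] j [-0.63 -0.31  1.56  1.69  0.23  1.48  0.76]
-> (0.12, -0.85, 0.38, 82.0) shift cm [  0.22 -40.78  -0.94] twist 0.002 rows>= 7
-> (0.1, -1.0, 0.38, 82.0) shift cm [ -0.91 -55.87  -0.82] twist 0.002 rows>= 9
```

View pics/s5.png

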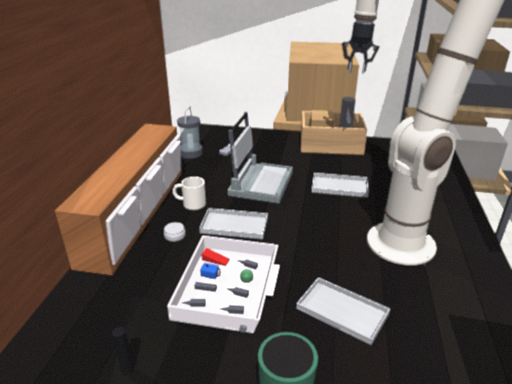

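Request:
carry_out([
  [0,-3,0,0],
  [0,-6,0,0],
  [0,-9,0,0],
  [0,-12,0,0],
  [0,-15,0,0],
  [0,-18,-0.5,0],
  [0,-21,-0.5,0],
  [0,-24,-0.5,0],
  [0,-24,-0.5,0],
  [0,-24,-0.5,0],
])

```text
t: 10.85
tool_pos: [0.1173, -0.4927, 0.4293]
orientation: [[0.055, 0.137, 0.989], [0.011, 0.99, -0.137], [-0.998, 0.018, 0.053]]
force: [-0.3, -0.4, -0.3]
gripper_width: 0.0399
```

```bash
python3 go.py .12,-.85,.38,82
```

```text
t 10.85 pos [ 0.1173 -0.4927  0.4293] yaw 82.15 tilt -0.9984 w 0.0399 F [-0.3 -0.4 -0.3] j [-0.49 -0.31  1.56  1.66  0.25  1.47  0.91]
-> (0.12, -0.85, 0.38, 82.0) shift cm [  4.54 -35.44   4.92] twist 0.003 rows>= 6
```

Request:
carry_out([
  [0,0,-1,0],
  [0,0,-2,0],
  [0,0,-3,0],
  [0,0,-4,0],
  [0,0,-5,0],
  [0,0,-6,0],
  [0,0,-7,0],
  [0,0,-8,0],
  [0,0,-8,0],
  [0,0,-8,0],
])

```text
t: 12.1
tool_pos: [0.0385, -0.4817, 0.425]
orientation: [[0.055, 0.136, 0.989], [0.011, 0.99, -0.137], [-0.998, 0.018, 0.053]]
force: [-0.2, -0.1, 0.7]
gripper_width: 0.04
```

```bash
python3 go.py .12,-.85,.38,82
```

```text
t 12.10 pos [ 0.0385 -0.4817  0.425 ] yaw 82.16 tilt -0.9984 w 0.0400 F [-0.2 -0.1  0.7] j [-0.21 -0.3   1.44  1.71  0.25  1.47  1.06]
-> (0.12, -0.85, 0.38, 82.0) shift cm [  4.55 -35.45  12.87] twist 0.003 rows>= 7
```

```bash
python3 go.py .2,-.5,.36,82 .38,-.33,.3,82 .5,-.1,.3,82 .52,.05,.3,82
```

```text
t 12.10 pos [ 0.0385 -0.4817  0.425 ] yaw 82.16 tilt -0.9984 w 0.0400 F [-0.2 -0.1  0.7] j [-0.21 -0.3   1.44  1.71  0.25  1.47  1.06]
-> (0.2, -0.5, 0.36, 82.0) shift cm [ 7.37  0.27 15.88] twist 0.003 rows>= 3
-> (0.38, -0.33, 0.3, 82.0) shift cm [14.54 19.45 31.03] twist 0.003 rows>= 7
-> (0.5, -0.1, 0.3, 82.0) shift cm [15.45 43.87 39.74] twist 0.003 rows>= 10
-> (0.52, 0.05, 0.3, 82.0) shift cm [15.72 59.   39.66] twist 0.003 rows>= 12
```

Request:
carry_out([
  [3,0,5,0],
  [6,0.2,10,0],
  [8,0.4,15,0],
  [10,5,20,0],
  [12,10,24,0],
  [14,15,28,0],
  [14.5,20,31,0],
  [15,25,33,0],
  [15,30,35,0],
  [15,35,37,0],
])

```text
t: 13.35
tool_pos: [0.4532, -0.1781, 0.3058]
orientation: [[0.063, 0.135, 0.989], [0.008, 0.991, -0.136], [-0.998, 0.016, 0.062]]
force: [-0.0, -0.3, 0.7]
gripper_width: 0.0398
```

```bash
python3 go.py  .5,-.1,.3,82 .52,.05,.3,82
```

```text
t 13.35 pos [ 0.4532 -0.1781  0.3058] yaw 82.24 tilt -0.9980 w 0.0398 F [-0.  -0.3  0.7] j [-1.41 -0.31  1.56  1.94  0.32  1.16 -0.09]
-> (0.5, -0.1, 0.3, 82.0) shift cm [0.94 8.36 3.53] twist 0.004 rows>= 2
-> (0.52, 0.05, 0.3, 82.0) shift cm [ 1.18 23.49  3.47] twist 0.004 rows>= 4
```

Request:
carry_out([
  [0,4,1.5,0],
  [0,8,3,0],
  [0,12,4.5,0],
  [0.5,16,6,0],
  [1,20,7.5,0],
  [1.5,24,8,0],
  [1.5,26,8,-0.1],
  [1.5,28,8,-0.2],
  [1.5,28,8,-0.36],
  [1.5,28,8,-0.54],
])

```text
t: 14.6
tool_pos: [0.5106, 0.0781, 0.326]
orientation: [[0.114, -0.397, 0.911], [0.016, 0.917, 0.398], [-0.993, -0.031, 0.111]]
force: [-0.7, 0.1, -0.7]
gripper_width: 0.0397
```

```bash
python3 go.py  .56,.1,.28,82
```

```text
t 14.60 pos [0.5106 0.0781 0.326 ] yaw 113.41 tilt -0.9933 w 0.0397 F [-0.7  0.1 -0.7] j [-1.97 -0.31  1.56  1.9   0.37  1.16 -0.11]
-> (0.56, 0.1, 0.28, 82.0) shift cm [5.17 0.19 4.86] twist 0.548 rows>= 2
```

```bash
python3 go.py  .47,.28,.2,170
```

```text
t 14.60 pos [0.5106 0.0781 0.326 ] yaw 113.41 tilt -0.9933 w 0.0397 F [-0.7  0.1 -0.7] j [-1.97 -0.31  1.56  1.9   0.37  1.16 -0.11]
-> (0.47, 0.28, 0.2, 170.0) shift cm [12.36 20.53  2.94] twist -0.988 rows>= 4
```

Request:
carry_out([
  [2,2,0.3,0],
  [4,4,0.6,0],
  [6,8,1,0],
  [8,12,2,-0.05],
  [10,16,2.5,-0.2],
  [12.3,20.5,3,-0.38],
  [12.3,20.5,3,-0.55],
  [12.3,20.5,3,-0.73],
  [12.3,20.5,3,-0.9],
  [12.3,20.5,3,-1.0],
])

```text
t: 15.85
tool_pos: [0.4173, 0.2454, 0.2445]
orientation: [[0.15, -0.976, 0.156], [0.041, 0.164, 0.986], [-0.988, -0.142, 0.064]]
force: [-1.0, -0.4, -0.9]
gripper_width: 0.0399
```

```bash
python3 go.py  .47,.28,.2,170
```

```text
t 15.85 pos [0.4173 0.2454 0.2445] yaw 170.47 tilt -0.9878 w 0.0399 F [-1.  -0.4 -0.9] j [-2.35 -0.31  1.56  2.1   0.47  0.95  0.39]
-> (0.47, 0.28, 0.2, 170.0) shift cm [ 5.33 -3.94  3.95] twist 0.008 rows>= 2
```

```bash
python3 -c "
from h import *
a=r.capture('side')['frame'];b=r.capture('top')['frame']
cv2.imwrite('pics/b6.png',cv2.resize(np.hstack([a,b])[:,:,::-1],None,fx=.78,fy=.78))"
```

```text
(no output)
```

View pics/b6.png

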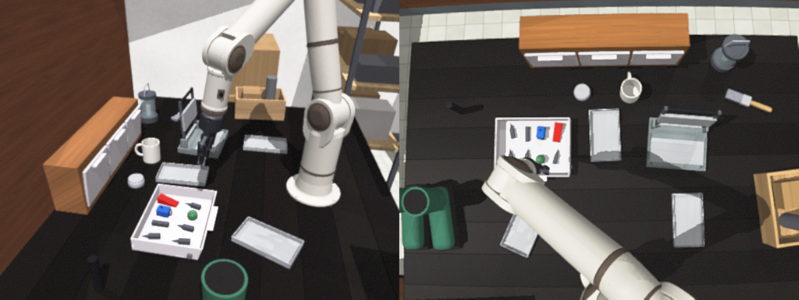

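```bash
cat > kin.py <<'E'
import numpy as np
from scipy.optimize import least_squares
from scipy.spatial.transform import Rotation as Ro
AX=[(0,0,-1),(0,1,0),(0,0,-1),(0,1,0),(0,0,-1),(0,1,0),(0,0,-1)]
AX=np.array(AX,float)
R0=np.array([[0,0,-1],[0,1,0],[1,0,0]],float)
LIM=np.array([[-2.88,2.88],[-.31,2.03],[-1.54,1.56],[.2,2.42],[-1.41,4.55],[.19,2.02],[-2.57,2.57]])
def fk(q,L):
    # L: offset vectors (x,z) after joints: shoulder h, ups (x,z), elbow->wrist, wrist->tool
    h,ax,az,bx,bz,cx,cz=L
    R=np.eye(3);p=np.array([0,0,h])
    for i in range(7):
        R=R@Ro.from_rotvec(AX[i]*q[i]).as_matrix()
        if i==2: p=p+R@[ax,0,az]
        if i==4: p=p+R@[bx,0,bz]
        if i==6: p=p+R@[0,0,cz]
        if i==5: p=p+R@[cx,0,0]
    return p,R@R0
DATA=[([1.4342,0.5019,-0.4268,1.5515,0.2208,1.1383,-0.2103],[0.2527,-0.5981,0.2303],[-.0007,.0018,-1],[.9211,.3893,.0001]),
([1.02,-.02,-.77,2.05,-.01,1.1,-1.26],[.388,-.119,.2818],[.001,-.001,-1],[.998,.058,.001]),
([-.43,.46,-.31,1.88,.18,.83,-2.56],[.4534,.3251,.1199],[.001,.001,-1],[.987,-.161,0]),
([-1.43,1.25,1.56,2.12,-1.41,1.46,-2.57],[.4545,.2305,.08],[.02,.123,-.992],[-.101,-.987,-.125]),
([-1.53,.9,1.44,1.98,-1.11,1.24,-1.59],[.4612,.3043,.1513],[.021,.125,-.992],[.935,-.353,-.025]),
([-1.5,.54,1.21,1.94,-.73,1.05,-.1],[.4569,.3119,.2029],[.022,.125,-.992],[.13,.983,.127]),
([-1.22,-.31,1.56,1.77,.19,1.4,.16],[.4109,-.2452,.3821],[.025,.122,-.992],[.142,.982,.124]),
([-.21,-.3,1.44,1.71,.25,1.47,1.06],[.0385,-.4817,.425],[.055,.011,-.998],[.136,.99,.018]),
([-2.35,-.31,1.56,2.1,.47,.95,.39],[.4173,.2454,.2445],[.15,.041,-.988],[-.976,.164,-.142])]
def res(L):
    o=[]
    for q,p,d,y in DATA:
        P,R=fk(q,L); o+=list(P-p)+list(.3*(R[:,0]-d))+list(.3*(R[:,1]-y))
    return np.array(o)
if __name__=="__main__":
    s=least_squares(res,[.35,0,.4,0,.4,0,.3])
    print(np.round(s.x,4)); e=s.fun.reshape(-1,9); print(np.round(e*1000,1))
E
python3 kin.py
```

```text
[0.3153 0.0244 0.5018 0.0217 0.4765 0.0132 0.2984]
[[ 27.6   5.8  -4.5  -0.    0.    0.    0.   -0.   -0. ]
 [ 21.5  17.    4.    1.1  -1.6   0.    0.1  -0.5   1. ]
 [-19.   23.7  -1.6  -1.2   0.2   0.    0.2   1.3  -1. ]
 [ -0.3  -2.2  -5.8  -0.5   0.4  -0.   -1.8   0.2  -0.2]
 [ -3.8   6.5  -4.9   1.    1.    0.2   0.2   0.3   0.7]
 [-14.7  10.1  -4.7  -0.3   1.7   0.2   0.6  -0.2   1.6]
 [  0.1   8.5   5.8  -1.4   0.2  -0.1  -0.7   0.1   0.1]
 [  8.2   4.6   5.9  -2.3   0.3  -0.2   0.8   0.    0.1]
 [-20.8   0.8   5.7  -0.6   2.5   0.1  -0.6  -2.2   1. ]]
```

```bash
cat >> kin.py <<'E'
def fk3(q,L):
    L=np.asarray(L).reshape(8,3); R=np.eye(3);p=L[0].copy()
    for i in range(7):
        R=R@Ro.from_rotvec(AX[i]*q[i]).as_matrix(); p=p+R@L[i+1]
    return p,R@R0
def res3(L):
    o=[]
    for q,p,d,y in DATA: o+=list(fk3(q,L)[0]-p)
    L=np.asarray(L).reshape(8,3)
    reg=L.copy(); reg[:,2]*=0.0
    return np.r_[np.array(o), 0.003*(L-LI).ravel()]
LI=np.zeros((8,3)); LI[0,2]=.3153;LI[3,2]=.5;LI[5,2]=.4765;LI[7,2]=.2984
if __name__=="__main__":
    s=least_squares(res3,LI.ravel()); print(np.round(s.x.reshape(8,3),3)); print(np.round(s.fun[:27].reshape(-1,3)*1e3,1)); np.save("L.npy",s.x)
E
python3 kin.py
```

```text
[0.3153 0.0244 0.5018 0.0217 0.4765 0.0132 0.2984]
[[ 27.6   5.8  -4.5  -0.    0.    0.    0.   -0.   -0. ]
 [ 21.5  17.    4.    1.1  -1.6   0.    0.1  -0.5   1. ]
 [-19.   23.7  -1.6  -1.2   0.2   0.    0.2   1.3  -1. ]
 [ -0.3  -2.2  -5.8  -0.5   0.4  -0.   -1.8   0.2  -0.2]
 [ -3.8   6.5  -4.9   1.    1.    0.2   0.2   0.3   0.7]
 [-14.7  10.1  -4.7  -0.3   1.7   0.2   0.6  -0.2   1.6]
 [  0.1   8.5   5.8  -1.4   0.2  -0.1  -0.7   0.1   0.1]
 [  8.2   4.6   5.9  -2.3   0.3  -0.2   0.8   0.    0.1]
 [-20.8   0.8   5.7  -0.6   2.5   0.1  -0.6  -2.2   1. ]]
[[ 0.005  0.001  0.325]
 [ 0.002 -0.007  0.009]
 [-0.001 -0.007  0.005]
 [ 0.002 -0.005  0.505]
 [ 0.003 -0.005  0.001]
 [ 0.006 -0.002  0.478]
 [ 0.01  -0.002  0.02 ]
 [ 0.    -0.001  0.318]]
[[ 1.   0.3 -0.2]
 [-0.5 -1.6  0.3]
 [-0.9  0.3  0.2]
 [-0.7 -0.3 -0.6]
 [ 1.7  1.6  0.9]
 [-1.1 -1.3 -0.4]
 [ 0.9 -0.5 -0. ]
 [-0.5  1.   0.1]
 [ 0.2  0.5 -0.2]]
```

```bash
cat > sim.py <<'E'
from kin import *
from scipy.optimize import lsq_linear
L=np.load("L.npy")
def jac(q):
    R=np.eye(3);p=L[0:3].copy();Ls=L.reshape(8,3);ax=[];ps=[]
    for i in range(7):
        ax.append(R@AX[i]); ps.append(p.copy())
        R=R@Ro.from_rotvec(AX[i]*q[i]).as_matrix(); p=p+R@Ls[i+1]
    J=np.array([np.r_[np.cross(a,p-o),a] for a,o in zip(ax,ps)]).T
    return J,p,R@R0
VL=np.array([2.57,2.57,3.14,3.14,3.14,3.14,3.14])*.7
def step(q,pt,Rt,dt=.125,n=10,wo=.3,lam=.02,k0=0.0,rest=None):
    q=q.copy()
    q0=q.copy()
    for _ in range(n):
        J,p,R=jac(q); e=np.r_[pt-p,wo*Ro.from_matrix(Rt@R.T).as_rotvec()]
        ne=np.linalg.norm(e)
        Jw=J.copy(); Jw[3:]*=wo
        lo=np.maximum(LIM[:,0],q0-VL*dt)-q; hi=np.minimum(LIM[:,1],q0+VL*dt)-q
        A=np.r_[Jw,lam*np.eye(7)]; b=np.r_[e,np.zeros(7) if rest is None else lam*k0*(rest-q)]
        q=q+lsq_linear(A,b,(lo-1e-9,hi+1e-9)).x
    return q
def call(q,rows,base=None,**kw):
    p0,R00=fk3(q,L) if base is None else base
    for r_ in rows:
        pt=p0+R00@(np.array(r_[:3])/100); Rt=R00@Ro.from_rotvec([r_[3],0,0]).as_matrix()
        # limit speed
        p,R=fk3(q,L); d=pt-p; n=np.linalg.norm(d); pt=p+d*min(1,.0625/max(n,1e-9))
        rv=Ro.from_matrix(Rt@R.T).as_rotvec(); a=np.linalg.norm(rv); Rt=Ro.from_rotvec(rv*min(1,np.radians(10.7)/max(a,1e-9))).as_matrix()@R
        q=step(q,pt,Rt,**kw)
    return q
def show(q):
    p,R=fk3(q,L); print("q",np.round(q,2),"p",np.round(p,3),"d",np.round(R[:,0],3),"yaw",round(np.degrees(np.arctan2(R[1,1],R[0,1])),1))
E
cat > t.py <<'E'
from sim import *
C1=[[-5,0,0,0],[-5,3,-3.8,.03],[-5,6.5,-8.1,.07],[-5,10,-12.5,.1],[-5,13.5,-16.9,.14],[-5,17,-21.3,.18],[-5,20.5,-25.6,.22],[-5,24,-30,.26],[-5,27.5,-34.4,.3],[-5,31,-38.8,.34]]
C2=[[2,1.2,-5.5,.03],[4,2.4,-11,.06],[6,3.6,-16.5,.09],[8,4.8,-22,.12],[10,6,-27.5,.15],[12,7.2,-33,.18],[14,8.4,-38.5,.21]]+[[16.1,9.5,-43.4,.233]]*3
C3=[[0,.5,.4,.18*k] for k in range(1,11)]
C4=[[-2,0,0,0],[-4,0,0,-.1],[-6,-1,0,-.25],[-6,-2,0,-.4],[-6,-4,0,-.55],[-6,-6,0,-.7],[-6,-7,0,-.85],[-6,-8,0,-1.],[-6,-8,0,-1.15],[-6,-8,0,-1.3]]
C5=[[-2,-.5,-.8,-.18],[-4,-.8,-1.2,-.36]]+[[-5,-.8,-1.2,-.18*k] for k in range(3,11)]
C6=[[-3.5,-4.7,1.5,0],[-7,-9.4,3,0],[-10.5,-14,4.5,0],[-14,-18.7,6,0],[-17.7,-23.4,7.6,0],[-19,-29,7,0],[-20.5,-35,6,0],[-22,-41,5,0],[-23.5,-47,4,0],[-24.7,-53,3.5,0]]
obs=[[1.02,-.02,-.77,2.05,-.01,1.1,-1.26],[-.43,.46,-.31,1.88,.18,.83,-2.56],[-1.43,1.25,1.56,2.12,-1.41,1.46,-2.57],[-1.53,.9,1.44,1.98,-1.11,1.24,-1.59],[-1.5,.54,1.21,1.94,-.73,1.05,-.1],[-1.22,-.31,1.56,1.77,.19,1.4,.16]]
for kw in [dict(),dict(lam=.1),dict(k0=.1,rest=LIM.mean(1))]:
    q=np.array(DATA[0][0]); print(kw)
    for c,o in zip([C1,C2,C3,C4,C5,C6],obs):
        q1=call(q,c,**kw); show(q1); print("   obs",o); q=np.array(o)
E
python3 t.py
```

```text
{}
q [ 1.01 -0.01 -0.76  2.05 -0.01  1.1  -1.26] p [ 0.388 -0.12   0.281] d [-0.001  0.002 -1.   ] yaw 3.4
   obs [1.02, -0.02, -0.77, 2.05, -0.01, 1.1, -1.26]
q [-0.43  0.46 -0.29  1.88  0.19  0.83 -2.57] p [0.459 0.317 0.119] d [ 0.005 -0.006 -1.   ] yaw -10.1
   obs [-0.43, 0.46, -0.31, 1.88, 0.18, 0.83, -2.56]
q [-1.5   1.18  1.56  2.07 -1.41  1.46 -2.57] p [0.456 0.295 0.108] d [ 0.027  0.194 -0.981] yaw -89.3
   obs [-1.43, 1.25, 1.56, 2.12, -1.41, 1.46, -2.57]
q [-1.52  0.9   1.44  1.98 -1.11  1.24 -1.6 ] p [0.461 0.302 0.149] d [ 0.018  0.124 -0.992] yaw -21.6
   obs [-1.53, 0.9, 1.44, 1.98, -1.11, 1.24, -1.59]
q [-1.5   0.55  1.21  1.93 -0.73  1.05 -0.1 ] p [0.458 0.313 0.203] d [ 0.024  0.128 -0.991] yaw 82.5
   obs [-1.5, 0.54, 1.21, 1.94, -0.73, 1.05, -0.1]
q [-0.64  0.31  1.49  1.77 -0.41  1.45  0.79] p [ 0.415 -0.247  0.377] d [ 0.022  0.129 -0.991] yaw 82.3
   obs [-1.22, -0.31, 1.56, 1.77, 0.19, 1.4, 0.16]
{'lam': 0.1}
q [ 1.02 -0.01 -0.77  2.05 -0.01  1.1  -1.26] p [ 0.388 -0.12   0.281] d [-0.001  0.002 -1.   ] yaw 3.4
   obs [1.02, -0.02, -0.77, 2.05, -0.01, 1.1, -
[... 1092 characters left out ...]
04 -0.006 -1.   ] yaw -10.1
   obs [-0.43, 0.46, -0.31, 1.88, 0.18, 0.83, -2.56]
q [-1.5   1.18  1.56  2.07 -1.41  1.46 -2.57] p [0.456 0.295 0.108] d [ 0.026  0.193 -0.981] yaw -89.3
   obs [-1.43, 1.25, 1.56, 2.12, -1.41, 1.46, -2.57]
q [-0.52  0.35 -0.06  1.95 -0.11  0.76 -2.45] p [0.461 0.301 0.149] d [ 0.017  0.125 -0.992] yaw -21.6
   obs [-1.53, 0.9, 1.44, 1.98, -1.11, 1.24, -1.59]
q [-0.15  0.32 -0.54  1.89  0.1   0.87 -0.85] p [0.459 0.313 0.203] d [ 0.024  0.128 -0.992] yaw 82.5
   obs [-1.5, 0.54, 1.21, 1.94, -0.73, 1.05, -0.1]
q [ 0.37  0.08  0.21  1.75 -0.14  1.37  0.48] p [ 0.415 -0.247  0.377] d [ 0.02   0.13  -0.991] yaw 82.3
   obs [-1.22, -0.31, 1.56, 1.77, 0.19, 1.4, 0.16]
```

```bash
cat > search.py <<'E'
from sim import *
import sys,time
from multiprocessing import Pool
def goto(q,w,tw,nc,**kw):
    """nc calls; returns q, rows"""
    log=[]
    for c in range(nc):
        p,R=fk3(q,L); D=R.T@(np.array(w)-p)*100; f=1/(nc-c)
        d=D*f; t=tw/nc
        n=max(1,int(np.ceil(max(np.linalg.norm(d)/5.5,abs(t)/.18))))
        n=min(n,10)
        rows=[[*(d*min(1,(k+1)/n)),t*min(1,(k+1)/n)] for k in range(10)]
        log.append(np.round(np.r_[d,t],2)); q=call(q,rows,**kw)
    return q,log
def elbow(q):
    R=np.eye(3);p=L[0:3].copy();Ls=L.reshape(8,3)
    for i in range(3):
        R=R@Ro.from_rotvec(AX[i]*q[i]).as_matrix(); p=p+R@Ls[i+1]
    return p
def one(seed):
    g=np.random.default_rng(seed)
    q=np.array([-2.35,-.31,1.56,2.1,.47,.95,.39]); seq=[]
    ok=True
    for k in range(2):
        ph=g.uniform(-.9,1.1); rr=g.uniform(.3,1.0); w=[rr*np.cos(ph),rr*np.sin(ph),g.uniform(.22,.5)]
        if w[0]>.75: w[0]=.75
        tw=g.uniform(-3,3); seq.append((np.round(w,3),round(tw,2)))
        q,_=goto(q,w,tw,2,n=3,lam=.05)
        if elbow(q)[2]<.35: ok=False
    q,_=goto(q,[.5,.05,.28],0,1,n=3,lam=.05)
    p,R=fk3(q,L); tilt=np.hypot(R[0,0],R[1,0])
    return (tilt+.05*abs(q[2])+(0 if ok else 1)+np.linalg.norm(p-[.5,.05,.28]),tilt,q,seq)
if __name__=="__main__":
    t=time.time()
    with Pool() as P: res=P.map(one,range(int(sys.argv[1])))
    res.sort(key=lambda a:a[0]); print(time.time()-t)
    for s in res[:8]: print(round(s[0],3),round(s[1],4),np.round(s[2],2),s[3])
E
nproc; timeout 500 python3 search.py 400
```

```text
4
50.21439480781555
0.077 0.0721 [-0.24  0.11  0.1   1.93 -0.02  1.04 -1.51] [(array([0.293, 0.11 , 0.389]), 2.55), (array([ 0.702, -0.131,  0.404]), 0.25)]
0.082 0.0669 [-0.44  0.11  0.29  1.93 -0.02  1.04  0.77] [(array([0.265, 0.164, 0.495]), 1.35), (array([0.457, 0.087, 0.39 ]), -0.84)]
0.09 0.0826 [-0.    0.11 -0.16  1.93  0.    1.03  0.3 ] [(array([ 0.251, -0.164,  0.281]), -0.79), (array([ 0.272, -0.34 ,  0.497]), 1.72)]
0.094 0.0856 [-0.34  0.1   0.17  1.94  0.02  1.03 -1.36] [(array([0.201, 0.265, 0.498]), 2.11), (array([0.351, 0.052, 0.347]), 0.48)]
0.11 0.0915 [ 0.13  0.12 -0.37  1.92  0.13  1.05  1.58] [(array([0.265, 0.216, 0.304]), -2.45), (array([ 0.334, -0.106,  0.484]), 1.95)]
0.118 0.1055 [ 0.06  0.1  -0.26  1.94  0.08  1.01 -2.43] [(array([ 0.704, -0.124,  0.33 ]), 0.74), (array([0.284, 0.124, 0.437]), 2.97)]
0.125 0.1191 [-0.25  0.08  0.12  1.96 -0.04  0.98  1.98] [(array([0.397, 0.029, 0.349]), 1.96), (array([ 0.26 , -0.185,  0.273]), -2.66)]
0.129 0.1219 [-0.01  0.08 -0.14  1.96 -0.01  0.98  0.44] [(array([0.284, 0.126, 0.287]), -0.49), (array([0.342, 0.048, 0.287]), 1.31)]
```

```bash
cat > t2.py <<'E'
from search import *
for kw in [dict(n=3,lam=.05),dict(n=10,lam=.02),dict(n=5,lam=.1,wo=.5),dict(n=5,lam=.05,wo=.15)]:
    for seq in [[((.265,.164,.495),1.35),((.457,.087,.39),-.84)],[((.251,-.164,.281),-.79),((.272,-.34,.497),1.72)]]:
        q=np.array([-2.35,-.31,1.56,2.1,.47,.95,.39]); print(kw)
        for w,tw in seq:
            q,l=goto(q,w,tw,2,**kw); print(l); show(q); print(elbow(q))
        q,l=goto(q,[.5,.05,.28],0,1,**kw); show(q)
E
python3 t2.py
```

```text
{'n': 3, 'lam': 0.05}
[array([-13.71,   5.07,  -4.27,   0.68]), array([-13.71,   1.29,  -6.51,   0.68])]
q [-0.52 -0.31 -0.13  1.83  0.01  1.57 -0.57] p [0.287 0.179 0.496] d [ 0.066 -0.008 -0.998] yaw 93.7
[-0.11782029 -0.08982361  0.819269  ]
[array([ 5.88, -5.08,  7.82, -0.42]), array([ 5.88, -7.83,  5.07, -0.42])]
q [-0.51 -0.05  0.23  1.84  0.04  1.29  0.62] p [0.457 0.087 0.39 ] d [ 0.066 -0.008 -0.998] yaw 141.8
[-0.00664543 -0.02724138  0.84243166]
q [-0.44  0.11  0.29  1.93 -0.02  1.04  0.76] p [0.5  0.05 0.28] d [ 0.066 -0.008 -0.998] yaw 141.8
{'n': 3, 'lam': 0.05}
[array([ -4.06,   4.68, -21.32,  -0.4 ]), array([ -4.07,  12.56, -17.88,  -0.4 ])]
q [ 0.04 -0.31  0.4   2.29  0.07  1.08  2.57] p [ 0.268 -0.163  0.274] d [ 0.078  0.028 -0.997] yaw -145.5
[-0.15005509 -0.01206996  0.81846844]
[array([-11.34,   3.95,  -7.65,   0.86]), array([-11.34,  -3.22,  -7.98,   0.86])]
q [ 0.41 -0.12  0.44  1.67 -0.02  1.55  1.3 ] p [ 0.272 -0.34   0.497] d [ 0.078  0.028 -0.997] yaw 115.9
[-0.06017478  0.00819812  0.83899889]
q [ 0.    0.11 -0.16  1.93  0.    1.03  0.3 ] p [0.5  0.05 0.2
[... 2797 characters left out ...]
0.84301849]
q [-0.42  0.14  0.26  1.9   0.01  1.09  0.74] p [0.5  0.05 0.28] d [ 0.026 -0.036 -0.999] yaw 141.8
{'n': 5, 'lam': 0.05, 'wo': 0.15}
[array([ -4.06,   4.68, -21.32,  -0.4 ]), array([ -4.02,  12.56, -17.88,  -0.4 ])]
q [ 0.09 -0.31  0.36  2.28  0.07  1.12  2.57] p [ 0.257 -0.164  0.279] d [ 0.048  0.026 -0.999] yaw -146.1
[-0.15034206 -0.00435428  0.81853112]
[array([-11.09,   3.68,  -7.79,   0.86]), array([-11.09,  -3.5 ,  -7.87,   0.86])]
q [ 0.44 -0.11  0.4   1.66 -0.01  1.57  1.28] p [ 0.272 -0.34   0.497] d [ 0.048  0.026 -0.999] yaw 115.3
[-0.05263366  0.00674403  0.83996577]
q [ 0.01  0.12 -0.17  1.91  0.    1.06  0.28] p [0.5  0.05 0.28] d [ 0.048  0.026 -0.999] yaw 115.3
```

Request:
carry_out([
  [-2,0.7,-0.6,0.1],
  [-4,1.5,-1.2,0.2],
  [-6,2.2,-1.9,0.3],
  [-8,3,-2.5,0.4],
  [-10,3.7,-3.1,0.5],
  [-12,4.4,-3.7,0.6],
  [-13.7,5.1,-4.3,0.68],
  [-13.7,5.1,-4.3,0.68],
  [-13.7,5.1,-4.3,0.68],
  [-13.7,5.1,-4.3,0.68],
])

```text
t: 17.2
tool_pos: [0.3402, 0.2056, 0.3689]
orientation: [[0.149, -0.658, 0.738], [0.04, 0.75, 0.66], [-0.988, -0.069, 0.138]]
force: [0.5, 1.1, 0.5]
gripper_width: 0.0398
```

```bash
python3 go.py  .265,.164,.495,93
```

```text
t 17.20 pos [0.3402 0.2056 0.3689] yaw 131.26 tilt -0.9880 w 0.0398 F [0.5 1.1 0.5] j [-1.33 -0.3   0.52  2.06  0.24  1.22 -0.16]
-> (0.265, 0.164, 0.495, 93.0) shift cm [-13.74   0.95  -6.56] twist 0.668 rows>= 3
```

```bash
cat > search2.py <<'E'
from search import *
Q=None
def one2(a):
    seed,q0=a
    g=np.random.default_rng(seed); q=np.array(q0); seq=[]
    for k in range(1):
        ph=g.uniform(-.9,.9); rr=g.uniform(.1,.45); w=[rr*np.cos(ph),rr*np.sin(ph),g.uniform(.3,.55)]
        tw=g.uniform(-1.2,1.2); seq.append((np.round(w,3),round(tw,2)))
        q,l=goto(q,w,tw,1,n=5,lam=.05)
    q,_=goto(q,[.5,.05,.28],0,1,n=3,lam=.05)
    p,R=fk3(q,L); tilt=np.hypot(R[0,0],R[1,0])
    return (tilt+.02*abs(q[2]),tilt,R[:2,0],q,seq,l)
if __name__=="__main__":
    from station import r
    q0=list(r.read_state()["joint_pos"])
    with Pool() as P: res=P.map(one2,[(i,q0) for i in range(int(sys.argv[1]))])
    res.sort(key=lambda a:a[0])
    for s in res[:8]: print(round(s[0],3),round(s[1],4),s[2].round(3),np.round(s[3],2),s[4],s[5])
E
python3 search2.py 400
```

```text
0.012 0.0116 [0.011 0.002] [-0.12  0.14 -0.04  1.88  0.01  1.1   0.98] [(array([0.278, 0.075, 0.46 ]), -0.42)] [array([-10.4 ,  -5.93, -12.05,  -0.42])]
0.014 0.0125 [-0.006  0.011] [-0.07  0.16 -0.09  1.87  0.    1.12 -0.44] [(array([0.268, 0.054, 0.418]), 1.01)] [array([ -6.55,  -6.56, -14.76,   1.01])]
0.016 0.0152 [ 0.015 -0.003] [-0.14  0.14 -0.02  1.89  0.01  1.1   1.43] [(array([0.262, 0.08 , 0.369]), -0.88)] [array([ -1.65,  -3.91, -14.15,  -0.88])]
0.017 0.0161 [-0.015 -0.006] [-0.12  0.16 -0.04  1.86  0.01  1.13 -0.01] [(array([0.258, 0.071, 0.426]), 0.56)] [array([ -7.36,  -4.71, -14.31,   0.56])]
0.017 0.0169 [-0.013 -0.01 ] [-0.14  0.16 -0.03  1.87  0.01  1.13  0.78] [(array([0.254, 0.075, 0.408]), -0.23)] [array([ -5.68,  -4.05, -14.5 ,  -0.23])]
0.021 0.0197 [0.019 0.007] [-0.11  0.14 -0.05  1.89  0.    1.09  0.15] [(array([0.284, 0.072, 0.485]), 0.41)] [array([-12.79,  -6.75, -11.51,   0.41])]
0.022 0.0195 [0.009 0.017] [-0.05  0.15 -0.1   1.88 -0.    1.1   0.18] [(array([0.283, 0.051, 0.46 ]), 0.39)] [array([-10.41,  -8.06, -13.23,   0.39])]
0.025 0.0249 [ 0.024 -0.007] [-0.18  0.14  0.02  1.89  0.01  1.09  0.55] [(array([0.276, 0.096, 0.512]), 0.01)] [array([-1.554e+01, -4.580e+00, -1.009e+01,  1.000e-02])]
```

Great: a single inward pull should level the tool. Use the third option (twist −0.88, ends near yaw 180).

Request:
carry_out([
  [-0.3,-0.8,-2.8,-0.17],
  [-0.7,-1.6,-5.7,-0.35],
  [-1,-2.4,-8.5,-0.53],
  [-1.3,-3.2,-11.3,-0.7],
  [-1.6,-3.9,-14.1,-0.88],
  [-1.6,-3.9,-14.1,-0.88],
  [-1.6,-3.9,-14.1,-0.88],
  [-1.6,-3.9,-14.1,-0.88],
  [-1.6,-3.9,-14.1,-0.88],
  [-1.6,-3.9,-14.1,-0.88],
])

```text
t: 18.45
tool_pos: [0.2516, 0.0895, 0.3079]
orientation: [[0.052, -0.998, -0.025], [-0.227, -0.036, 0.973], [-0.973, -0.045, -0.228]]
force: [-0.7, 0.7, 0.3]
gripper_width: 0.0398
```

```bash
python3 go.py  .458,.3205,.12,170 .458,.3205,.2,170; python3 search2.py 200
```

```text
t 18.45 pos [0.2516 0.0895 0.3079] yaw -177.94 tilt -0.9726 w 0.0398 F [-0.7  0.7  0.3] j [-0.28 -0.31 -0.35  2.24  0.12  1.28  0.96]
-> (0.458, 0.3205, 0.12, 170.0) shift cm [ 14.11 -20.6   26.25] twist 0.21 rows>= 6
-> (0.458, 0.3205, 0.2, 170.0) shift cm [  6.33 -20.96  24.43] twist 0.21 rows>= 6
0.161 0.1456 [-0.049 -0.137] [ 0.42  0.27 -0.78  1.81  0.32  1.24  0.59] [(array([ 0.197, -0.232,  0.52 ]), 0.52)] [array([-13.46,   6.17, -36.1 ,   0.52])]
0.173 0.1602 [-0.105 -0.121] [ 0.32  0.29 -0.66  1.78  0.27  1.29  1.22] [(array([ 0.181, -0.194,  0.416]), -0.05)] [array([ -4.27,   8.08, -29.96,  -0.05])]
0.184 0.1712 [-0.076 -0.153] [ 0.29  0.27 -0.65  1.8   0.29  1.27  1.16] [(array([ 0.198, -0.194,  0.37 ]), -0.02)] [array([ 2.80e-01,  6.61e+00, -2.90e+01, -2.00e-02])]
0.2 0.189 [-0.052 -0.182] [ 0.21  0.25 -0.56  1.81  0.3   1.25  1.62] [(array([ 0.25 , -0.175,  0.506]), -0.49)] [array([-13.11,   0.73, -30.38,  -0.49])]
0.208 0.1967 [-0.047 -0.191] [ 0.19  0.24 -0.55  1.82  0.31  1.24  1.55] [(array([ 0.246, -0.172,  0.394]), -0.42)] [array([ -2.33,   1.6 , -27.54,  -0.42])]
0.213 0.2038 [-0.115 -0.168] [ 0.15  0.28 -0.48  1.77  0.26  1.3   1.71] [(array([ 0.191, -0.201,  0.43 ]), -0.56)] [array([ -5.43,   7.01, -30.98,  -0.56])]
0.216 0.2012 [ 0.011 -0.201] [ 0.33  0.23 -0.72  1.86  0.37  1.2   0.8 ] [(array([ 0.263, -0.234,  0.509]), 0.27)] [array([-12.04,  -0.39, -36.19,   0.27])]
0.219 0.2015 [ 0.021 -0.2  ] [ 0.44  0.25 -0.85  1.86  0.41  1.21 -0.01] [(array([ 0.224, -0.271,  0.383]), 1.04)] [array([  0.91,   4.18, -36.82,   1.04])]
```

```bash
cat > search3.py <<'E'
from search import *
KW=[dict(n=4,lam=.05,wo=.3),dict(n=4,lam=.03,wo=.15)]
def one3(a):
    seed,q0,nc=a
    g=np.random.default_rng(seed)
    ph=g.uniform(-1.2,1.8); rr=g.uniform(.2,1.1); w=[rr*np.cos(ph),rr*np.sin(ph),g.uniform(.3,.6)]
    if w[0]>.7: w[0]=.7
    tw=g.uniform(-1,1)
    sc=[];o=[]
    for kw in KW:
        q=np.array(q0); ls=[]
        q,l=goto(q,w,tw,nc,**kw); ls+=l; qm=q
        q,l=goto(q,[.5,.1,.25],0,2,**kw)
        p,R=fk3(q,L); sc.append(np.hypot(R[0,0],R[1,0])+.03*abs(q[2])); o.append((R[:2,0].round(3),np.round(q,2)))
        if sc[0]>.12: sc.append(9); break
    return max(sc),sc,np.round(w,3),round(tw,2),o,ls
if __name__=="__main__":
    from station import r
    q0=list(r.read_state()["joint_pos"])
    nc=int(sys.argv[2])
    with Pool() as P: res=P.map(one3,[(i,q0,nc) for i in range(int(sys.argv[1]))])
    res.sort(key=lambda a:a[0])
    for s in res[:6]: print(np.round(s[1],3),*s[2:])
E
timeout 560 python3 search3.py 700 2
```

```text
[0.057 0.075] [-0.188  0.834  0.531] 0.54 [(array([ 0.007, -0.035]), array([-0.88,  0.23,  0.7 ,  1.91, -0.13,  1.06,  0.94])), (array([-0.012,  0.056]), array([-0.72,  0.22,  0.59,  1.91, -0.21,  1.06,  1.02]))] [array([-20.33,  20.36,  34.21,   0.27]), array([-20.33,  28.75,  27.53,   0.27])]
[0.079 0.055] [-0.139  0.892  0.44 ] -0.69 [(array([ 0.028, -0.068]), array([-0.47,  0.19,  0.19,  1.91,  0.04,  1.04,  1.98])), (array([0.009, 0.05 ]), array([-0.35,  0.18,  0.14,  1.91, -0.08,  1.03,  2.13]))] [array([-16.45,  18.03,  38.  ,  -0.34]), array([-16.45,   4.21,  41.85,  -0.34])]
[0.098 0.074] [0.003 0.841 0.526] 0.14 [(array([ 0.054, -0.056]), array([-0.87,  0.19,  0.65,  1.94, -0.06,  1.  ,  1.26])), (array([0.055, 0.018]), array([-0.74,  0.17,  0.56,  1.95, -0.12,  0.99,  1.33]))] [array([-19.67,  10.83,  34.37,   0.07]), array([-19.67,  13.21,  33.53,   0.07])]
[0.099 0.056] [-0.136  0.923  0.353] -0.65 [(array([ 0.029, -0.073]), array([ 0.27,  0.24, -0.67,  1.89,  0.26,  1.07,  1.75])), (array([0.014, 0.03 ]), array([ 0.42,  0.25, -0.76,  1.89,  0.17,  1.05,  1.85]))] [array([-12.56,  18.01,  40.5 ,  -0.33]), array([-12.56,   4.08,  44.14,  -0.33])]
[0.102 0.044] [-0.173  0.79   0.538] -0.73 [(array([ 0.018, -0.079]), array([-0.91,  0.23,  0.7 ,  1.91, -0.08,  1.05,  2.15])), (array([ 0.005, -0.023]), array([-0.87,  0.23,  0.7 ,  1.91, -0.14,  1.06,  2.22]))] [array([-20.13,  19.67,  31.95,  -0.36]), array([-20.13,   7.02,  36.86,  -0.36])]
[0.067 0.114] [-0.123  0.893  0.479] 0.19 [(array([ 0.028, -0.045]), array([-0.7 ,  0.19,  0.47,  1.92, -0.04,  1.03,  1.2 ])), (array([0.008, 0.101]), array([-0.54,  0.19,  0.41,  1.92, -0.2 ,  1.03,  1.38]))] [array([-18.28,  17.1 ,  37.55,   0.09]), array([-18.28,  20.57,  35.77,   0.09])]
```

```bash
python3 go.py  .12,.45,.42,182 -.02,.65,.45,182
```

```text
t 18.45 pos [0.2516 0.0895 0.3079] yaw -177.94 tilt -0.9726 w 0.0398 F [-0.7  0.7  0.3] j [-0.28 -0.31 -0.35  2.24  0.12  1.28  0.96]
-> (0.12, 0.45, 0.42, 182.0) shift cm [-19.75  11.34  32.85] twist 0.001 rows>= 7
-> (-0.02, 0.65, 0.45, 182.0) shift cm [-27.92  24.47  51.98] twist 0.001 rows>= 11
```

Request:
carry_out([
  [-2.5,1,3.5,0],
  [-5.5,2.5,8,0],
  [-8.5,4.5,13,0],
  [-11.5,6.5,18,0],
  [-14.5,8.5,23.5,0],
  [-17.5,10.5,29,0],
  [-20,13,34,0],
  [-22.5,16,39,0],
  [-25,19,44,0],
  [-27,22,48,0],
])

```text
t: 19.7
tool_pos: [0.0046, 0.6124, 0.4501]
orientation: [[0.049, -0.998, -0.024], [-0.228, -0.034, 0.973], [-0.972, -0.043, -0.229]]
force: [0.5, 1.1, 1.1]
gripper_width: 0.0401
```

```bash
python3 go.py  -.05,.75,.47,182 -.08,.85,.47,182; python3 search3.py 300 1
```

```text
t 19.70 pos [0.0046 0.6124 0.4501] yaw -178.02 tilt -0.9724 w 0.0401 F [0.5 1.1 1.1] j [-1.13  0.59 -0.92  1.09  0.43  1.89 -0.32]
-> (-0.05, 0.75, 0.47, 182.0) shift cm [-5.34  4.89 13.07] twist -0.0 rows>= 3
-> (-0.08, 0.85, 0.47, 182.0) shift cm [-7.77  7.54 22.87] twist -0.0 rows>= 5
[0.052 0.085] [-0.188  0.834  0.531] 0.54 [(array([ 0.003, -0.029]), array([-0.93,  0.25,  0.77,  1.91, -0.16,  1.06,  0.97])), (array([-0.016,  0.06 ]), array([-0.87,  0.25,  0.78,  1.91, -0.27,  1.08,  1.08]))] [array([-13.08,  18.79,  19.3 ,   0.54])]
[0.058 0.112] [-0.058  0.964  0.322] -0.42 [(array([ 0.039, -0.035]), array([-0.12,  0.18, -0.19,  1.91,  0.09,  1.02,  1.67])), (array([0.03 , 0.094]), array([ 0.19,  0.19, -0.43,  1.92, -0.01,  1.  ,  1.79]))] [array([ 4.93,  6.24, 36.44, -0.42])]
[0.051 0.119] [-0.084  0.855  0.546] -0.71 [(array([0.028, 0.001]), array([-0.9 ,  0.22,  0.75,  1.93, -0.17,  1.03,  2.23])), (array([0.02 , 0.098]), array([-0.74,  0.2 ,  0.63,  1.94, -0.25,  1.03,  2.33]))] [array([-14.49,   8.24,  20.7 ,  -0.71])]
[0.071 0.124] [-0.123  0.893  0.479] 0.19 [(array([ 0.025, -0.044]), array([-0.89,  0.22,  0.7 ,  1.92, -0.11,  1.04,  1.26])), (array([0.005, 0.106]), array([-0.71,  0.2 ,  0.6 ,  1.93, -0.26,  1.04,  1.43]))] [array([-9.  , 12.27, 26.  ,  0.19])]
[0.051 0.15 ] [-0.178  0.886  0.49 ] 0.1 [(array([ 0.009, -0.026]), array([-0.95,  0.25,  0.8 ,  1.92, -0.17,  1.05,  1.42])), (array([-0.022,  0.13 ]), array([-0.68,  0.22,  0.6 ,  1.91, -0.29,  1.08,  1.56]))] [array([-10.24,  17.71,  25.26,   0.1 ])]
[0.04  0.156] [-0.214  0.945  0.365] 0.96 [(array([ 0.005, -0.033]), array([-0.47,  0.2 ,  0.22,  1.9 , -0.01,  1.05,  0.39])), (array([-0.032,  0.148]), array([-0.26,  0.2 ,  0.13,  1.89, -0.2 ,  1.07,  0.62]))] [array([ 0.35, 21.64, 33.97,  0.96])]
```

Request:
carry_out([
  [0.5,0.6,4,-0.05],
  [1,1.2,8,-0.1],
  [1.5,1.8,12,-0.15],
  [2,2.5,16,-0.2],
  [2.5,3.3,20,-0.25],
  [3,4,24,-0.3],
  [3.5,4.5,26,-0.3],
  [3.5,4.5,26,-0.3],
  [3.5,4.5,26,-0.3],
  [3.5,4.5,26,-0.3],
])

```text
t: 20.95
tool_pos: [-0.0441, 0.8422, 0.3362]
orientation: [[0.048, -0.946, -0.322], [-0.183, -0.325, 0.928], [-0.982, 0.014, -0.189]]
force: [0.5, -0.5, 0.8]
gripper_width: 0.0402
```

```bash
python3 go.py  -.05,.9,.33,182; python3 search3.py 300 1
```

```text
t 20.95 pos [-0.0441  0.8422  0.3362] yaw -161.03 tilt -0.9819 w 0.0402 F [ 0.5 -0.5  0.8] j [-1.69  1.12  0.18  0.2  -0.13  2.01  0.27]
-> (-0.05, 0.9, 0.33, 182.0) shift cm [-0.48 -1.33  5.67] twist 0.296 rows>= 1
[0.045 0.094] [-0.188  0.834  0.531] 0.54 [(array([ 0.011, -0.018]), array([-0.96,  0.25,  0.82,  1.92, -0.18,  1.05,  1.29])), (array([-0.006,  0.06 ]), array([-1.12,  0.34,  1.11,  1.92, -0.41,  1.11,  1.53]))] [array([-19.08,  15.16,  -0.64,   0.54])]
[0.054 0.099] [-0.084  0.855  0.546] -0.71 [(array([0.031, 0.002]), array([-0.92,  0.22,  0.77,  1.94, -0.17,  1.02,  2.54])), (array([0.034, 0.072]), array([-0.77,  0.19,  0.64,  1.95, -0.21,  1.01,  2.57]))] [array([-20.41,   4.66,  -2.38,  -0.71])]
[0.111 0.081] [-0.02   0.823  0.51 ] -0.82 [(array([ 0.047, -0.077]), array([-0.91,  0.21,  0.68,  1.93, -0.05,  1.02,  2.52])), (array([ 0.046, -0.038]), array([-0.89,  0.2 ,  0.7 ,  1.94, -0.1 ,  1.01,  2.57]))] [array([-16.05,  -0.43,  -6.75,  -0.82])]
[0.111 0.116] [0.165 0.836 0.519] 0.31 [(array([ 0.079, -0.047]), array([-0.87,  0.17,  0.64,  1.96, -0.05,  0.97,  1.38])), (array([0.09 , 0.005]), array([-1.01,  0.18,  0.84,  1.98, -0.15,  0.95,  1.49]))] [array([-16.27, -18.34, -11.6 ,   0.31])]
[0.071 0.124] [-0.058  0.964  0.322] -0.42 [(array([ 0.039, -0.017]), array([-1.09,  0.26,  0.96,  1.94, -0.22,  1.03,  2.29])), (array([0.032, 0.091]), array([-0.98,  0.24,  0.92,  1.95, -0.32,  1.03,  2.41]))] [array([-0.29, -1.66, 11.2 , -0.42])]
[0.066 0.137] [-0.123  0.893  0.479] 0.19 [(array([ 0.027, -0.02 ]), array([-1.16,  0.3 ,  1.07,  1.93, -0.28,  1.05,  1.74])), (array([0.01 , 0.104]), array([-1.08,  0.31,  1.09,  1.94, -0.43,  1.08,  1.91]))] [array([-14.69,   7.  ,   3.64,   0.19])]
```

Request:
carry_out([
  [-0.4,0.3,2,0],
  [-0.8,0.6,4,0],
  [-1.2,0.9,6,0],
  [-1.6,1.2,8,0],
  [-2,1.6,10,0],
  [-2.5,2,12,0],
  [-2.5,2,12,0],
  [-2.5,2,12,0],
  [-2.5,2,12,0],
  [-2.5,2,12,0],
])

```text
t: 22.2
tool_pos: [-0.0907, 0.8664, 0.3104]
orientation: [[0.04, -0.946, -0.323], [-0.13, -0.325, 0.937], [-0.991, 0.004, -0.136]]
force: [-0.4, -1.2, 0.2]
gripper_width: 0.0402
```

```bash
python3 go.py  -.05,.9,.33,182
```

```text
t 22.20 pos [-0.0907  0.8664  0.3104] yaw -161.03 tilt -0.9907 w 0.0402 F [-0.4 -1.2  0.2] j [-1.8   1.24  1.51  0.2  -1.41  2.01  0.32]
-> (-0.05, 0.9, 0.33, 182.0) shift cm [-2.22 -4.94  1.57] twist 0.296 rows>= 1
```

```bash
cat > cal.py <<'E'
from sim import *
A=[([-1.69,1.12,.18,.2,-.13,2.01,.27],[[-.4,.3,2,0],[-.8,.6,4,0],[-1.2,.9,6,0],[-1.6,1.2,8,0],[-2,1.6,10,0]]+[[-2.5,2,12,0]]*5),
([-1.13,.59,-.92,1.09,.43,1.89,-.32],[[.5,.6,4,-.05],[1,1.2,8,-.1],[1.5,1.8,12,-.15],[2,2.5,16,-.2],[2.5,3.3,20,-.25],[3,4,24,-.3]]+[[3.5,4.5,26,-.3]]*4),
([-1.33,-.3,.52,2.06,.24,1.22,-.16],[[-.3,-.8,-2.8,-.17],[-.7,-1.6,-5.7,-.35],[-1,-2.4,-8.5,-.53],[-1.3,-3.2,-11.3,-.7]]+[[-1.6,-3.9,-14.1,-.88]]*6),
([-.63,-.31,1.56,1.69,.23,1.48,.76],[[0,-3,0,0],[0,-6,0,0],[0,-9,0,0],[0,-12,0,0],[0,-15,0,0],[0,-18,-.5,0],[0,-21,-.5,0]]+[[0,-24,-.5,0]]*3)]
for n in (1,4,20):
  for wo in (.15,.3,.5,1):
    for lam in (.02,.1):
        print(n,wo,lam,end=" ")
        for q,c in A:
            q=call(np.array(q),c,n=n,wo=wo,lam=lam); p,R=fk3(q,L); print(np.round(R[:2,0],3),p.round(2),end=" | ")
        print()
print("obs (.04,-.13)(-.09,.866,.31) | (.048,-.183)(-.044,.842,.336) | (.052,-.227)(.25,.09,.31) | (.055,.011)(.117,-.493,.43)")
E
python3 cal.py
```

```text
1 0.15 0.02 [0.017 0.123] [-0.1   0.95  0.34] | [ 0.048 -0.14 ] [-0.04  0.86  0.36] | [-0.062 -0.026] [0.27 0.09 0.36] | [ 0.151 -0.567] [ 0.15 -0.67  0.41] | 
1 0.15 0.1 [0.017 0.124] [-0.1   0.95  0.34] | [ 0.038 -0.118] [-0.04  0.86  0.36] | [-0.023 -0.229] [0.27 0.09 0.36] | [ 0.164 -0.553] [ 0.15 -0.66  0.41] | 
1 0.3 0.02 [0.03  0.001] [-0.09  0.92  0.32] | [ 0.049 -0.169] [-0.04  0.85  0.36] | [0.01  0.002] [0.3  0.09 0.36] | [ 0.096 -0.2  ] [ 0.13 -0.56  0.43] | 
1 0.3 0.1 [0.03  0.001] [-0.09  0.92  0.32] | [ 0.046 -0.157] [-0.04  0.85  0.35] | [ 0.018 -0.027] [0.3  0.1  0.36] | [ 0.095 -0.194] [ 0.13 -0.56  0.43] | 
1 0.5 0.02 [ 0.041 -0.106] [-0.09  0.88  0.31] | [ 0.05  -0.193] [-0.04  0.85  0.35] | [0.07  0.019] [0.32 0.1  0.35] | [ 0.066 -0.016] [ 0.12 -0.5   0.43] | 
1 0.5 0.1 [ 0.041 -0.107] [-0.09  0.88  0.31] | [ 0.048 -0.184] [-0.04  0.84  0.35] | [0.075 0.012] [0.31 0.1  0.35] | [ 0.066 -0.016] [ 0.12 -0.5   0.43] | 
1 1 0.02 [ 0.047 -0.163] [-0.09  0.87  0.31] | [ 0.051 -0.215] [-0.04  0.84  0.35] | [0.124 0.037] [0.33 0.1  0.34] | [0.055 0.045] [ 0.12 -0.48  0.4
[... 2113 characters left out ...]
 [ 0.05  -0.193] [-0.04  0.85  0.35] | [0.061 0.023] [0.31 0.1  0.34] | [ 0.066 -0.016] [ 0.12 -0.5   0.43] | 
20 0.5 0.1 [ 0.041 -0.107] [-0.09  0.88  0.31] | [ 0.05  -0.193] [-0.04  0.84  0.35] | [0.074 0.019] [0.32 0.1  0.35] | [ 0.066 -0.016] [ 0.12 -0.5   0.43] | 
20 1 0.02 [ 0.047 -0.163] [-0.09  0.87  0.31] | [ 0.051 -0.216] [-0.04  0.84  0.35] | [0.112 0.036] [0.33 0.1  0.34] | [0.055 0.045] [ 0.12 -0.48  0.44] | 
20 1 0.1 [ 0.047 -0.163] [-0.09  0.87  0.31] | [ 0.051 -0.216] [-0.04  0.84  0.35] | [0.127 0.036] [0.33 0.1  0.35] | [0.055 0.045] [ 0.12 -0.48  0.44] | 
obs (.04,-.13)(-.09,.866,.31) | (.048,-.183)(-.044,.842,.336) | (.052,-.227)(.25,.09,.31) | (.055,.011)(.117,-.493,.43)
```

```bash
cat > search4.py <<'E'
from search import *
KW=dict(n=3,lam=.05,wo=.6)
def one4(a):
    seed,q0=a
    g=np.random.default_rng(seed)
    ph=g.uniform(1.2,2.); rr=g.uniform(.95,1.25); w=[rr*np.cos(ph),rr*np.sin(ph),g.uniform(.25,.6)]
    q=np.array(q0); tw=g.uniform(-1,1)
    q,l1=goto(q,w,tw,1,**KW); q1=q
    ph=g.uniform(-.9,1.5); rr=g.uniform(.4,.85); w2=[min(.7,rr*np.cos(ph)),rr*np.sin(ph),g.uniform(.2,.5)]
    tw2=g.uniform(-3,3)
    q,l2=goto(q,w2,tw2,2,**KW)
    ze=elbow(q)[2]
    q,l=goto(q,[.5,.1,.25],0,1,**KW); p,R=fk3(q,L)
    return np.hypot(R[0,0],R[1,0])+.05*abs(q[2])+(ze<.3)+np.linalg.norm(p-[.5,.1,.25]),R[:2,0].round(3),np.round(q,2),np.round(q1,2),np.round(w,3),round(tw,2),np.round(w2,3),round(tw2,2),l1,l2
if __name__=="__main__":
    from station import r
    q0=list(r.read_state()["joint_pos"])
    with Pool() as P: res=P.map(one4,[(i,q0) for i in range(int(sys.argv[1]))],chunksize=8)
    res.sort(key=lambda a:a[0])
    for s in res[:6]: print(round(s[0],3),*s[1:])
E
timeout 560 python3 search4.py 1500
```

```text
0.082 [ 0.03  -0.073] [-0.26  0.19 -0.06  1.9   0.1   1.04 -0.66] [-1.8   0.97  0.27  0.23 -0.21  2.02  0.89] [-0.144  0.974  0.561] -0.71 [ 0.49  -0.599  0.44 ] 2.9 [array([-25.76,   3.09,   7.8 ,  -0.71])] [array([  6.47,  46.07, -62.15,   1.45]), array([  8.63, -69.68, -66.36,   1.45])]
0.083 [ 0.015 -0.072] [-0.48  0.2   0.2   1.9   0.04  1.05 -1.24] [-2.03  0.95  0.24  0.24 -0.22  2.02  0.04] [-0.395  0.892  0.574] -0.11 [ 0.418 -0.148  0.295] 2.95 [array([-26.96,  29.52,   8.09,  -0.11])] [array([ 12.11, -13.91, -56.46,   1.48]), array([ 12.24, -58.13,   8.64,   1.48])]
0.084 [ 0.015 -0.075] [-0.43  0.2   0.14  1.9   0.06  1.06 -0.78] [-2.04  0.93  0.2   0.27 -0.19  2.02 -0.12] [-0.4    0.88   0.587] 0.03 [ 0.611 -0.452  0.316] 2.33 [array([-2.812e+01,  3.036e+01,  6.860e+00,  3.000e-02])] [array([ 12.72, -27.13, -70.83,   1.16]), array([ 15.89, -93.33,  -4.14,   1.16])]
0.085 [ 0.016 -0.079] [-0.39  0.2   0.09  1.9   0.07  1.06  0.64] [-2.03  0.94  0.21  0.26 -0.2   2.02  0.86] [-0.382  0.88   0.572] -0.93 [ 0.627 -0.563  0.305] 1.86 [array([-26.54,  28.63,   6.55,  -0.93])] [array([ 13.49,  48.5 , -64.6 ,   0.93]), array([ 17.91, -28.73, -99.72,   0.93])]
0.088 [ 0.036 -0.074] [-0.42  0.18  0.13  1.91  0.07  1.03  0.12] [-1.74  1.02  0.5   0.2  -0.42  2.02  0.93] [-0.078  1.088  0.599] -0.65 [ 0.442 -0.43   0.489] 2.1 [array([-30.71,  -6.86,  15.86,  -0.65])] [array([  2.8 ,  39.39, -56.17,   1.05]), array([  3.45, -33.16, -71.06,   1.05])]
0.089 [ 0.028 -0.066] [-0.61  0.19  0.35  1.92  0.01  1.04  1.72] [-1.83  0.92  0.22  0.27 -0.17  2.02 -0.29] [-0.18   0.956  0.596] 0.43 [ 0.593 -0.557  0.369] -0.51 [array([-29.11,   7.13,   6.84,   0.43])] [array([ 10.79, -43.09, -64.07,  -0.26]), array([ 13.36, -31.42, -89.91,  -0.26])]
```

Request:
carry_out([
  [-4,1,2,0],
  [-8,2,3,0],
  [-12,3,4,0],
  [-16,4,5,0],
  [-20,5,6,0],
  [-24,6,7,0],
  [-27,7,7.5,0],
  [-29,7,8,0],
  [-29,7,8,0],
  [-29,7,8,0],
])

```text
t: 23.45
tool_pos: [-0.167, 0.8533, 0.4108]
orientation: [[0.017, -0.945, -0.326], [-0.016, -0.326, 0.945], [-1.0, -0.011, -0.021]]
force: [0.3, -0.3, 0.4]
gripper_width: 0.0402
```

```bash
python3 go.py  -.05,.9,.33,182
cat > push.py <<'E'
from search import *
from station import r
KW=dict(n=4,lam=.05,wo=.6)
def f(a):
    q0,w=a
    q,l=goto(np.array(q0),w,0,1,**KW); q1=q
    q,_=goto(q,[.35,.55,.35],0,2,**KW); q,_=goto(q,[.45,.3,.25],0,1,**KW); p,R=fk3(q,L)
    return np.hypot(R[0,0],R[1,0])+.03*abs(q[2]),R[:2,0].round(3),q.round(2),q1.round(2),w.round(3),l
if __name__=="__main__":
    q0=list(r.read_state()["joint_pos"]); g=np.random.default_rng(1)
    W=[]
    for _ in range(int(sys.argv[1])):
        ph=g.uniform(1.3,2.2); rr=g.uniform(.8,1.25); W.append((q0,np.array([rr*np.cos(ph),rr*np.sin(ph),g.uniform(.35,.8)])))
    with Pool() as P: res=P.map(f,W,chunksize=8)
    res.sort(key=lambda a:a[0])
    for s in res[:6]: print(round(s[0],3),*s[1:])
E
python3 push.py 400
```

```text
t 23.45 pos [-0.167   0.8533  0.4108] yaw -160.98 tilt -0.9997 w 0.0402 F [ 0.3 -0.3  0.4] j [-1.89  1.12  1.52  0.2  -1.41  2.01  0.23]
-> (-0.05, 0.9, 0.33, 182.0) shift cm [  8.21 -12.5    0.77] twist 0.297 rows>= 3
0.032 [0.008 0.008] [-1.21  0.29  0.69  1.85 -0.21  1.07  1.46] [-2.02  0.93  0.42  0.2  -0.36  2.02 -0.02] [-0.3    0.804  0.519] [array([-10.34,  15.47,  -1.1 ,   0.  ])]
0.036 [0.005 0.021] [-1.04  0.26  0.48  1.85 -0.15  1.05  1.41] [-1.98  0.82  0.2   0.29 -0.15  2.02 -0.01] [-0.265  0.785  0.577] [array([-16.  ,  12.73,  -4.13,   0.  ])]
0.037 [0.013 0.015] [-1.12  0.27  0.57  1.85 -0.17  1.05  1.42] [-1.79  0.92  0.35  0.2  -0.29  2.02  0.19] [-0.118  0.852  0.531] [array([-11.32,  -3.35,  -2.47,   0.  ])]
0.044 [0.014 0.026] [-1.04  0.25  0.47  1.86 -0.15  1.04  1.4 ] [-1.72  0.89  0.27  0.22 -0.22  2.02  0.26] [-0.053  0.857  0.556] [array([-13.63,  -9.66,  -4.19,   0.  ])]
0.049 [ 0.006 -0.   ] [-1.63  0.65  1.42  1.86 -0.68  1.25  1.9 ] [-2.3   1.13  1.51  0.2  -1.41  2.   -0.17] [-0.498  0.752  0.423] [array([-0.99, 35.94,  0.65,  0.  ])]
0.049 [-0.001  0.011] [-1.58  0.53  1.28  1.85 -0.56  1.18  1.79] [-2.3   1.02  1.17  0.2  -1.06  2.02 -0.19] [-0.494  0.738  0.492] [array([-7.87, 35.95, -0.96,  0.  ])]
```

Request:
carry_out([
  [-2,1.6,-0.5,0],
  [-4,3.2,-1,0],
  [-6,4.8,-1.5,0],
  [-8,6.4,-2,0],
  [-10,8,-2.6,0],
  [-12,9.6,-3.1,0],
  [-14,11.2,-3.6,0],
  [-16,12.7,-4.1,0],
  [-16,12.7,-4.1,0],
  [-16,12.7,-4.1,0],
])

```text
t: 24.7
tool_pos: [-0.2861, 0.8047, 0.522]
orientation: [[-0.029, -0.945, -0.325], [0.106, -0.326, 0.939], [-0.994, -0.007, 0.11]]
force: [0.2, -0.8, -0.5]
gripper_width: 0.04
```

```bash
python3 go.py  -.05,.9,.33,182
cat > ret.py <<'E'
from search import *
from station import r
KW=dict(n=4,lam=.05,wo=.6)
q=np.array(r.read_state()["joint_pos"]); show(q)
for w,tw,nc in [((.35,.55,.35),.3,2),((.458,.3205,.15),.22,1),((.458,.3205,.03),0,1),((.5,.1,.2),-.18,1),((.476,-.28,.15),0,1),((.476,-.28,.05),0,1)]:
    q,l=goto(q,w,tw,nc,**KW); print(l); show(q)
E
python3 ret.py
```

```text
t 24.70 pos [-0.2861  0.8047  0.522 ] yaw -160.97 tilt -0.9939 w 0.0400 F [ 0.2 -0.8 -0.5] j [-2.05  1.    1.53  0.2  -1.41  2.01  0.09]
-> (-0.05, 0.9, 0.33, 182.0) shift cm [ 19.42 -25.28  -0.83] twist 0.297 rows>= 6
q [-2.05  1.    1.53  0.2  -1.41  2.01  0.09] p [-0.275  0.813  0.529] d [-0.029  0.106 -0.994] yaw -161.0
[array([  6.59, -25.19, -23.48,   0.15]), array([  6.59, -28.41, -19.45,   0.15])]
q [-1.85  0.75  1.46  1.52 -0.86  1.52  1.2 ] p [0.35 0.55 0.35] d [-0.029  0.106 -0.994] yaw -178.1
[array([ 17.12, -10.52, -25.29,   0.22])]
q [-1.49  0.81  1.31  1.93 -0.99  1.19  1.6 ] p [0.458 0.32  0.15 ] d [-0.029  0.106 -0.994] yaw 169.4
[array([11.93, -0.58, -1.19,  0.  ])]
q [-1.38  0.94  1.12  1.98 -1.18  1.04  1.73] p [0.458 0.321 0.03 ] d [-0.029  0.106 -0.994] yaw 169.4
[array([-19.36,  -7.36, -19.07,  -0.18])]
q [-1.16  0.67  1.38  1.97 -0.81  1.23  2.11] p [0.5 0.1 0.2] d [-0.029  0.106 -0.994] yaw 179.7
[array([  1.  ,   2.03, -38.34,   0.  ])]
q [-0.09  0.58  0.85  1.84 -0.56  1.07  2.57] p [ 0.476 -0.28   0.15 ] d [-0.029  0.106 -0.994] yaw 179.7
[array([ 9.94, -0.3 , -1.06,  0.  ])]
q [ 0.1   0.66  0.59  1.87 -0.57  0.87  2.57] p [ 0.476 -0.28   0.05 ] d [-0.029  0.106 -0.994] yaw 179.7
```

```bash
cat > ret.py <<'E'
from search import *
from station import r
import sys
KW=dict(n=4,lam=.05,wo=.6)
def run(plan,q=None,verbose=1):
    q=np.array(r.read_state()["joint_pos"]) if q is None else q; show(q)
    for w,tw,nc in plan:
        q,l=goto(q,w,tw,nc,**KW); print("  ",*[x.tolist() for x in l]); show(q)
    return q
if __name__=="__main__":
    P=(.46,.3,.2)
    q=run([((.2,.65,.4),0,1),((.46,.3,.2),0,1),(P,-1,1),(P,-.5,1),(P,-.5,1),(P,1.5,1),(P,1.5,1)])
E
python3 ret.py
```

```text
q [-2.05  1.    1.53  0.2  -1.41  2.01  0.09] p [-0.275  0.813  0.529] d [-0.029  0.106 -0.994] yaw -161.0
   [9.71, -39.5, -32.14, 0.0]
q [-2.08  0.8   1.53  1.38 -0.9   1.63  1.21] p [0.2  0.65 0.4 ] d [-0.029  0.106 -0.994] yaw -161.0
   [15.4, -13.02, -43.52, 0.0]
q [-1.51  0.71  1.36  1.91 -0.87  1.23  2.08] p [0.46 0.3  0.2 ] d [-0.029  0.106 -0.994] yaw -161.0
   [0.0, -0.0, -0.0, -1.0]
q [-0.92  0.32  0.43  1.89 -0.3   0.95  2.57] p [0.46 0.3  0.2 ] d [-0.029  0.106 -0.994] yaw -103.8
   [0.0, 0.0, -0.0, -0.5]
q [ 0.11  0.43 -0.85  1.86  0.26  0.96  2.57] p [0.46 0.3  0.2 ] d [-0.029  0.106 -0.994] yaw -75.0
   [0.0, 0.0, -0.0, -0.5]
q [ 0.44  0.9  -1.54  1.87  0.87  1.27  2.57] p [0.46 0.3  0.2 ] d [-0.029  0.106 -0.994] yaw -46.2
   [-0.0, 0.0, 0.0, 1.5]
q [ 0.35  0.63 -1.25  1.86  0.57  1.06  1.31] p [0.46 0.3  0.2 ] d [-0.029  0.106 -0.994] yaw -132.5
   [0.0, -0.0, 0.0, 1.5]
q [ 0.14  0.44 -0.89  1.86  0.29  0.97  0.05] p [0.46 0.3  0.2 ] d [-0.029  0.106 -0.994] yaw 141.9
```

Request:
carry_out([
  [0.9,-3.5,-2.9,0],
  [1.9,-7.5,-6,0],
  [2.9,-11.5,-9.5,0],
  [3.9,-16,-13,0],
  [5,-20.5,-16.5,0],
  [6,-25,-20,0],
  [7,-29,-23.5,0],
  [8,-33,-27,0],
  [9,-37,-30,0],
  [9.7,-39.5,-32,0],
])

```text
t: 25.95
tool_pos: [0.1918, 0.641, 0.392]
orientation: [[-0.029, -0.947, -0.32], [0.105, -0.322, 0.941], [-0.994, -0.006, 0.109]]
force: [0.3, 0.3, 0.6]
gripper_width: 0.04
```

```bash
python3 go.py  .46,.3,.2,-161
```

```text
t 25.95 pos [0.1918 0.641  0.392 ] yaw -161.24 tilt -0.9940 w 0.0400 F [0.3 0.3 0.6] j [-2.1   0.76  1.49  1.41 -0.86  1.58  1.2 ]
-> (0.46, 0.3, 0.2, -161.0) shift cm [ 14.72 -14.31 -42.77] twist -0.004 rows>= 8
```

Request:
carry_out([
  [1.8,-1.8,-5,0],
  [3.7,-3.6,-10.5,0],
  [5.5,-5.4,-16,0],
  [7.4,-7.2,-21.5,0],
  [9.2,-9,-27,0],
  [11,-10.7,-32,0],
  [12.9,-12.5,-37.5,0],
  [14.7,-14.3,-42.8,0],
  [14.7,-14.3,-42.8,-0.15],
  [14.7,-14.3,-42.8,-0.3],
])

```text
t: 27.2
tool_pos: [0.4589, 0.301, 0.2002]
orientation: [[-0.03, -0.807, -0.59], [0.105, -0.59, 0.801], [-0.994, -0.038, 0.102]]
force: [-0.2, 0.6, 0.5]
gripper_width: 0.0401
```

```bash
cat > r2.py <<'E'
from ret import *
P=(.46,.3,.2)
run([(P,-.7,1),(P,-.85+.7,1),(P,1.2,1),((.5,-.05,.3),.8,1),((.35,-.4,.35),0,1),((.15,-.75,.35),0,1)])
E
python3 r2.py
```

```text
q [-1.47  0.61  1.24  1.9  -0.77  1.15  2.29] p [0.46  0.302 0.199] d [-0.03   0.105 -0.994] yaw -143.8
   [-0.11, 0.1, -0.13, -0.7]
q [-0.92  0.33  0.44  1.89 -0.3   0.95  2.57] p [0.46 0.3  0.2 ] d [-0.03   0.105 -0.994] yaw -103.8
   [-0.0, -0.0, 0.0, -0.15]
q [-0.57  0.31  0.01  1.88 -0.13  0.93  2.57] p [0.46 0.3  0.2 ] d [-0.03   0.105 -0.994] yaw -95.1
   [0.0, 0.0, -0.0, 1.2]
q [-0.75  0.31  0.22  1.88 -0.21  0.94  1.44] p [0.46 0.3  0.2 ] d [-0.03   0.105 -0.994] yaw -163.8
   [-13.73, 5.93, -33.43, 0.8]
q [-0.38  0.18  0.57  1.83 -0.21  1.21  1.31] p [ 0.5  -0.05  0.3 ] d [-0.03   0.105 -0.994] yaw 150.5
   [-8.19, -3.75, -37.33, 0.0]
q [ 0.17  0.28  0.83  1.66 -0.24  1.4   2.1 ] p [ 0.35 -0.4   0.35] d [-0.03   0.105 -0.994] yaw 150.5
   [-3.07, 0.21, -40.19, 0.0]
q [ 1.1   0.74  0.52  0.94 -0.32  1.64  2.57] p [ 0.15 -0.75  0.35] d [-0.03   0.105 -0.994] yaw 150.5
```

Request:
carry_out([
  [0,0,0,-0.12],
  [0,0,0,-0.24],
  [0,0,0,-0.36],
  [0,0,0,-0.48],
  [0,0,0,-0.58],
  [0,0,0,-0.66],
  [0,0,0,-0.74],
  [0,0,0,-0.8],
  [0,0,0,-0.85],
  [0,0,0,-0.88],
])

```text
t: 28.45
tool_pos: [0.4583, 0.3021, 0.2006]
orientation: [[-0.03, -0.06, -0.998], [0.105, -0.993, 0.057], [-0.994, -0.104, 0.036]]
force: [0.1, 0.2, -0.5]
gripper_width: 0.0399
```

```bash
cat > r2.py <<'E'
from ret import *
P=(.46,.3,.2)
run([(P,1.5,1),((.5,-.05,.3),1.2,1),((.35,-.4,.35),1,1),((.15,-.75,.35),0.5,1),((.1,-.85,.35),0,1),((.1,-.9,.35),0,1)])
E
python3 r2.py
```

```text
q [-0.5   0.31 -0.08  1.88 -0.1   0.93  2.57] p [0.461 0.3   0.199] d [-0.03   0.105 -0.994] yaw -93.5
   [-0.07, -0.03, 0.07, 1.5]
q [-0.72  0.31  0.18  1.88 -0.2   0.94  1.16] p [0.46 0.3  0.2 ] d [-0.03   0.105 -0.994] yaw -179.2
   [-13.75, -3.23, -33.79, 1.2]
q [-0.39  0.18  0.58  1.83 -0.21  1.21  0.65] p [ 0.5  -0.05  0.3 ] d [-0.03   0.105 -0.994] yaw 112.0
   [-8.21, -26.14, -26.91, 1.0]
q [ 0.09  0.32  0.95  1.66 -0.29  1.41  0.48] p [ 0.35 -0.4   0.35] d [-0.03   0.105 -0.994] yaw 54.5
   [-3.1, -40.01, 3.81, 0.5]
q [ 0.95  0.85  0.94  0.94 -0.61  1.71  0.54] p [ 0.15 -0.75  0.35] d [-0.03   0.105 -0.994] yaw 25.9
   [-0.91, -8.87, 6.75, 0.0]
q [ 1.25  1.06  0.87  0.43 -0.72  1.89  0.47] p [ 0.1  -0.85  0.35] d [-0.03   0.105 -0.994] yaw 25.9
   [-0.53, -2.19, 4.47, 0.0]
q [ 1.34  1.16  1.02  0.2  -0.94  1.96  0.41] p [ 0.098 -0.879  0.342] d [-0.028  0.086 -0.996] yaw 26.0
```

```bash
cat > r3.py <<'E'
from ret import *
P=(.46,.3,.2)
q=run([(P,1.69,1),((.458,.32,.01),0,1),((.458,.32,.15),0,1),((.48,.0,.2),1.5,1),((.47,-.21,.15),1.45,1),((.47,-.21,.035),0,1),((.47,-.21,.15),0,1),((.48,0.1,.2),-1.5,1),((.56,.38,.15),-1.4,1),((.56,.38,.01),0,1),((.56,.38,.15),0,1),((.48,.0,.2),1.5,1),((.47,-.36,.15),1.45,1),((.47,-.36,.035),0,1)])
E
python3 r3.py
```

```text
q [-0.5   0.31 -0.08  1.88 -0.1   0.93  2.57] p [0.461 0.3   0.199] d [-0.03   0.105 -0.994] yaw -93.5
   [-0.07, -0.03, 0.07, 1.69]
q [-0.75  0.31  0.22  1.88 -0.21  0.94  0.98] p [0.46 0.3  0.2 ] d [-0.03   0.105 -0.994] yaw 169.9
   [19.1, -0.36, 0.05, 0.0]
q [-0.7   0.61  0.13  1.95 -0.34  0.57  1.08] p [0.458 0.32  0.01 ] d [-0.03   0.105 -0.994] yaw 169.9
   [-13.92, 0.67, 1.38, 0.0]
q [-0.77  0.39  0.21  1.9  -0.25  0.84  0.98] p [0.458 0.32  0.15 ] d [-0.03   0.105 -0.994] yaw 169.9
   [-8.41, -7.5, -30.44, 1.5]
q [-0.55  0.27  0.67  2.   -0.32  0.99  0.18] p [0.48 0.   0.2 ] d [-0.03   0.105 -0.994] yaw 83.8
   [2.79, -21.38, 1.41, 1.45]
q [-0.3   0.56  0.97  1.93 -0.61  1.05 -0.6 ] p [ 0.47 -0.21  0.15] d [-0.03   0.105 -0.994] yaw 0.9
   [11.43, 0.32, 1.22, 0.0]
q [-0.18  0.72  0.81  1.98 -0.79  0.88 -0.45] p [ 0.47  -0.21   0.035] d [-0.03   0.105 -0.994] yaw 0.9
   [-11.43, -0.32, -1.22, 0.0]
q [-0.3   0.56  0.97  1.93 -0.61  1.05 -0.6 ] p [ 0.47 -0.21  0.15] d [-0.03   0.105 -0.994] yaw 0.9
   [-1.73, 1.33, -31.34, -1.5]
q [-0.73  0.27  0.64  1.99 -0.32  0.97  0.02] p [0.48 0.1  0.2 ] d [-0.03   0.105 -0.994] yaw 86.6
   [7.68, 27.75, 6.62, -1.4]
q [-0.75  0.58  0.23  1.6  -0.28  0.96  0.94] p [0.56 0.38 0.15] d [-0.03   0.105 -0.994] yaw 167.1
   [13.92, -0.74, -1.34, 0.0]
q [-0.71  0.76  0.17  1.65 -0.34  0.74  1.01] p [0.56 0.38 0.01] d [-0.03   0.105 -0.994] yaw 167.1
   [-13.92, 0.74, 1.34, 0.0]
q [-0.75  0.58  0.23  1.6  -0.28  0.96  0.95] p [0.56 0.38 0.15] d [-0.03   0.105 -0.994] yaw 167.1
   [-8.74, -0.42, -38.16, 1.5]
q [-0.58  0.27  0.7   2.   -0.33  1.    0.14] p [0.48 0.   0.2 ] d [-0.03   0.105 -0.994] yaw 80.9
   [1.2, -36.02, 4.78, 1.45]
q [-0.01  0.72  0.98  1.73 -0.68  1.18 -0.41] p [ 0.47 -0.36  0.15] d [-0.03   0.105 -0.994] yaw -2.0
   [11.43, 0.39, 1.2, 0.0]
q [ 0.07  0.86  0.86  1.77 -0.81  1.02 -0.32] p [ 0.47  -0.36   0.035] d [-0.03   0.105 -0.994] yaw -2.0
```

```bash
python3 go.py .458,.3205,.1,170
```

```text
t 28.45 pos [0.4583 0.3021 0.2006] yaw -93.46 tilt -0.9940 w 0.0399 F [ 0.1  0.2 -0.5] j [-0.5   0.31 -0.08  1.88 -0.1   0.93  2.57]
-> (0.458, 0.3205, 0.1, 170.0) shift cm [10.2  -0.78 -0.22] twist 1.685 rows>= 2
```

Request:
carry_out([
  [1,0,0,0.17],
  [2,-0.2,0,0.34],
  [3,-0.2,0,0.51],
  [4,-0.4,-0.1,0.68],
  [5,-0.4,-0.1,0.85],
  [6,-0.5,-0.1,1.02],
  [7,-0.6,-0.2,1.19],
  [8,-0.7,-0.2,1.36],
  [9,-0.8,-0.2,1.53],
  [10.2,-0.8,-0.2,1.685],
])

```text
t: 29.7
tool_pos: [0.4578, 0.3211, 0.0997]
orientation: [[-0.029, -0.983, 0.179], [0.105, 0.175, 0.979], [-0.994, 0.048, 0.098]]
force: [-0.1, 0.2, -0.3]
gripper_width: 0.04
```

```bash
python3 go.py .458,.3205,.009,170;  python3 -c "
from h import *
c=cap('top');save(c,'t7.png',(112,140,232,240),5);d=cap('side');save(d,'s7.png',(145,200,305,330),4)"
```

```text
t 29.70 pos [0.4578 0.3211 0.0997] yaw 169.90 tilt -0.9940 w 0.0400 F [-0.1  0.2 -0.3] j [-0.78  0.47  0.24  1.93 -0.32  0.74  1.05]
-> (0.458, 0.3205, 0.009, 170.0) shift cm [ 9.01 -0.46 -0.94] twist -0.002 rows>= 2
```

View pics/s7.png

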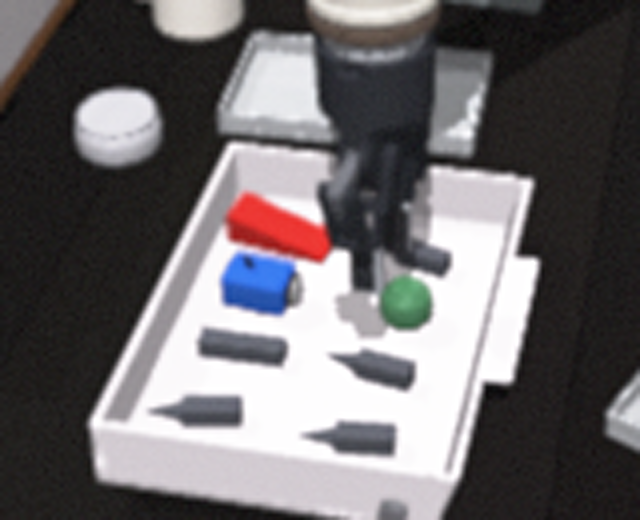

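View pics/t7.png

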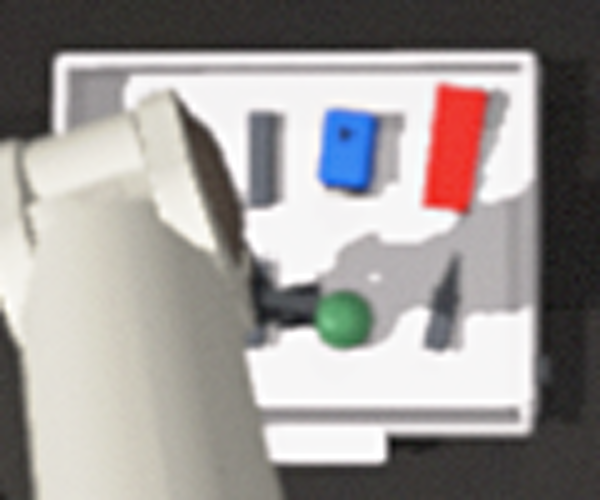

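```bash
python3 -c "
from h import *
s=r.read_state();p=np.array(s['tool_pos']);R=np.array(s['orientation'])
P=[p,p-R[:,0]*.019,p+R[:,2]*.03,p-R[:,2]*.03,[.458,.3205,.02]]
print((proj(cap('side'),P)-[145,200])*4); print((proj(cap('top'),P)-[112,140])*5)"
```

```text
[[381.71448694 271.05066723]
 [380.92472578 246.79669845]
 [364.02617139 296.67403275]
 [398.63517044 246.53634071]
 [381.87702455 359.09755913]]
[[224.49911402 304.21940781]
 [220.22004294 300.80237195]
 [174.65140486 295.73182399]
 [274.34636036 312.69391387]
 [254.24557178 311.16436711]]
```

Request:
carry_out([
  [1,-0.1,0,0],
  [2.5,-0.2,-0.2,0],
  [4,-0.3,-0.4,0],
  [5.5,-0.4,-0.5,0],
  [7,-0.4,-0.6,0],
  [8,-0.4,-0.7,0],
  [8.6,-0.5,-0.74,0],
  [9,-0.5,-0.74,0],
  [9,-0.5,-0.74,0],
  [9,-0.5,-0.74,0],
], hand=2.7)

```text
t: 31.15
tool_pos: [0.4593, 0.3238, 0.0105]
orientation: [[-0.028, -0.985, 0.173], [0.106, 0.169, 0.98], [-0.994, 0.046, 0.1]]
force: [0.4, -0.3, 0.1]
gripper_width: 0.0271
```

Request:
carry_out([
  [0,0,0,0],
  [0,0,0,0],
  [0,0,0,0],
  [0,0,0,0],
  [0,0,0,0],
  [0,0,0,0],
  [-1,0,0,0],
  [-2,0,0,0],
  [-3,0,0,0],
  [-5,0,0,0],
], hand=0.5, grip_force=50)

```text
t: 32.4
tool_pos: [0.4599, 0.3179, 0.0603]
orientation: [[-0.03, -0.984, 0.173], [0.105, 0.169, 0.98], [-0.994, 0.048, 0.099]]
force: [0.5, -0.2, -1.3]
gripper_width: 0.0145
```

```bash
python3 go.py .48,0,.2,84 .47,-.21,.15,0;  python3 -c "
from h import *
c=cap('top');d=cap('side');save(d,'s8.png',(145,200,305,330),5)"
```

```text
t 32.40 pos [0.4599 0.3179 0.0603] yaw 170.27 tilt -0.9940 w 0.0145 F [ 0.5 -0.2 -1.3] j [-0.76  0.53  0.21  1.95 -0.35  0.67  1.1 ]
-> (0.48, 0.0, 0.2, 84.0) shift cm [-17.29  -6.68 -29.43] twist 1.506 rows>= 6
-> (0.47, -0.21, 0.15, 0.0) shift cm [-14.5   -9.48 -50.68] twist 2.972 rows>= 9
```

View pics/s8.png

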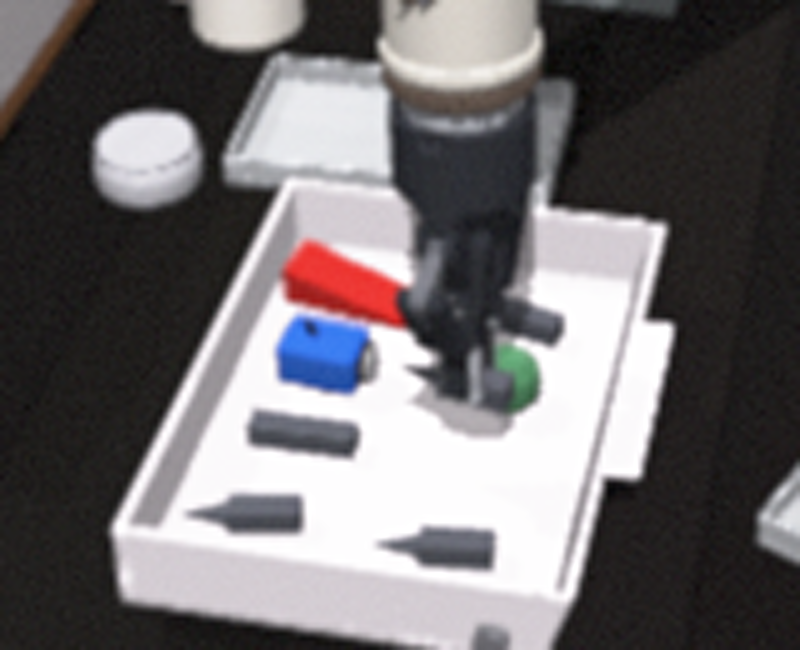

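Request:
carry_out([
  [-4,0,0,0.1],
  [-9,-0.5,-1.5,0.27],
  [-13,-1.5,-5,0.44],
  [-15,-2.5,-9,0.6],
  [-16.5,-3.5,-13.5,0.75],
  [-17,-4.5,-18,0.9],
  [-17.3,-5.5,-22.5,1.05],
  [-17.3,-6.5,-27,1.2],
  [-17.3,-7,-31,1.35],
  [-17.3,-7.5,-35,1.5],
])

```text
t: 33.75
tool_pos: [0.4786, -0.0569, 0.1936]
orientation: [[-0.028, 0.108, 0.994], [0.106, 0.989, -0.104], [-0.994, 0.103, -0.039]]
force: [0.9, -0.7, -1.5]
gripper_width: 0.0145
```

```bash
python3 go.py .4777,-.3569,.1,-5
```

```text
t 33.75 pos [ 0.4786 -0.0569  0.1936] yaw 83.79 tilt -0.9939 w 0.0145 F [ 0.9 -0.7 -1.5] j [-0.5   0.31  0.76  2.   -0.37  1.    0.35]
-> (0.4777, -0.3569, 0.1, -5.0) shift cm [  6.11 -30.64   3.4 ] twist 1.55 rows>= 6
```

Request:
carry_out([
  [0,-4,0.4,0.16],
  [0,-8.5,0.9,0.33],
  [0,-13,1.4,0.5],
  [0,-17.5,1.9,0.66],
  [0,-22,2.4,0.82],
  [1.5,-26,2.8,0.98],
  [3,-29,3.2,1.14],
  [4.5,-30.6,3.4,1.3],
  [6.1,-30.6,3.4,1.45],
  [6.1,-30.6,3.4,1.55],
])

```text
t: 35.0
tool_pos: [0.4787, -0.3545, 0.0983]
orientation: [[-0.031, 0.996, -0.086], [0.108, -0.082, -0.991], [-0.994, -0.04, -0.105]]
force: [0.6, 0.3, -0.3]
gripper_width: 0.0147
```

```bash
python3 go.py .4777,-.3569,.032,-5; python3 -c "
from h import *
d=cap('side');save(d,'s9.png',(200,80,330,230),4)"
```

```text
t 35.00 pos [ 0.4787 -0.3545  0.0983] yaw -4.73 tilt -0.9937 w 0.0147 F [ 0.6  0.3 -0.3] j [-0.03  0.82  0.99  1.75 -0.8   1.14 -0.4 ]
-> (0.4777, -0.3569, 0.032, -5.0) shift cm [6.57 0.19 0.95] twist 0.005 rows>= 2
```

View pics/s9.png

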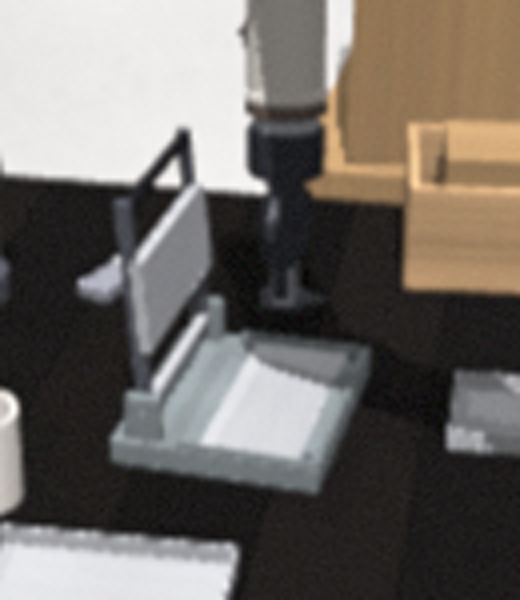

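Request:
carry_out([
  [1,0,0.1,0],
  [2,0.1,0.3,0],
  [3,0.1,0.4,0],
  [4,0.1,0.6,0],
  [5,0.2,0.75,0],
  [5.6,0.2,0.85,0],
  [6.2,0.2,0.95,0],
  [6.5,0.2,0.95,0],
  [6.5,0.2,0.95,0],
  [6.5,0.2,0.95,0],
])

```text
t: 36.3
tool_pos: [0.4789, -0.3582, 0.0347]
orientation: [[-0.029, 0.996, -0.082], [0.106, -0.079, -0.991], [-0.994, -0.037, -0.103]]
force: [-0.3, -0.1, -1.1]
gripper_width: 0.0144
```

Request:
carry_out([
  [0,0,0,0],
  [0,0,0,0],
  [0,0,0,0],
  [0,0,0,0],
  [-1.5,0,0,0],
  [-4,0,0,0],
  [-7,0,0,0],
  [-10,0,2,0],
  [-13,0,-2,0],
  [-15,0,-5,0],
], hand=3.2)

```text
t: 37.55
tool_pos: [0.4874, -0.3252, 0.1922]
orientation: [[-0.026, 0.996, -0.084], [0.105, -0.081, -0.991], [-0.994, -0.034, -0.102]]
force: [1.4, 0.7, -0.4]
gripper_width: 0.0319
```

```bash
python3 go.py .48,.05,.2,87 .4567,.386,.12,186;python3 -c "
from h import *
d=cap('side');save(d,'s10.png',(200,80,330,230),4);d=cap('top');save(d,'t10.png',(300,125,420,225),5)"
```

```text
t 37.55 pos [ 0.4874 -0.3252  0.1922] yaw -4.63 tilt -0.9942 w 0.0319 F [ 1.4  0.7 -0.4] j [-0.15  0.7   1.09  1.72 -0.7   1.26 -0.51]
-> (0.48, 0.05, 0.2, 87.0) shift cm [  3.16  -3.79 -37.21] twist -1.599 rows>= 7
-> (0.4567, 0.386, 0.12, 186.0) shift cm [ 14.69  -8.54 -69.5 ] twist 2.956 rows>= 12
```

View pics/s10.png

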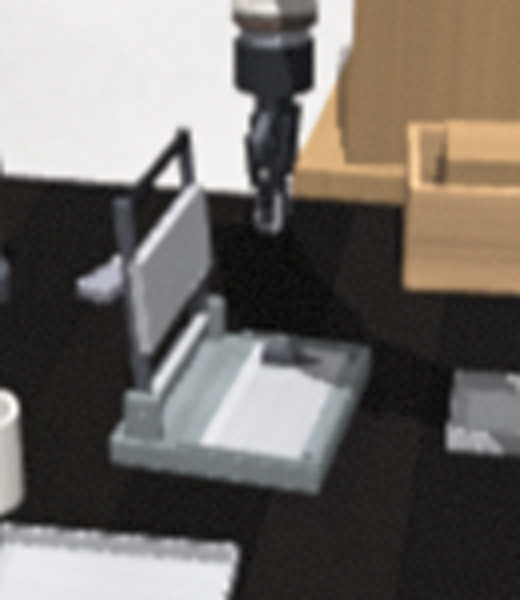

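```bash
cat > pr.py <<'E'
from sp import *
M=np.array([.476,-.2845]); th=np.radians(-5); X=np.array([np.cos(th),np.sin(th)]); Y=np.array([-np.sin(th),np.cos(th)])
def pressrep(c,box=(322,175,396,213),thr=110,z=.038):
    for o,a in spikes(c,box,z=z,thr=thr,mina=300):
        print("   press frame x %.1f y %.1f mm ang %.1f"%(1e3*(o-M)@X,1e3*(o-M)@Y,np.degrees(np.arctan2(a@Y,a@X))))
if __name__=="__main__":
    c=cap("top"); pressrep(c); save(c,"t11.png",(310,125,410,225),6)
E
python3 pr.py
```

```text
px [326.8 207.1] org [ 0.4289 -0.1963] ang 42.3 len 0.0554 prof mm [ 8. 17. 19. 19. 18. 19. 17.  8.] shank q [ 0.4294 -0.1955]
   press frame x -54.7 y 83.8 mm ang 47.3
```

View pics/t11.png

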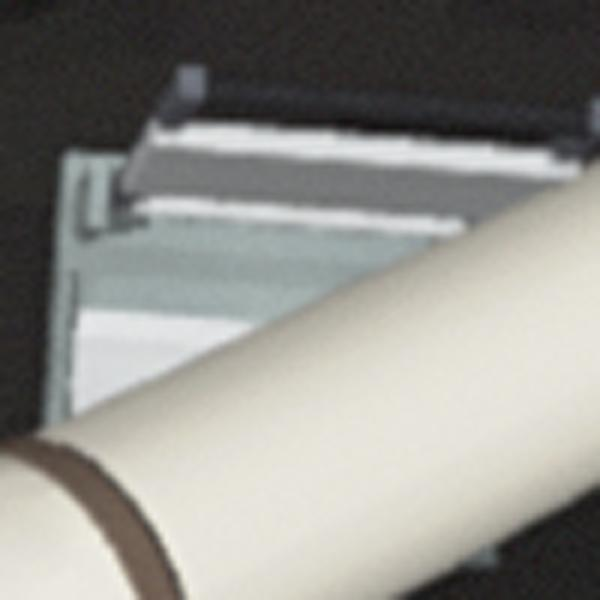

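Request:
carry_out([
  [0,0,-4,-0.16],
  [0,-0.5,-8.5,-0.33],
  [0,-1,-13,-0.5],
  [0.5,-1.5,-17.5,-0.66],
  [1,-2,-22,-0.83],
  [1.5,-2.5,-26.5,-1.0],
  [2,-3,-31,-1.17],
  [2.5,-3.5,-35.5,-1.34],
  [3,-4.5,-40,-1.5],
  [3,-5,-44,-1.66],
])

```text
t: 38.95
tool_pos: [0.4722, 0.1192, 0.2062]
orientation: [[-0.029, -0.011, 1.0], [0.106, 0.994, 0.014], [-0.994, 0.106, -0.028]]
force: [1.0, -0.6, -0.7]
gripper_width: 0.032
```

```bash
python3 go.py .4567,.3855,.1,186; python3 pr.py
```

```text
t 38.95 pos [0.4722 0.1192 0.2062] yaw 90.63 tilt -0.9940 w 0.0320 F [ 1.  -0.6 -0.7] j [-0.9   0.28  0.79  2.01 -0.37  0.99  0.1 ]
-> (0.4567, 0.3855, 0.1, 186.0) shift cm [13.42 25.37 -0.88] twist -1.664 rows>= 5
px [349.2 176. ] org [ 0.5283 -0.3043] ang 87.4 len 0.1467 prof mm [14. 12. 10.  9.  8.  7.  5. 14.] shank q [ 0.5279 -0.3069]
px [394.3 195.9] org [ 0.4346 -0.4008] ang -3.7 len 0.1184 prof mm [9. 8. 8. 8. 6. 5. 5. 5.] shank q [ 0.4321 -0.4007]
px [378.4 192. ] org [ 0.4789 -0.3532] ang 178.0 len 0.0502 prof mm [16. 15. 15. 15. 16. 15.  8.  4.] shank q [ 0.4822 -0.3531]
px [360.4 211. ] org [ 0.4226 -0.2673] ang -93.3 len 0.1106 prof mm [13. 12. 11.  9.  9.  9.  6.  5.] shank q [ 0.4227 -0.2661]
   press frame x 53.8 y -15.2 mm ang 92.4
   press frame x -31.1 y -119.4 mm ang 1.3
   press frame x 8.8 y -68.1 mm ang -177.0
   press frame x -54.7 y 12.5 mm ang -88.3
```

View pics/t11.png

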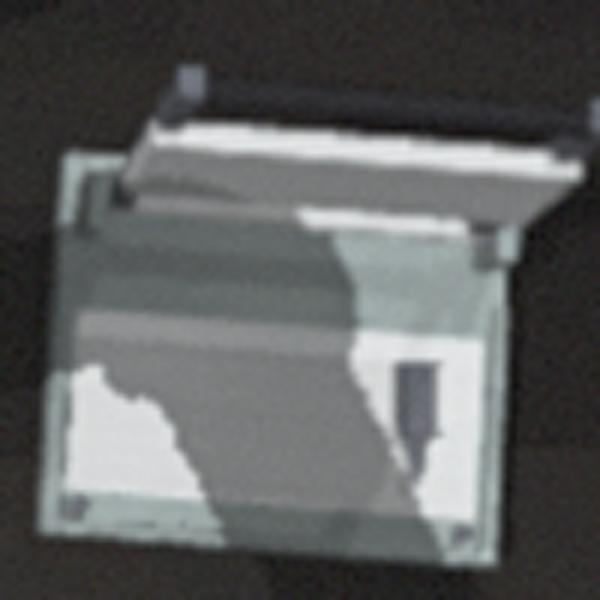

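Request:
carry_out([
  [0,3,0,-0.17],
  [0,7,-0.1,-0.34],
  [0.5,11,-0.3,-0.51],
  [1,15,-0.5,-0.68],
  [2,19,-0.7,-0.85],
  [4,22,-0.8,-1.02],
  [6.5,24,-0.9,-1.19],
  [9,25,-0.9,-1.36],
  [11.5,25.4,-0.9,-1.53],
  [13.4,25.4,-0.9,-1.66],
], hand=3.6)

```text
t: 40.25
tool_pos: [0.4587, 0.3844, 0.0989]
orientation: [[-0.029, -0.995, -0.099], [0.105, -0.102, 0.989], [-0.994, 0.018, 0.107]]
force: [0.2, 0.2, -0.5]
gripper_width: 0.036
```

```bash
python3 go.py .4567,.3865,.0095,186
```

```text
t 40.25 pos [0.4587 0.3844 0.0989] yaw -174.17 tilt -0.9941 w 0.0360 F [ 0.2  0.2 -0.5] j [-0.9   0.53  0.28  1.85 -0.35  0.78  1.26]
-> (0.4567, 0.3865, 0.0095, 186.0) shift cm [ 8.92  0.01 -0.73] twist -0.003 rows>= 2
```

Request:
carry_out([
  [1,0,-0.1,0],
  [2.5,0,-0.2,0],
  [4,0,-0.3,0],
  [5.5,0,-0.5,0],
  [7,0,-0.6,0],
  [8,0,-0.7,0],
  [8.6,0,-0.7,0],
  [8.9,0,-0.7,0],
  [8.9,0,-0.7,0],
  [8.9,0,-0.7,0],
])

```text
t: 41.5
tool_pos: [0.4563, 0.3883, 0.0114]
orientation: [[-0.028, -0.995, -0.096], [0.106, -0.099, 0.989], [-0.994, 0.018, 0.109]]
force: [0.5, -0.7, -0.5]
gripper_width: 0.0361
```

Request:
carry_out([
  [0,0,0,0],
  [0,0,0,0],
  [0,0,0,0],
  [0,0,0,0],
  [0,0,0,0],
  [0,0,0,0],
  [-1.5,0,0,0],
  [-4,0,0,0],
  [-7,0,0,0.05],
  [-10,0,0,0.15],
], hand=0.5)

```text
t: 42.75
tool_pos: [0.4588, 0.3771, 0.1117]
orientation: [[-0.029, -0.998, 0.057], [0.106, 0.053, 0.993], [-0.994, 0.035, 0.104]]
force: [0.4, 0.0, -0.7]
gripper_width: 0.0147
```

```bash
python3 go.py .48,-.03,.2,90 .4819,-.3091,.1,-5; python3 -c "
from h import *
d=cap('side');save(d,'s12.png',(145,200,305,330),4)"
```

```text
t 42.75 pos [0.4588 0.3771 0.1117] yaw 176.94 tilt -0.9940 w 0.0147 F [ 0.4  0.  -0.7] j [-0.93  0.51  0.33  1.85 -0.37  0.8   1.13]
-> (0.48, -0.03, 0.2, 90.0) shift cm [-13.15  -3.98 -39.38] twist 1.517 rows>= 7
-> (0.4819, -0.3091, 0.1, -5.0) shift cm [ -6.18  -6.   -68.13] twist -3.108 rows>= 11
```

View pics/s12.png

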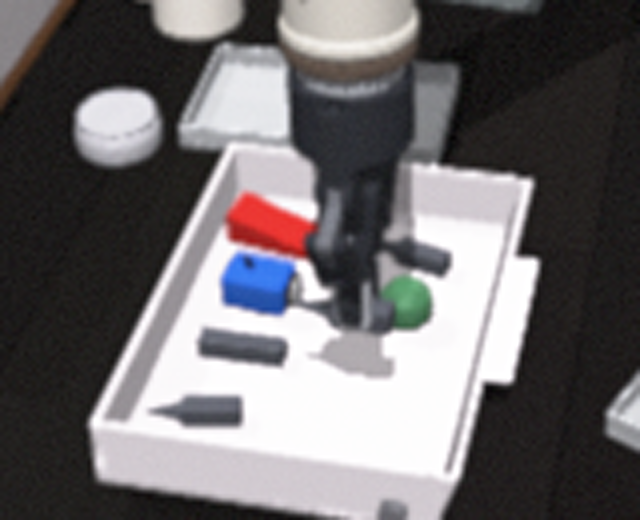

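Request:
carry_out([
  [-3,-0.2,-2,0.15],
  [-6,-0.7,-6,0.3],
  [-8,-1.2,-11,0.45],
  [-10,-1.7,-16,0.6],
  [-11.5,-2.2,-21,0.75],
  [-12.5,-2.8,-26,0.9],
  [-13,-3.3,-31,1.05],
  [-13,-3.8,-36,1.22],
  [-13,-4.2,-41,1.38],
  [-13,-4.5,-45,1.54],
])

```text
t: 44.05
tool_pos: [0.4831, -0.0875, 0.1915]
orientation: [[-0.028, 0.029, 0.999], [0.106, 0.994, -0.026], [-0.994, 0.105, -0.031]]
force: [-0.1, 0.2, -0.6]
gripper_width: 0.0146
```

```bash
python3 go.py .4819,-.3091,.1,-5
```

```text
t 44.05 pos [ 0.4831 -0.0875  0.1915] yaw 88.32 tilt -0.9939 w 0.0146 F [-0.1  0.2 -0.6] j [-0.52  0.37  0.88  1.98 -0.44  1.03  0.55]
-> (0.4819, -0.3091, 0.1, -5.0) shift cm [  6.74 -22.99   0.74] twist 1.629 rows>= 4
```

Request:
carry_out([
  [0,-3,0,0.17],
  [0,-6.5,0.1,0.34],
  [0,-10,0.2,0.51],
  [0,-13.5,0.3,0.68],
  [0.5,-17,0.4,0.85],
  [1.5,-20,0.5,1.02],
  [2.5,-22,0.6,1.19],
  [4,-23,0.7,1.36],
  [5.5,-23,0.75,1.5],
  [6.7,-23,0.75,1.63],
])

```text
t: 45.3
tool_pos: [0.4836, -0.3069, 0.0995]
orientation: [[-0.029, 0.996, -0.086], [0.107, -0.083, -0.991], [-0.994, -0.038, -0.104]]
force: [0.6, -1.4, -0.9]
gripper_width: 0.0143
```

```bash
python3 go.py .4819,-.3091,.0325,-5
```

```text
t 45.30 pos [ 0.4836 -0.3069  0.0995] yaw -4.74 tilt -0.9939 w 0.0143 F [ 0.6 -1.4 -0.9] j [-0.17  0.84  1.09  1.81 -0.87  1.16 -0.4 ]
-> (0.4819, -0.3091, 0.0325, -5.0) shift cm [6.64 0.1  0.93] twist 0.005 rows>= 2
```

Request:
carry_out([
  [1,0,0.1,0],
  [2,0,0.3,0],
  [3,0.1,0.4,0],
  [4,0.1,0.5,0],
  [5,0.1,0.6,0],
  [5.7,0.1,0.7,0],
  [6.3,0.1,0.7,0],
  [6.6,0.1,0.75,0],
  [6.6,0.1,0.75,0],
  [6.6,0.1,0.75,0],
])

```text
t: 46.55
tool_pos: [0.4823, -0.3078, 0.0339]
orientation: [[-0.029, 0.996, -0.082], [0.106, -0.079, -0.991], [-0.994, -0.037, -0.103]]
force: [-0.3, -0.7, -0.4]
gripper_width: 0.0144
```

Request:
carry_out([
  [0,0,0,0],
  [0,0,0,0],
  [0,0,0,0],
  [0,0,0,0],
  [-1.5,0,0,0],
  [-4,0,0,0],
  [-7,0,0,0],
  [-10,0,-2,-0.1],
  [-13,0,-5,-0.25],
  [-15,0,-9,-0.4],
], hand=2.8)

```text
t: 47.8
tool_pos: [0.4941, -0.2358, 0.1954]
orientation: [[-0.026, 0.949, 0.315], [0.104, 0.315, -0.943], [-0.994, 0.009, -0.107]]
force: [1.4, 0.5, 0.2]
gripper_width: 0.0281
```

```bash
python3 go.py .5,.08,.2,90 .5605,.38,.12,189
```

```text
t 47.80 pos [ 0.4941 -0.2358  0.1954] yaw 18.39 tilt -0.9942 w 0.0281 F [1.4 0.5 0.2] j [-0.37  0.64  1.15  1.82 -0.68  1.22 -0.22]
-> (0.5, 0.08, 0.2, 90.0) shift cm [  2.82  10.53 -29.65] twist -1.25 rows>= 6
-> (0.5605, 0.38, 0.12, 189.0) shift cm [ 13.74  25.67 -55.18] twist -2.978 rows>= 10
```

Request:
carry_out([
  [0,1.3,-3.7,-0.17],
  [0.5,2.8,-8,-0.34],
  [1,4.3,-12.3,-0.51],
  [1.5,5.8,-16.6,-0.68],
  [2,7.3,-21,-0.85],
  [2.4,8.8,-25.3,-1.02],
  [2.8,10.5,-29.6,-1.19],
  [3.2,12.8,-33,-1.36],
  [3.5,15.5,-37,-1.53],
  [3.8,18,-41,-1.7],
], hand=3.6)

```text
t: 49.05
tool_pos: [0.5368, 0.2135, 0.2025]
orientation: [[-0.026, -0.436, 0.9], [0.107, 0.894, 0.436], [-0.994, 0.108, 0.023]]
force: [0.6, 0.6, -0.0]
gripper_width: 0.0358
```

```bash
python3 go.py .5605,.3815,.1,189 .5605,.3815,.0095,189; python3 pr.py | tail -5
```

```text
t 49.05 pos [0.5368 0.2135 0.2025] yaw 116.00 tilt -0.9939 w 0.0358 F [ 0.6  0.6 -0. ] j [-0.93  0.45  0.75  1.81 -0.48  1.05  0.47]
-> (0.5605, 0.3815, 0.1, 189.0) shift cm [11.92 12.87  9.22] twist -1.274 rows>= 4
-> (0.5605, 0.3815, 0.0095, 189.0) shift cm [20.91 11.9   9.01] twist -1.274 rows>= 5
   press frame x 50.5 y 71.3 mm ang 94.7
   press frame x -31.1 y -119.5 mm ang 1.3
   press frame x 7.4 y -18.5 mm ang -178.1
   press frame x 8.6 y -67.9 mm ang -177.9
   press frame x -57.5 y 85.1 mm ang -88.3
```

Request:
carry_out([
  [0.5,2,1.2,-0.17],
  [1.5,4.5,3,-0.34],
  [3,7,5,-0.51],
  [5,9.5,6.5,-0.68],
  [7,11.5,8,-0.85],
  [9,12.7,9,-1.02],
  [11,12.9,9.2,-1.19],
  [12,12.9,9.2,-1.274],
  [12,12.9,9.2,-1.274],
  [12,12.9,9.2,-1.274],
])

```text
t: 50.35
tool_pos: [0.5605, 0.3805, 0.0983]
orientation: [[-0.027, -0.989, -0.147], [0.106, -0.149, 0.983], [-0.994, 0.011, 0.109]]
force: [-0.3, -0.4, 0.1]
gripper_width: 0.0362
```

```bash
python3 go.py .5605,.3815,.0095,189
```

```text
t 50.35 pos [0.5605 0.3805 0.0983] yaw -171.42 tilt -0.9940 w 0.0362 F [-0.3 -0.4  0.1] j [-0.83  0.66  0.36  1.63 -0.42  0.89  1.44]
-> (0.5605, 0.3815, 0.0095, 189.0) shift cm [ 8.84 -0.11 -0.87] twist -0.007 rows>= 2
```

Request:
carry_out([
  [1,0,-0.1,0],
  [2.5,0,-0.2,0],
  [4,0,-0.4,0],
  [5.5,-0.1,-0.5,0],
  [7,-0.1,-0.7,0],
  [8,-0.1,-0.8,0],
  [8.5,-0.1,-0.8,0],
  [8.9,-0.1,-0.85,0],
  [8.9,-0.1,-0.85,0],
  [8.9,-0.1,-0.85,0],
])

```text
t: 51.6
tool_pos: [0.5594, 0.3825, 0.0079]
orientation: [[-0.028, -0.988, -0.15], [0.106, -0.152, 0.983], [-0.994, 0.012, 0.11]]
force: [-0.0, 0.8, -0.4]
gripper_width: 0.0358
```

Request:
carry_out([
  [0,0,0,0],
  [0,0,0,0],
  [0,0,0,0],
  [0,0,0,0],
  [0,0,0,0],
  [0,0,0,0],
  [-1.5,0,0,0],
  [-4,0,0,0],
  [-7,0,0,0.05],
  [-10,0,0,0.15],
], hand=0.5)

```text
t: 52.85
tool_pos: [0.5625, 0.3714, 0.1095]
orientation: [[-0.028, -1.0, 0.003], [0.107, -0.0, 0.994], [-0.994, 0.028, 0.107]]
force: [1.1, 0.1, -0.1]
gripper_width: 0.0149
```

```bash
python3 go.py .5,-.02,.2,90 .4861,-.2613,.1,-5; python3 -c "
from h import *
d=cap('side');save(d,'s13.png',(145,200,305,330),4)"
```

```text
t 52.85 pos [0.5625 0.3714 0.1095] yaw -179.99 tilt -0.9939 w 0.0149 F [ 1.1  0.1 -0.1] j [-0.85  0.65  0.4   1.63 -0.44  0.91  1.32]
-> (0.5, -0.02, 0.2, 90.0) shift cm [-13.01   6.51 -37.97] twist 1.571 rows>= 7
-> (0.4861, -0.2613, 0.1, -5.0) shift cm [ -5.61   7.62 -63.03] twist -3.054 rows>= 11
```

View pics/s13.png

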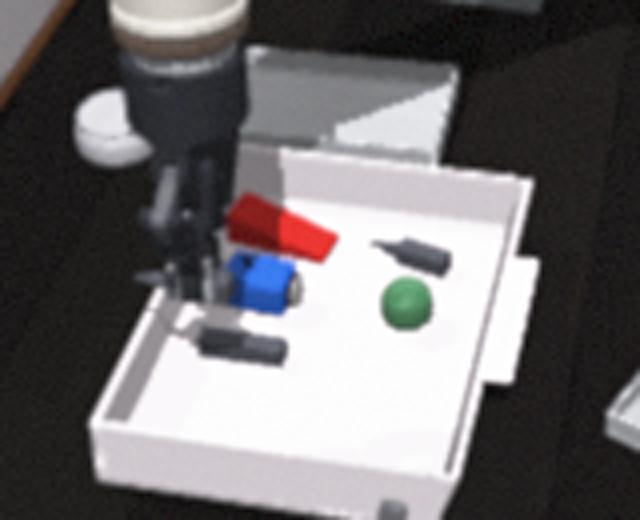

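Request:
carry_out([
  [-3,0.5,-2,0.15],
  [-6,1,-6,0.3],
  [-8,1.8,-11,0.45],
  [-10,2.6,-16,0.6],
  [-11.5,3.4,-21,0.75],
  [-12.5,4.3,-26,0.9],
  [-13,5.2,-31,1.05],
  [-13,6,-36,1.22],
  [-13,6.8,-40,1.38],
  [-13,7.2,-43,1.55],
])

```text
t: 54.15
tool_pos: [0.4934, -0.072, 0.1937]
orientation: [[-0.027, -0.014, 1.0], [0.107, 0.994, 0.017], [-0.994, 0.108, -0.025]]
force: [0.2, -0.3, -0.5]
gripper_width: 0.0145
```

```bash
python3 go.py .4861,-.2613,.1,-5
```

```text
t 54.15 pos [ 0.4934 -0.072   0.1937] yaw 90.81 tilt -0.9939 w 0.0145 F [ 0.2 -0.3 -0.5] j [-0.59  0.4   0.94  1.96 -0.48  1.05  0.6 ]
-> (0.4861, -0.2613, 0.1, -5.0) shift cm [  7.3  -19.81  -0.82] twist 1.672 rows>= 4
```

Request:
carry_out([
  [0,-3,0,0.17],
  [0,-6,-0.1,0.34],
  [0,-9,-0.2,0.51],
  [0,-12,-0.3,0.68],
  [0.5,-15,-0.4,0.85],
  [1.5,-17.5,-0.5,1.02],
  [2.5,-19.2,-0.6,1.19],
  [4,-19.8,-0.8,1.36],
  [5.5,-19.8,-0.8,1.53],
  [7.3,-19.8,-0.8,1.67],
])

```text
t: 55.4
tool_pos: [0.4887, -0.2593, 0.0997]
orientation: [[-0.027, 0.996, -0.082], [0.106, -0.079, -0.991], [-0.994, -0.035, -0.104]]
force: [-0.3, 0.9, -0.9]
gripper_width: 0.0148
```

```bash
python3 go.py .4861,-.2613,.031,-5
```

```text
t 55.40 pos [ 0.4887 -0.2593  0.0997] yaw -4.52 tilt -0.9940 w 0.0148 F [-0.3  0.9 -0.9] j [-0.29  0.85  1.14  1.87 -0.91  1.16 -0.42]
-> (0.4861, -0.2613, 0.031, -5.0) shift cm [ 6.82 -0.    0.93] twist 0.008 rows>= 2
```

Request:
carry_out([
  [1,0,0.1,0],
  [2,0,0.3,0],
  [3,0,0.4,0],
  [4,0,0.5,0],
  [5,0,0.6,0],
  [5.8,0,0.7,0],
  [6.4,0,0.8,0],
  [6.8,0,0.8,0],
  [6.8,0,0.8,0],
  [6.8,0,0.8,0],
])

```text
t: 56.65
tool_pos: [0.4854, -0.26, 0.0308]
orientation: [[-0.029, 0.997, -0.078], [0.106, -0.075, -0.992], [-0.994, -0.037, -0.103]]
force: [-0.6, -0.5, -0.6]
gripper_width: 0.0151
```

Request:
carry_out([
  [0,0,0,0],
  [0,0,0,0],
  [0,0,0,0],
  [0,0,0,0],
  [-1.5,0,0,0],
  [-4,0,0,0],
  [-7,0,0,0],
  [-10,0,-2,-0.1],
  [-13,0,-5,-0.25],
  [-15,0,-9,-0.4],
], hand=2.8)

```text
t: 57.9
tool_pos: [0.4969, -0.1879, 0.1923]
orientation: [[-0.026, 0.948, 0.318], [0.104, 0.319, -0.942], [-0.994, 0.009, -0.107]]
force: [1.9, 0.4, 0.8]
gripper_width: 0.0279
```

```bash
python3 go.py .47,.1,.2,90 .4543,.2035,.1,164; python3 pr.py|tail -5
cat > r4.py <<'E'
from ret import *
run([((.47,.02,.2),-1.5,1),((.4543,.2035,.1),-1.0,1),((.4543,.2035,.01),0,1),((.47,.0,.2),1.5,1),((.49,-.21,.1),1.45,1),((.49,-.21,.03),0,1)])
E
python3 r4.py
```

```text
t 57.90 pos [ 0.4969 -0.1879  0.1923] yaw 18.60 tilt -0.9942 w 0.0279 F [1.9 0.4 0.8] j [-0.5   0.65  1.22  1.87 -0.72  1.22 -0.25]
-> (0.47, 0.1, 0.2, 90.0) shift cm [  2.31   6.64 -28.06] twist -1.246 rows>= 5
-> (0.4543, 0.2035, 0.1, 164.0) shift cm [ 13.38   8.37 -37.24] twist -2.538 rows>= 7
px [378.7 194.9] org [ 0.4783 -0.3543] ang 175.3 len 0.0596 prof mm [13. 16. 17. 18. 18. 13. 11.  8.] shank q [ 0.4781 -0.3544]
px [362.9 198.1] org [ 0.4538 -0.3014] ang 158.2 len 0.0274 prof mm [ 5.  6.  9. 10.  9.  6.  4.  3.] shank q [ 0.4606 -0.3042]
   press frame x 8.4 y -69.4 mm ang -179.7
   press frame x -20.7 y -18.8 mm ang 163.2
q [-0.51  0.65  1.22  1.87 -0.72  1.22 -0.25] p [ 0.501 -0.18   0.194] d [-0.024  0.109 -0.994] yaw 19.3
   [1.62, 3.68, -19.81, -1.5]
q [-0.83  0.3   0.96  2.04 -0.42  1.01  0.62] p [0.47 0.02 0.2 ] d [-0.024  0.109 -0.994] yaw 105.3
   [11.98, 16.89, 3.26, -1.0]
q [-0.86  0.43  0.56  2.07 -0.5   0.75  1.3 ] p [0.454 0.203 0.1  ] d [-0.024  0.109 -0.994] yaw 162.7
   [8.94, -0.5, -0.87, 0.0]
q [-0.75  0.59  0.44  2.09 -0.66  0.59  1.46] p [0.454 0.203 0.01 ] d [-0.024  0.109 -0.994] yaw 162.7
   [-21.14, -6.47, -17.0, 1.5]
q [-0.9   0.38  1.14  2.04 -0.52  1.05  0.27] p [ 0.47 -0.    0.2 ] d [-0.024  0.109 -0.994] yaw 76.5
   [7.6, -20.86, 7.23, 1.45]
q [-0.41  0.85  1.19  1.93 -0.95  1.17 -0.47] p [ 0.49 -0.21  0.1 ] d [-0.024  0.109 -0.994] yaw -6.3
   [6.96, 0.25, 0.74, 0.0]
q [-0.34  0.93  1.09  1.95 -1.05  1.08 -0.4 ] p [ 0.49 -0.21  0.03] d [-0.024  0.109 -0.994] yaw -6.3
```

Request:
carry_out([
  [0,0.7,-3.5,-0.17],
  [0.4,1.5,-7.5,-0.34],
  [0.8,2.4,-11.5,-0.51],
  [1.2,3.3,-15.5,-0.68],
  [1.6,4.2,-19.5,-0.85],
  [2,5.2,-23.5,-1.02],
  [2.3,6.2,-27,-1.19],
  [2.6,7,-30.5,-1.36],
  [3,7.7,-34,-1.53],
  [4,8.2,-37,-1.7],
], hand=3.2)

```text
t: 59.2
tool_pos: [0.4571, 0.1932, 0.1921]
orientation: [[-0.026, -0.44, 0.898], [0.108, 0.892, 0.44], [-0.994, 0.108, 0.024]]
force: [0.4, -0.1, -0.5]
gripper_width: 0.0321
```

```bash
python3 go.py .4545,.2045,.08,164; python3 pr.py|tail -5; python3 -c "
from h import *
d=cap('side');save(d,'s14.png',(145,200,305,330),4)"
```

```text
t 59.20 pos [0.4571 0.1932 0.1921] yaw 116.26 tilt -0.9938 w 0.0321 F [ 0.4 -0.1 -0.5] j [-1.13  0.34  0.91  2.02 -0.46  0.96  0.48]
-> (0.4545, 0.2045, 0.08, 164.0) shift cm [11.27 -0.09  0.  ] twist -0.833 rows>= 2
   press frame x -31.1 y -119.5 mm ang 1.3
   press frame x 3.2 y 29.8 mm ang -177.2
   press frame x 7.3 y -18.4 mm ang -178.2
   press frame x 8.3 y -67.7 mm ang -177.9
   press frame x -57.7 y 85.1 mm ang -88.2
```

View pics/s14.png

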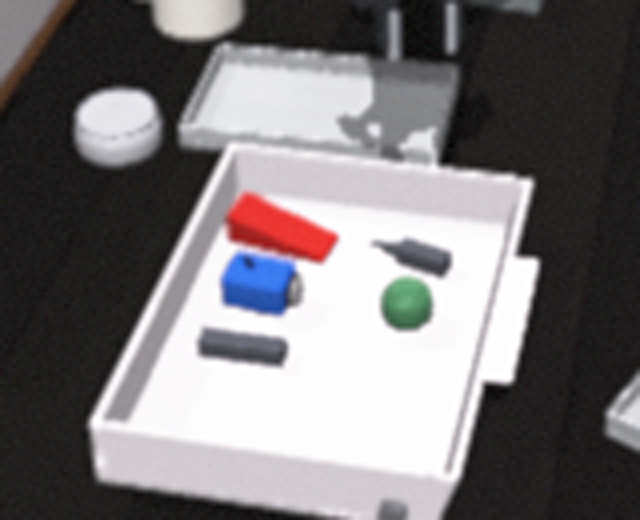

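Request:
carry_out([
  [1,0,0,-0.13],
  [2,0,0,-0.27],
  [3,0,0,-0.4],
  [4,0,0,-0.53],
  [5,0,0,-0.67],
  [6.5,0,0,-0.8],
  [8,-0.1,0,-0.833],
  [9.5,-0.1,0,-0.833],
  [10,-0.1,0,-0.833],
  [10,-0.1,0,-0.833],
])

```text
t: 60.55
tool_pos: [0.4539, 0.2016, 0.0908]
orientation: [[-0.029, -0.958, 0.284], [0.106, 0.279, 0.954], [-0.994, 0.058, 0.093]]
force: [-0.2, -0.1, -0.3]
gripper_width: 0.0322
```

```bash
python3 go.py .4545,.2045,.009,164;  python3 -c "
from h import *
d=cap('side');save(d,'s15.png',(205,220,285,300),7)
s=r.read_state();p=np.array(s['tool_pos']);R=np.array(s['orientation'])
P=[p,p+R[:,2]*.016,p-R[:,2]*.016]; print((proj(d,P)-[205,220])*7)"
```

```text
t 60.55 pos [0.4539 0.2016 0.0908] yaw 163.74 tilt -0.9940 w 0.0322 F [-0.2 -0.1 -0.3] j [-0.89  0.46  0.6   2.08 -0.55  0.75  1.37]
-> (0.4545, 0.2045, 0.009, 164.0) shift cm [ 8.16 -0.45 -0.47] twist -0.004 rows>= 2
[[315.39347383 158.66264848]
 [297.13796274 177.41485271]
 [333.273545   140.29504608]]
```

View pics/s15.png

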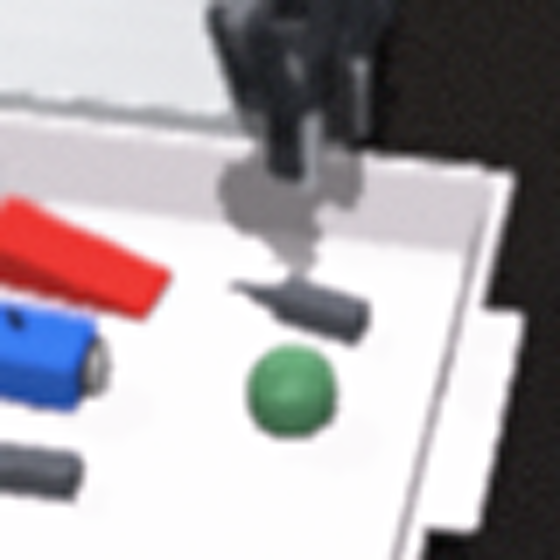

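Request:
carry_out([
  [1,-0.1,-0.1,0],
  [2.3,-0.2,-0.2,0],
  [3.6,-0.2,-0.2,0],
  [5,-0.3,-0.3,0],
  [6.3,-0.4,-0.4,0],
  [7.2,-0.4,-0.45,0],
  [7.8,-0.4,-0.45,0],
  [8.1,-0.4,-0.45,0],
  [8.1,-0.4,-0.45,0],
  [8.1,-0.4,-0.45,0],
])

```text
t: 61.85
tool_pos: [0.4543, 0.2054, 0.01]
orientation: [[-0.028, -0.959, 0.283], [0.106, 0.278, 0.955], [-0.994, 0.057, 0.094]]
force: [0.4, -0.4, 0.3]
gripper_width: 0.0321
```

Request:
carry_out([
  [0,0,0,0],
  [0,0,0,0],
  [0,0,0,0],
  [0,0,0,0],
  [0,0,0,0],
  [0,0,0,0],
  [-1.5,0,0,0],
  [-4,0,0,0],
  [-7,0,0,0.05],
  [-10,0,0,0.15],
], hand=0.5)

```text
t: 63.1
tool_pos: [0.4569, 0.1943, 0.1106]
orientation: [[-0.029, -0.904, 0.426], [0.106, 0.421, 0.901], [-0.994, 0.071, 0.084]]
force: [-0.3, 0.3, -1.4]
gripper_width: 0.0146
```

```bash
python3 go.py .48,.0,.2,80 .4903,-.2135,.1,-5; python3 -c "
from h import *
d=cap('side');save(d,'s16.png',(145,200,305,330),4)"
```

```text
t 63.10 pos [0.4569 0.1943 0.1106] yaw 155.05 tilt -0.9939 w 0.0146 F [-0.3  0.3 -1.4] j [-0.93  0.43  0.67  2.07 -0.54  0.79  1.22]
-> (0.48, 0.0, 0.2, 80.0) shift cm [-11.01  -9.63 -15.77] twist 1.31 rows>= 4
-> (0.4903, -0.2135, 0.1, -5.0) shift cm [ -3.37 -20.26 -35.4 ] twist 2.793 rows>= 7
```

View pics/s16.png

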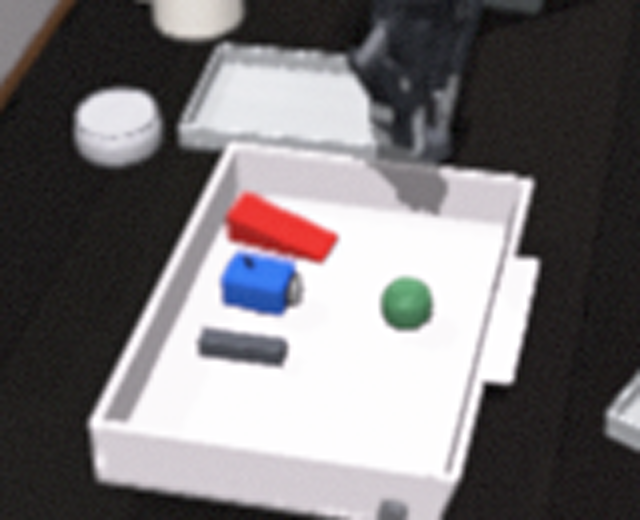

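Request:
carry_out([
  [-2.5,-1,-1.6,0.15],
  [-5,-2.2,-3.5,0.31],
  [-7,-3.4,-5.5,0.47],
  [-8.5,-4.6,-7.5,0.63],
  [-9.5,-5.8,-9.5,0.79],
  [-10,-7,-11.5,0.95],
  [-10.5,-8.2,-13.5,1.11],
  [-10.5,-9.4,-15.5,1.27],
  [-10.5,-10.6,-17.5,1.43],
  [-10.5,-12,-19.5,1.6],
])

```text
t: 64.4
tool_pos: [0.4859, -0.043, 0.1888]
orientation: [[-0.029, 0.453, 0.891], [0.107, 0.888, -0.448], [-0.994, 0.082, -0.074]]
force: [-0.5, 0.1, -0.4]
gripper_width: 0.0142
```

```bash
python3 go.py .4899,-.2175,.1,-5
```

```text
t 64.40 pos [ 0.4859 -0.043   0.1888] yaw 62.94 tilt -0.9939 w 0.0142 F [-0.5  0.1 -0.4] j [-0.8   0.49  1.16  2.   -0.62  1.09  0.19]
-> (0.4899, -0.2175, 0.1, -5.0) shift cm [  6.95 -16.04   8.83] twist 1.186 rows>= 4
```

Request:
carry_out([
  [0,-2.5,1.4,0.15],
  [0,-5,2.8,0.3],
  [0,-7.5,4.2,0.46],
  [0.5,-10,5.6,0.62],
  [1,-12.5,7,0.78],
  [2,-15,8.2,0.94],
  [3.5,-16,8.8,1.1],
  [5,-16,8.8,1.19],
  [6.9,-16,8.8,1.19],
  [6.9,-16,8.8,1.19],
])

```text
t: 65.65
tool_pos: [0.4901, -0.2155, 0.0991]
orientation: [[-0.031, 0.996, -0.083], [0.108, -0.079, -0.991], [-0.994, -0.04, -0.105]]
force: [0.1, -0.4, -0.2]
gripper_width: 0.0146
```

```bash
python3 go.py .4899,-.2175,.0325,-5
```

```text
t 65.65 pos [ 0.4901 -0.2155  0.0991] yaw -4.53 tilt -0.9937 w 0.0146 F [ 0.1 -0.4 -0.2] j [-0.41  0.87  1.2   1.92 -0.95  1.18 -0.44]
-> (0.4899, -0.2175, 0.0325, -5.0) shift cm [6.6  0.26 0.9 ] twist 0.008 rows>= 2
```

Request:
carry_out([
  [1,0,0.1,0],
  [2,0.1,0.3,0],
  [3,0.1,0.4,0],
  [4,0.1,0.5,0],
  [5,0.2,0.6,0],
  [5.7,0.2,0.7,0],
  [6.2,0.2,0.8,0],
  [6.6,0.2,0.8,0],
  [6.6,0.2,0.8,0],
  [6.6,0.2,0.8,0],
])

```text
t: 66.9
tool_pos: [0.4905, -0.2179, 0.0341]
orientation: [[-0.029, 0.996, -0.085], [0.106, -0.082, -0.991], [-0.994, -0.037, -0.103]]
force: [-0.8, -0.7, -0.9]
gripper_width: 0.014
```

Request:
carry_out([
  [0,0,0,0],
  [0,0,0,0],
  [0,0,0,0],
  [0,0,0,0],
  [-1.5,0,0,0],
  [-5,0,0,0],
  [-10,0,0,0],
  [-15,0,0,0],
  [-20,0,0,-0.15],
  [-25,0,0,-0.3],
], hand=2.8)

```text
t: 68.15
tool_pos: [0.497, -0.2449, 0.285]
orientation: [[-0.028, 0.976, 0.217], [0.105, 0.219, -0.97], [-0.994, -0.005, -0.109]]
force: [0.8, -0.7, -0.1]
gripper_width: 0.0281
```

```bash
python3 go.py .5926,-.2925,.31,85 .5926,-.2925,.23,85
cat > r5.py <<'E'
from ret import *
M=np.array([.476,-.2845]); th=np.radians(-5); X=np.array([np.cos(th),np.sin(th)])
pl=[((.5926,-.2925,.31),-1.25,1),((.5926,-.2925,.23),0,1)]
for a in np.linspace(0,1.66,5)[1:]:
    be=np.pi/2+np.radians(5)-a   # angle above forward(-x) .. 
    x=.1-.195*np.cos(np.pi-be) if 0 else .1-.195*np.cos(np.pi/2+np.radians(5)-a) if 0 else None
    ang=np.radians(5)-a          # from vertical, + = rearward
    x=.1+.195*np.sin(ang); z=.055+.195*np.cos(ang)
    b=M+X*x; pl.append(((b[0]-.0005,b[1]+.002,z-.0186),0,1))
run(pl)
E
python3 r5.py
```

```text
t 68.15 pos [ 0.497  -0.2449  0.285 ] yaw 12.63 tilt -0.9940 w 0.0281 F [ 0.8 -0.7 -0.1] j [-0.44  0.64  1.34  1.71 -0.68  1.43 -0.31]
-> (0.5926, -0.2925, 0.31, 85.0) shift cm [-3.26  8.27  6.42] twist -1.263 rows>= 2
-> (0.5926, -0.2925, 0.23, 85.0) shift cm [4.69 8.31 7.29] twist -1.263 rows>= 2
q [-0.44  0.64  1.34  1.71 -0.68  1.43 -0.31] p [ 0.5   -0.244  0.286] d [-0.028  0.105 -0.994] yaw 12.6
   [-3.18, 7.95, 6.42, -1.25]
q [-0.12  0.63  0.95  1.4  -0.56  1.46  0.74] p [ 0.593 -0.292  0.31 ] d [-0.028  0.105 -0.994] yaw 84.1
   [7.95, -0.82, 0.31, 0.0]
q [-0.11  0.69  0.91  1.49 -0.61  1.33  0.79] p [ 0.593 -0.292  0.23 ] d [-0.028  0.105 -0.994] yaw 84.1
   [1.19, -0.24, -7.99, 0.0]
q [-0.16  0.58  0.96  1.7  -0.56  1.24  0.86] p [ 0.513 -0.286  0.221] d [-0.028  0.105 -0.994] yaw 84.1
   [4.33, -0.52, -6.75, 0.0]
q [-0.17  0.52  0.97  1.88 -0.54  1.11  0.94] p [ 0.444 -0.28   0.18 ] d [-0.028  0.105 -0.994] yaw 84.1
   [6.67, -0.74, -4.41, 0.0]
q [-0.11  0.55  0.92  2.02 -0.61  0.96  1.06] p [ 0.397 -0.276  0.115] d [-0.028  0.105 -0.994] yaw 84.1
   [7.88, -0.83, -1.33, 0.0]
q [ 0.    0.66  0.8   2.08 -0.74  0.82  1.19] p [ 0.381 -0.274  0.036] d [-0.028  0.105 -0.994] yaw 84.1
```

Request:
carry_out([
  [-2,0.2,0.2,-0.12],
  [-3.3,0.5,0.5,-0.25],
  [-3.3,1.5,1.2,-0.4],
  [-3.3,2.7,2,-0.55],
  [-3.3,4,3,-0.7],
  [-3.3,5.2,4,-0.85],
  [-3.3,6.4,5,-1.0],
  [-3.3,7.6,6,-1.15],
  [-3.3,8.3,6.4,-1.263],
  [-3.3,8.3,6.4,-1.263],
], hand=5.5)

```text
t: 69.4
tool_pos: [0.5929, -0.2928, 0.3084]
orientation: [[-0.029, 0.095, 0.995], [0.105, 0.99, -0.091], [-0.994, 0.102, -0.038]]
force: [1.1, -0.0, 0.5]
gripper_width: 0.0546
```

```bash
python3 go.py .5926,-.2925,.23,85; python3 -c "
from h import *
a=cap('side');b=cap('top')
P=np.hstack([cv2.resize(a['frame'][80:230,200:330],None,fx=3,fy=3,interpolation=2),cv2.resize(b['frame'][125:225,300:430],None,fx=3,fy=4.5,interpolation=2)])
cv2.imwrite('pics/p17.png',P[:,:,::-1])"; python3 pr.py | grep press
```

```text
t 69.40 pos [ 0.5929 -0.2928  0.3084] yaw 84.54 tilt -0.9940 w 0.0546 F [ 1.1 -0.   0.5] j [-0.11  0.64  0.94  1.39 -0.56  1.47  0.75]
-> (0.5926, -0.2925, 0.23, 85.0) shift cm [ 7.8  -0.77  0.26] twist -0.008 rows>= 2
   press frame x -42.4 y -107.3 mm ang -13.7
   press frame x -21.1 y 97.4 mm ang -128.8
```

View pics/p17.png

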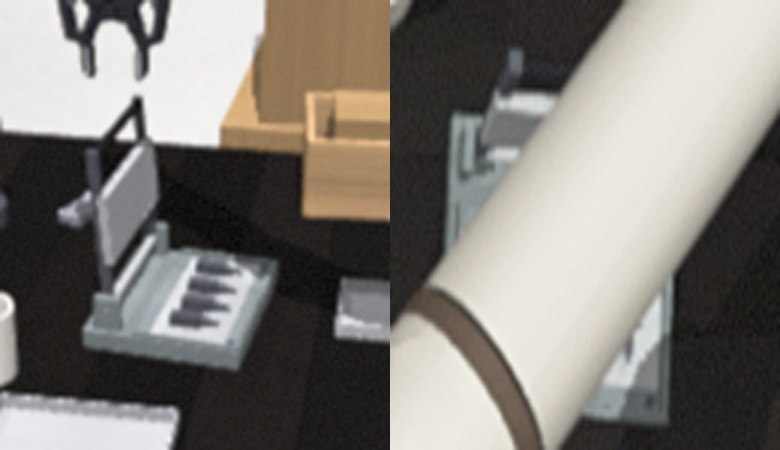

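Request:
carry_out([
  [1,-0.1,0,0],
  [2,-0.2,0.1,0],
  [3,-0.3,0.1,0],
  [4,-0.4,0.1,0],
  [5,-0.5,0.2,0],
  [6,-0.6,0.2,0],
  [7,-0.7,0.2,0],
  [7.7,-0.8,0.25,0],
  [7.7,-0.8,0.25,0],
  [7.7,-0.8,0.25,0],
])

```text
t: 70.8
tool_pos: [0.5929, -0.2923, 0.2306]
orientation: [[-0.028, 0.093, 0.995], [0.106, 0.99, -0.089], [-0.994, 0.103, -0.038]]
force: [-1.0, 0.1, 0.3]
gripper_width: 0.055
```

```bash
python3 go.py .5926,-.2925,.23,85; python3 -c "
from h import *
a=cap('side');save(a,'s18.png',(200,80,330,180),5)"
```

```text
t 70.80 pos [ 0.5929 -0.2923  0.2306] yaw 84.65 tilt -0.9940 w 0.0550 F [-1.   0.1  0.3] j [-0.11  0.7   0.91  1.48 -0.61  1.34  0.8 ]
-> (0.5926, -0.2925, 0.23, 85.0) shift cm [ 0.06 -0.03 -0.03] twist -0.006 rows>= 1
```

View pics/s18.png

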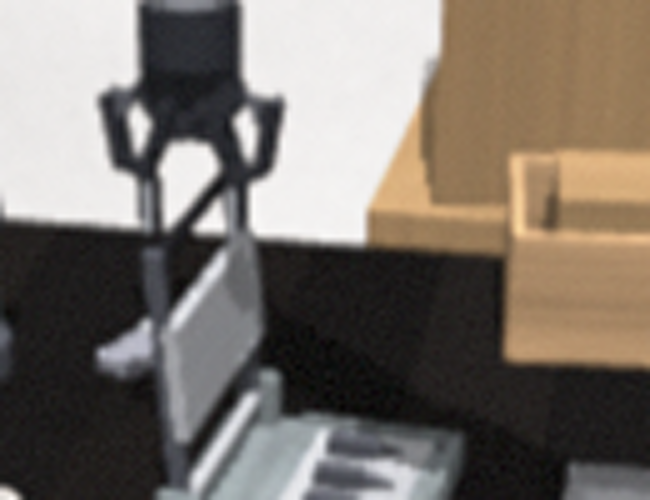

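Request:
carry_out([
  [0,0,0,0],
  [0,0,0,0],
  [0,0,0,0],
  [0,0,0,0],
  [0,0,0,0],
  [0,0,0,0],
  [0,0,0,0],
  [0,0,0,0],
  [0,0,0,0],
  [0,0,0,0],
], hand=0.5, grip_force=30)

```text
t: 72.1
tool_pos: [0.5927, -0.2921, 0.2305]
orientation: [[-0.029, 0.093, 0.995], [0.106, 0.99, -0.089], [-0.994, 0.103, -0.038]]
force: [-2.3, 1.5, 4.6]
gripper_width: 0.0128
```

```bash
cat > arc.py <<'E'
from h import *
import sys
def rows(a0,a1,n):
    s=r.read_state(); R=np.array(s["orientation"]); th=np.radians(-5); X=np.array([np.cos(th),np.sin(th),0])
    f=lambda a: X*.195*np.sin(np.radians(5)-a)+np.array([0,0,.195*np.cos(np.radians(5)-a)])
    print(s["t"],s["tool_pos"],s["gripper_width"],s["force"])
    print([[round(float(v),2) for v in R.T@(f(a)-f(a0))*100]+[0] for a in np.linspace(a0,a1,n+1)[1:]])
rows(*map(float,sys.argv[1:3]),int(sys.argv[3]))
E
python3 arc.py 0 0.85 10
```

```text
72.1 [ 0.59273646 -0.29212316  0.23054046] 0.012784670196114133 [-2.25162269  1.51586152  4.58885965]
[[-0.01, -0.0, -1.66, 0], [0.12, -0.02, -3.31, 0], [0.39, -0.05, -4.94, 0], [0.79, -0.1, -6.55, 0], [1.33, -0.16, -8.12, 0], [2.0, -0.23, -9.63, 0], [2.79, -0.31, -11.08, 0], [3.71, -0.41, -12.46, 0], [4.74, -0.52, -13.75, 0], [5.87, -0.64, -14.96, 0]]
```

Request:
carry_out([
  [0,0,-1.7,0],
  [0.1,0,-3.3,0],
  [0.4,-0.1,-4.9,0],
  [0.8,-0.1,-6.6,0],
  [1.3,-0.2,-8.1,0],
  [2,-0.2,-9.6,0],
  [2.8,-0.3,-11.1,0],
  [3.7,-0.4,-12.5,0],
  [4.7,-0.5,-13.8,0],
  [5.9,-0.6,-15,0],
])

```text
t: 73.35
tool_pos: [0.4416, -0.2784, 0.1765]
orientation: [[-0.027, 0.092, 0.995], [0.105, 0.99, -0.089], [-0.994, 0.102, -0.037]]
force: [3.4, 0.9, 3.1]
gripper_width: 0.0126
```

```bash
python3 arc.py 0.85 1.66 9;  python3 -c "
from h import *
a=cap('side');save(a,'s19.png',(200,80,330,230),4)"
```

```text
73.35 [ 0.44155057 -0.27839799  0.17650837] 0.012630527670526697 [3.40343312 0.86706167 3.0734249 ]
[[1.3, -0.14, -1.17, 0], [2.71, -0.28, -2.21, 0], [4.2, -0.44, -3.12, 0], [5.76, -0.6, -3.89, 0], [7.39, -0.77, -4.52, 0], [9.07, -0.94, -5.0, 0], [10.79, -1.12, -5.33, 0], [12.52, -1.3, -5.49, 0], [14.27, -1.48, -5.51, 0]]
```

View pics/s19.png

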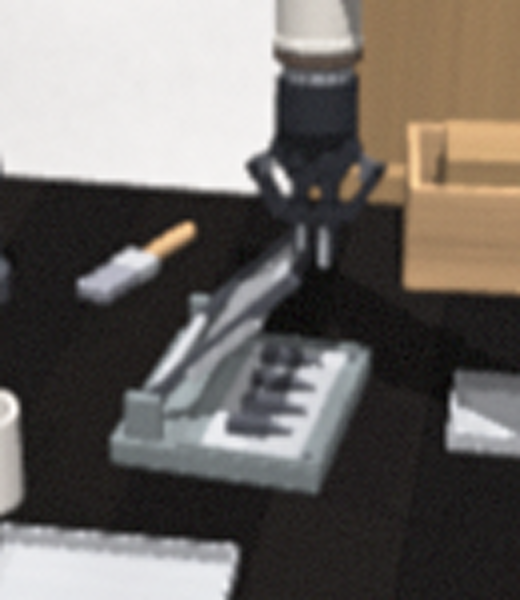

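Request:
carry_out([
  [1.3,-0.1,-1.2,0],
  [2.7,-0.3,-2.2,0],
  [4.2,-0.4,-3.1,0],
  [5.8,-0.6,-3.9,0],
  [7.4,-0.8,-4.5,0],
  [9.1,-0.9,-5,0],
  [10.8,-1.1,-5.3,0],
  [12.5,-1.3,-5.5,0],
  [14.3,-1.5,-5.5,0],
  [14.5,-1.5,-5.5,0],
])

```text
t: 74.65
tool_pos: [0.381, -0.273, 0.0324]
orientation: [[-0.029, 0.093, 0.995], [0.107, 0.99, -0.089], [-0.994, 0.104, -0.039]]
force: [3.9, 1.6, 16.4]
gripper_width: 0.013
```

```bash
python3 go.py .381,-.274,.036,85;  python3 -c "
from h import *
a=cap('side');save(a,'s20.png',(200,80,330,230),4)
M=np.array([.476,-.2845]); th=np.radians(-5)
s=r.read_state();p=np.array(s['tool_pos'])-.0187*np.array(s['orientation'])[:,0]
x=(p[:2]-M)@[np.cos(th),np.sin(th)]; print('bar z',p[2],'x',x,'lever angle', np.pi/2+np.radians(5)-np.arctan2(p[2]-.055,.1-x))"
```

```text
t 74.65 pos [ 0.381  -0.273   0.0324] yaw 84.64 tilt -0.9939 w 0.0130 F [ 3.9  1.6 16.4] j [-0.01  0.67  0.79  2.09 -0.75  0.81  1.2 ]
-> (0.381, -0.274, 0.036, 85.0) shift cm [-0.36 -0.06 -0.01] twist -0.006 rows>= 1
bar z 0.051290554459705706 x -0.09488516317411375 lever angle 1.677094498160959
```

View pics/s20.png

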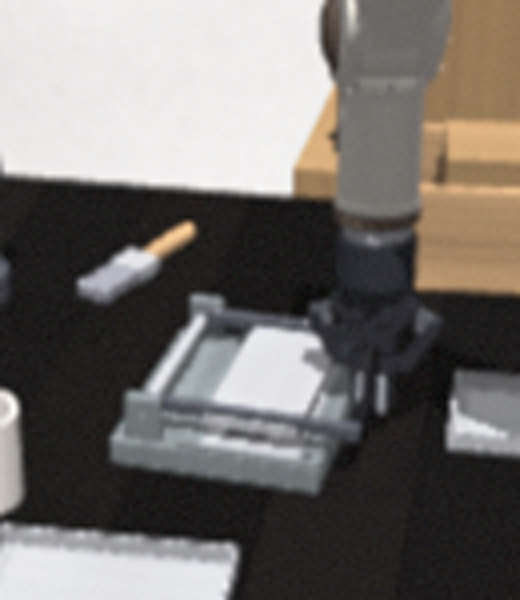

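```bash
python3 arc.py 1.66 0.8 10
```

```text
74.7 [ 0.38103947 -0.27307889  0.03270524] 0.012777031062484767 [ 4.16210167  1.42681055 13.89062653]
[[-1.67, 0.17, 0.0, 0], [-3.33, 0.35, 0.15, 0], [-4.97, 0.52, 0.44, 0], [-6.58, 0.69, 0.88, 0], [-8.15, 0.85, 1.45, 0], [-9.66, 1.01, 2.15, 0], [-11.11, 1.17, 2.98, 0], [-12.48, 1.31, 3.93, 0], [-13.77, 1.45, 5.0, 0], [-14.96, 1.58, 6.18, 0]]
```

Request:
carry_out([
  [-1.7,0.2,0,0],
  [-3.4,0.4,0.15,0],
  [-5.1,0.5,0.45,0],
  [-6.7,0.7,0.9,0],
  [-8.3,0.9,1.45,0],
  [-9.8,1,2.15,0],
  [-11.3,1.2,3,0],
  [-12.6,1.3,3.9,0],
  [-13.9,1.5,5,0],
  [-15.1,1.6,6.2,0],
])

```text
t: 75.95
tool_pos: [0.4496, -0.2794, 0.1808]
orientation: [[-0.029, 0.092, 0.995], [0.103, 0.991, -0.088], [-0.994, 0.1, -0.038]]
force: [12.5, -6.0, -16.9]
gripper_width: 0.0129
```

```bash
python3 arc.py 0.8 -0.01 10; python3 go.py .5926,-.2925,.23,85
```

```text
75.95 [ 0.44958954 -0.27938121  0.18077918] 0.012907723575380876 [ 12.47431246  -6.03120605 -16.90070214]
[[-1.02, 0.1, 1.2, 0], [-1.95, 0.2, 2.47, 0], [-2.77, 0.28, 3.82, 0], [-3.48, 0.36, 5.23, 0], [-4.07, 0.42, 6.69, 0], [-4.54, 0.47, 8.2, 0], [-4.89, 0.5, 9.74, 0], [-5.11, 0.53, 11.3, 0], [-5.21, 0.54, 12.88, 0], [-5.18, 0.54, 14.46, 0]]
t 75.95 pos [ 0.4496 -0.2794  0.1808] yaw 84.70 tilt -0.9943 w 0.0129 F [ 12.5  -6.  -16.9] j [-0.18  0.53  0.97  1.87 -0.55  1.12  0.94]
-> (0.5926, -0.2925, 0.23, 85.0) shift cm [-5.44  0.5  14.16] twist -0.005 rows>= 3
```

Request:
carry_out([
  [-0.9,0.1,1.2,0],
  [-1.8,0.2,2.5,0],
  [-2.6,0.3,3.8,0],
  [-3.3,0.4,5.2,0],
  [-3.9,0.4,6.7,0],
  [-4.4,0.5,8.2,0],
  [-4.8,0.5,9.7,0],
  [-5,0.5,11.3,0],
  [-5.1,0.5,12.8,0],
  [-5.1,0.5,14.2,0],
])

```text
t: 77.2
tool_pos: [0.5917, -0.2922, 0.2284]
orientation: [[-0.03, 0.094, 0.995], [0.106, 0.99, -0.09], [-0.994, 0.103, -0.04]]
force: [-0.9, -3.1, 0.1]
gripper_width: 0.0131
```

Request:
carry_out([
  [0,0,0,0],
  [0,0,0,0],
  [0,0,0,0],
  [0,0,0,0],
  [0,0,0,0],
  [-1,0,0,0],
  [-2.5,0,0,0],
  [-4,0,0,0],
  [-6,0,0,0],
  [-8,0,0,0],
], hand=6.0)

```text
t: 78.45
tool_pos: [0.5941, -0.3006, 0.3097]
orientation: [[-0.028, 0.093, 0.995], [0.106, 0.99, -0.089], [-0.994, 0.103, -0.038]]
force: [-0.4, -0.5, 0.1]
gripper_width: 0.06
```

```bash
python3 go.py .55,-.05,.3,85; python3 -c "
from h import *
a=cap('side');save(a,'s21.png',(200,80,330,230),4)"
```

```text
t 78.45 pos [ 0.5941 -0.3006  0.3097] yaw 84.65 tilt -0.9940 w 0.0600 F [-0.4 -0.5  0.1] j [-0.1   0.65  0.94  1.37 -0.57  1.48  0.76]
-> (0.55, -0.05, 0.3, 85.0) shift cm [ 3.74 24.31 -6.59] twist -0.006 rows>= 5
```

View pics/s21.png

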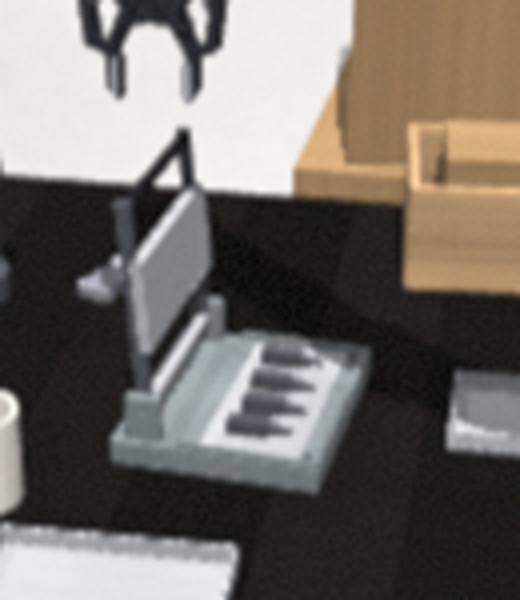

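```bash
python3 go.py .48,.13,.28,85
```

```text
t 78.50 pos [ 0.5949 -0.3018  0.3127] yaw 84.66 tilt -0.9943 w 0.0599 F [ 0.9 -0.4  2.2] j [-0.1   0.64  0.94  1.37 -0.57  1.48  0.76]
-> (0.48, 0.13, 0.28, 85.0) shift cm [  8.    41.39 -15.2 ] twist -0.006 rows>= 8
```

Request:
carry_out([
  [0,4,-2,0],
  [0,9,-4,0],
  [1,14,-6,0],
  [2,19,-8,0],
  [3,24,-10,0],
  [4,29,-12,0],
  [5.5,34,-13.5,0],
  [7,39,-15,0],
  [8,41.4,-15.2,0],
  [8,41.4,-15.2,0],
], hand=2.8)

```text
t: 79.75
tool_pos: [0.4786, 0.1334, 0.2765]
orientation: [[-0.03, 0.089, 0.996], [0.105, 0.991, -0.086], [-0.994, 0.102, -0.039]]
force: [-0.3, -1.0, -0.2]
gripper_width: 0.0279
```

```bash
python3 go.py .4777,-.355,.1,-5; python3 pr.py | grep -B0 press; python3 -c "
from h import *
a=cap('side');b=cap('top')
cv2.imwrite('pics/p22.png',cv2.resize(np.hstack([a['frame'][100:330,130:330],b['frame'][110:340,200:400]])[:,:,::-1],None,fx=2,fy=2,interpolation=2))"
```

```text
t 79.75 pos [0.4786 0.1334 0.2765] yaw 84.85 tilt -0.9940 w 0.0279 F [-0.3 -1.  -0.2] j [-1.13  0.24  1.03  1.91 -0.35  1.15 -0.05]
-> (0.4777, -0.355, 0.1, -5.0) shift cm [ 12.4  -50.2    4.78] twist 1.568 rows>= 9
   press frame x 54.7 y -41.3 mm ang 92.4
   press frame x -31.1 y -119.4 mm ang 1.3
   press frame x 10.5 y 70.1 mm ang -178.3
   press frame x 8.2 y 28.5 mm ang -174.8
   press frame x 10.6 y -17.7 mm ang -179.2
   press frame x 9.8 y -65.8 mm ang -175.7
   press frame x -53.9 y -8.2 mm ang -88.2
```

View pics/p22.png

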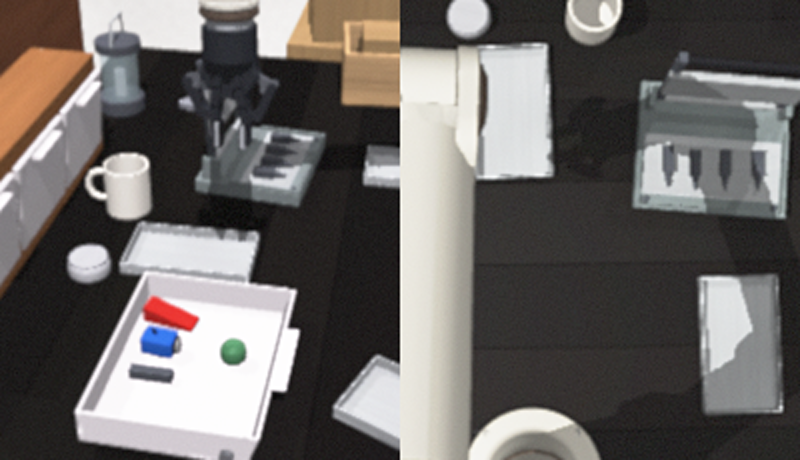

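```bash
cat > r6.py <<'E'
from ret import *
run([((.49,-.2175,.1),1.56,1),((.49,-.2175,.03),0,1),((.49,-.1,.15),0,1),((.6,.05,.12),0,1),((.6,.05,.02),0,1),((.6,.05,.12),0,1),((.48,-.26,.1),0,1),((.48,-.26,.03),0,1),((.51,.0,.12),0,1),((.51,.0,.02),0,1)])
E
python3 r6.py; python3 go.py .4905,-.2175,.1,-4.7
```

```text
q [-1.13  0.24  1.04  1.91 -0.35  1.15 -0.05] p [0.481 0.129 0.277] d [-0.028  0.105 -0.994] yaw 84.5
   [13.88, -35.98, 4.76, 1.56]
q [-0.35  0.79  1.11  1.92 -0.87  1.11 -0.49] p [ 0.49  -0.217  0.1  ] d [-0.028  0.105 -0.994] yaw -4.7
   [6.96, 0.25, 0.72, 0.0]
q [-0.29  0.88  1.    1.94 -0.98  1.02 -0.42] p [ 0.49  -0.217  0.03 ] d [-0.028  0.105 -0.994] yaw -4.7
   [-10.69, -1.4, -12.88, 0.0]
q [-0.68  0.67  1.22  1.99 -0.8   1.13 -0.72] p [ 0.49 -0.1   0.15] d [-0.028  0.105 -0.994] yaw -4.7
   [4.26, 9.84, -15.49, 0.0]
q [-0.81  0.83  1.12  1.78 -0.92  1.18 -1.01] p [0.6  0.05 0.12] d [-0.028  0.105 -0.994] yaw -4.7
   [9.94, 0.36, 1.03, 0.0]
q [-0.73  0.95  0.99  1.82 -1.05  1.05 -0.92] p [0.6  0.05 0.02] d [-0.028  0.105 -0.994] yaw -4.7
   [-9.94, -0.36, -1.03, 0.0]
q [-0.81  0.83  1.11  1.78 -0.92  1.17 -1.01] p [0.6  0.05 0.12] d [-0.028  0.105 -0.994] yaw -4.7
   [-0.94, -9.35, 31.95, 0.0]
q [-0.26  0.8   1.1   1.89 -0.86  1.12 -0.43] p [ 0.48 -0.26  0.1 ] d [-0.028  0.105 -0.994] yaw -4.7
   [6.96, 0.25, 0.72, 0.0]
q [-0.2   0.89  1.    1.91 -0.96  1.03 -0.37] p [ 0.48 -0.26  0.03] d [-0.028  0.105 -0.994] yaw -4.7
   [-6.29, 0.54, -26.95, 0.0]
q [-0.83  0.71  1.17  2.   -0.87  1.08 -0.87] p [ 0.51 -0.    0.12] d [-0.028  0.105 -0.994] yaw -4.7
   [9.94, 0.36, 1.03, 0.0]
q [-0.71  0.84  0.99  2.04 -1.05  0.95 -0.75] p [0.51 0.   0.02] d [-0.028  0.105 -0.994] yaw -4.7
t 79.90 pos [0.4796 0.1295 0.2772] yaw 84.47 tilt -0.9941 w 0.0281 F [-0.7  0.7  0.7] j [-1.13  0.24  1.04  1.91 -0.35  1.15 -0.05]
-> (0.4905, -0.2175, 0.1, -4.7) shift cm [ 13.93 -36.07   4.95] twist 1.556 rows>= 7
```

Request:
carry_out([
  [0,-4,0.5,0.15],
  [0.5,-9,1,0.31],
  [1,-14,1.7,0.47],
  [2,-19,2.4,0.63],
  [3,-24,3.2,0.79],
  [5,-29,4,0.95],
  [7,-33.5,4.6,1.11],
  [9.5,-36,4.9,1.27],
  [12,-36,4.9,1.43],
  [13.9,-36,4.9,1.555],
])

```text
t: 81.15
tool_pos: [0.4891, -0.2173, 0.0991]
orientation: [[-0.029, 0.996, -0.086], [0.105, -0.082, -0.991], [-0.994, -0.038, -0.102]]
force: [-0.0, -0.1, -0.6]
gripper_width: 0.0281
```

```bash
python3 go.py .4905,-.2175,.031,-4.7; python3 -c "
from h import *
a=cap('side');b=cap('top')
cv2.imwrite('pics/p23.png',cv2.resize(np.hstack([a['frame'][100:330,130:330],b['frame'][110:340,200:400]])[:,:,::-1],None,fx=2,fy=2,interpolation=2))"
```

```text
t 81.15 pos [ 0.4891 -0.2173  0.0991] yaw -4.73 tilt -0.9941 w 0.0281 F [-0.  -0.1 -0.6] j [-0.37  0.79  1.11  1.92 -0.88  1.11 -0.5 ]
-> (0.4905, -0.2175, 0.031, -4.7) shift cm [6.77 0.4  0.7 ] twist -0.001 rows>= 2
```

View pics/p23.png

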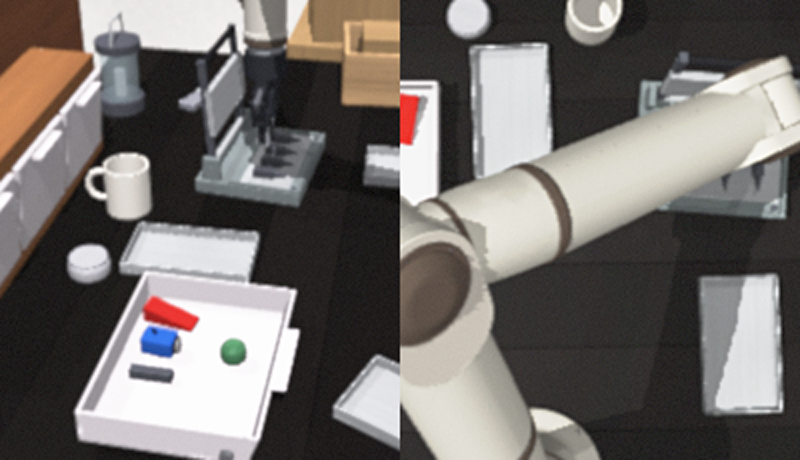

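```bash
cat > tray.py <<'E'
from h import *
c=cap("top")
x0,y0,x1,y1=225,120,290,205
f=cv2.resize(c["frame"][y0:y1,x0:x1],None,fx=8,fy=8,interpolation=cv2.INTER_CUBIC); cv2.imwrite("pics/tr%d.png"%int(r.read_state()["t"]*100),f[:,:,::-1])
g=cv2.cvtColor(f,cv2.COLOR_RGB2GRAY)
E
python3 tray.py; ls pics/tr*; python3 go.py | head -1
python3 -c "
from h import *
c=cap('top')
P=(np.array([[470,44],[549,43],[552,178],[476,177]],float)-[400,0])/2+[200,110]-.25
W=onz(c,P,.02);print(W.round(4));print(W.mean(0),np.linalg.norm(np.diff(W[[0,1,2,3,0]],axis=0),axis=1))"
```

```text
pics/tr8130.png
t 81.30 pos [ 0.489  -0.2161  0.0994] yaw -4.25 tilt -0.9940 w 0.0282 F [-0.1 -0.9  0.8] j [-0.37  0.79  1.11  1.92 -0.88  1.11 -0.49]
[[ 0.6796  0.0917  0.02  ]
 [ 0.6791 -0.034   0.02  ]
 [ 0.464  -0.0349  0.02  ]
 [ 0.4673  0.084   0.02  ]]
[0.57249456 0.02670442 0.02      ] [0.12560858 0.21508115 0.11893286 0.21245189]
```

```bash
ls pics/tr*
```

```text
pics/tr8130.png
```

Request:
carry_out([
  [1,0,0.1,0],
  [2,0.1,0.2,0],
  [3,0.1,0.3,0],
  [4,0.2,0.4,0],
  [5,0.2,0.4,0],
  [5.8,0.2,0.5,0],
  [6.4,0.3,0.5,0],
  [6.8,0.3,0.6,0],
  [6.8,0.3,0.6,0],
  [6.8,0.3,0.6,0],
])

```text
t: 82.6
tool_pos: [0.4909, -0.2135, 0.0316]
orientation: [[-0.029, 0.997, -0.077], [0.106, -0.074, -0.992], [-0.994, -0.036, -0.103]]
force: [0.8, -0.2, 1.0]
gripper_width: 0.0281
```

Request:
carry_out([
  [0,0,0,0],
  [0,0,0,0],
  [0,0,0,0],
  [0,0,0,0],
  [0,0,0,0],
  [0,0,0,0],
  [-1,0,0,0],
  [-3,0,0,0],
  [-6,0,0,0],
  [-9,0,0,0],
], hand=0.5, grip_force=50)

```text
t: 83.85
tool_pos: [0.4934, -0.2233, 0.1228]
orientation: [[-0.028, 0.997, -0.077], [0.106, -0.074, -0.992], [-0.994, -0.036, -0.103]]
force: [-0.1, -0.4, -1.3]
gripper_width: 0.0147
```

```bash
python3 go.py .6325,.050,.12,0 ; python3 -c "
from h import *
a=cap('side');save(a,'s24.png',(200,80,330,230),4)"
```

```text
t 83.85 pos [ 0.4934 -0.2233  0.1228] yaw -4.25 tilt -0.9940 w 0.0147 F [-0.1 -0.4 -1.3] j [-0.37  0.77  1.14  1.89 -0.84  1.15 -0.51]
-> (0.6325, 0.05, 0.12, 0.0) shift cm [  2.77  11.85 -28.15] twist -0.074 rows>= 5
```

View pics/s24.png

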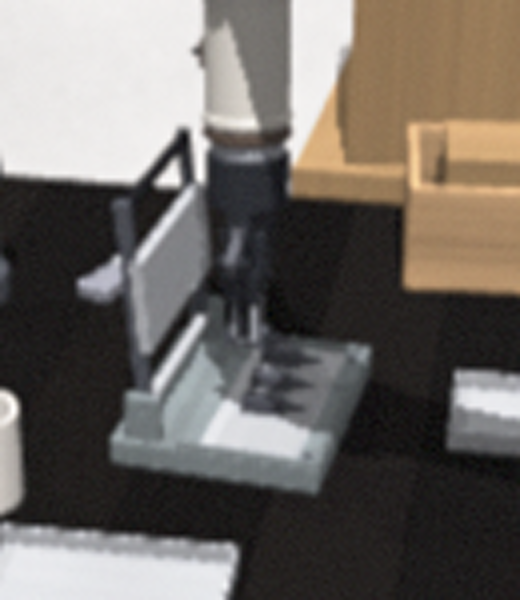

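View pics/tr8130.png

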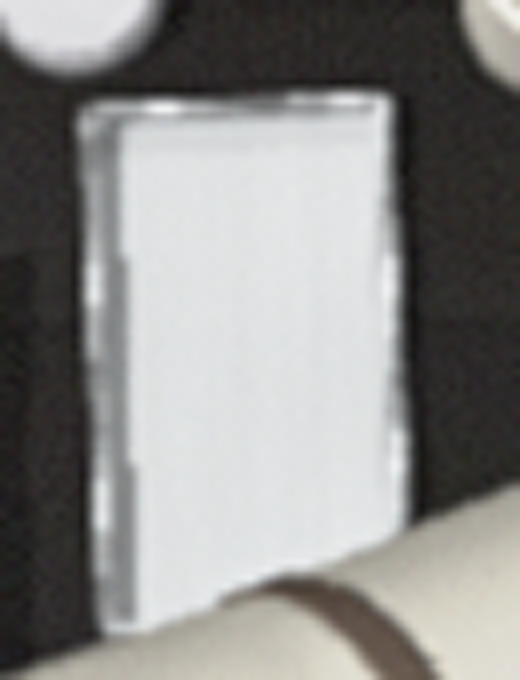

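```bash
python3 -c "
from h import *
c=cap('top')
P=(np.array([[80,105],[395,95],[408,520],[104,632]],float)+.5)/8-.5+[225,120]
W=onz(c,P,.02);print(W.round(4))
ux=(W[0]-W[3]);print(np.degrees(np.arctan2(ux[1],ux[0])),np.linalg.norm(ux)); u2=W[1]-W[2]; print(np.degrees(np.arctan2(u2[1],u2[0]))); u3=W[0]-W[1]; print(np.degrees(np.arctan2(u3[1],u3[0]))-90,np.linalg.norm(u3))
print('centre',(W[3]+W[1])/2)"
```

```text
[[ 0.6766  0.0923  0.02  ]
 [ 0.6785 -0.033   0.02  ]
 [ 0.5086 -0.0351  0.02  ]
 [ 0.4663  0.0846  0.02  ]]
2.090498786827436 0.21039435126947306
0.7145459962393996
0.8860901855808976 0.12523946412434198
centre [0.57240304 0.02582477 0.02      ]
```

Request:
carry_out([
  [-1.5,0,-3,0],
  [-3,0,-8,0],
  [-3,0,-13,-0.03],
  [-3,2,-18,-0.06],
  [-3,5,-22,-0.09],
  [-2,8,-25,-0.09],
  [0,10.5,-27,-0.09],
  [1.5,11.8,-28.1,-0.09],
  [2.8,11.8,-28.1,-0.09],
  [2.8,11.8,-28.1,-0.09],
])

```text
t: 85.2
tool_pos: [0.6299, 0.0486, 0.1166]
orientation: [[-0.032, 0.999, 0.01], [0.105, 0.014, -0.994], [-0.994, -0.03, -0.106]]
force: [0.1, 0.2, -0.6]
gripper_width: 0.0142
```

```bash
python3 go.py .6325,.050,.011,1 ; python3 -c "
from h import *
a=cap('side');save(a,'s25.png',(150,120,310,250),5)"
```

```text
t 85.20 pos [0.6299 0.0486 0.1166] yaw 0.79 tilt -0.9940 w 0.0142 F [ 0.1  0.2 -0.6] j [-0.76  0.87  1.09  1.7  -0.93  1.2  -0.94]
-> (0.6325, 0.05, 0.011, 1.0) shift cm [10.51  0.58  0.98] twist -0.004 rows>= 2
```

View pics/s25.png

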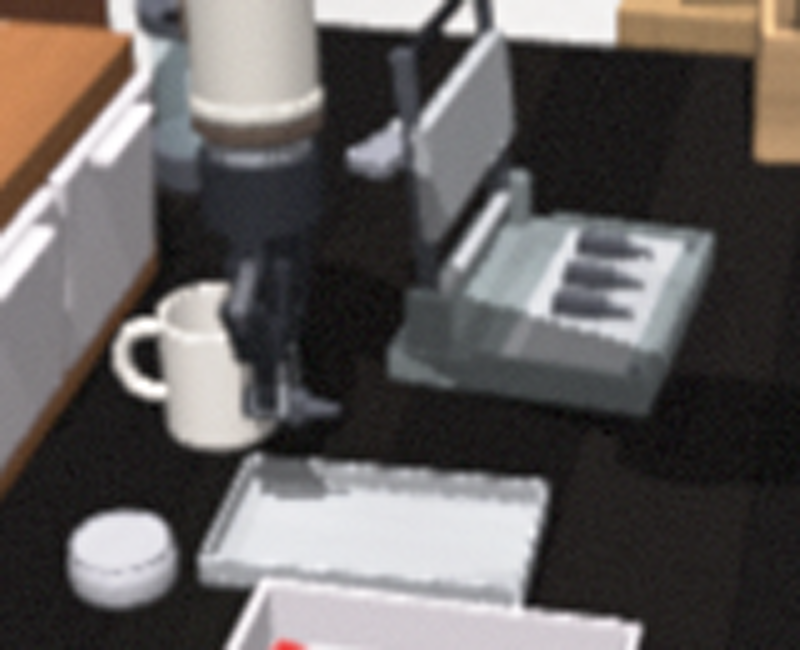

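Request:
carry_out([
  [1.5,0.1,0.1,0],
  [3,0.2,0.3,0],
  [4.5,0.3,0.4,0],
  [6,0.4,0.6,0],
  [7.5,0.5,0.7,0],
  [8.7,0.5,0.8,0],
  [9.6,0.5,0.9,0],
  [10.2,0.5,0.9,0],
  [10.4,0.5,0.9,0],
  [10.4,0.5,0.9,0],
])

```text
t: 86.5
tool_pos: [0.6341, 0.0522, 0.0135]
orientation: [[-0.028, 1.0, 0.013], [0.106, 0.016, -0.994], [-0.994, -0.027, -0.106]]
force: [0.5, 0.1, 0.1]
gripper_width: 0.0141
```

Request:
carry_out([
  [0,0,0,0],
  [0,0,0,0],
  [0,0,0,0],
  [0,0,0,0],
  [-1.5,0,0,0],
  [-4,0,0,0],
  [-7,0,0,0],
  [-10,0,0,0],
  [-13,-2,3,0],
  [-14,-5,7,0.08],
], hand=2.4)

```text
t: 87.75
tool_pos: [0.5906, -0.034, 0.1505]
orientation: [[-0.023, 0.998, -0.066], [0.106, -0.063, -0.992], [-0.994, -0.03, -0.104]]
force: [0.7, -0.9, 0.0]
gripper_width: 0.0239
```

```bash
python3 go.py .4854,-.260,.1,-4.5 ; python3 -c "
from h import *
a=cap('side');save(a,'s26.png',(150,120,310,250),5)"
```

```text
t 87.75 pos [ 0.5906 -0.034   0.1505] yaw -3.63 tilt -0.9941 w 0.0239 F [ 0.7 -0.9  0. ] j [-0.7   0.8   1.16  1.78 -0.88  1.22 -0.88]
-> (0.4854, -0.26, 0.1, -4.5) shift cm [ 2.87 -8.92 23.65] twist 0.015 rows>= 5
```

View pics/s26.png

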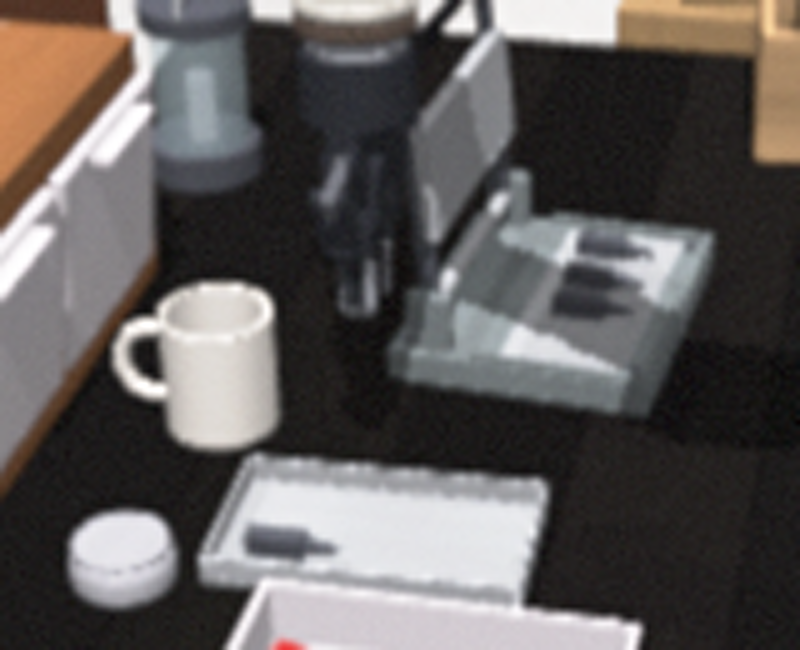

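Request:
carry_out([
  [0,-3,3,0],
  [0,-6,7,0],
  [0,-8.5,12,0],
  [0,-8.9,17,0.015],
  [0,-8.9,21.5,0.015],
  [0.5,-8.9,23.6,0.015],
  [2.9,-8.9,23.6,0.015],
  [4.9,-8.8,23.8,0.015],
  [4.9,-8.8,23.8,0.015],
  [4.9,-8.8,23.8,0.015],
], hand=2.8)

```text
t: 89.05
tool_pos: [0.484, -0.2576, 0.0761]
orientation: [[-0.029, 0.996, -0.081], [0.106, -0.077, -0.991], [-0.994, -0.038, -0.103]]
force: [-0.3, 0.3, -0.3]
gripper_width: 0.0286
```

```bash
python3 go.py .4854,-.260,.0315,-4.5
```

```text
t 89.05 pos [ 0.484  -0.2576  0.0761] yaw -4.43 tilt -0.9939 w 0.0286 F [-0.3  0.3 -0.3] j [-0.26  0.84  1.07  1.89 -0.91  1.1  -0.42]
-> (0.4854, -0.26, 0.0315, -4.5) shift cm [4.4  0.33 0.69] twist 0.001 rows>= 1
```

Request:
carry_out([
  [1,0.1,0.2,0],
  [2,0.2,0.3,0],
  [3,0.3,0.5,0],
  [3.8,0.3,0.6,0],
  [4.3,0.3,0.65,0],
  [4.4,0.3,0.65,0],
  [4.4,0.3,0.65,0],
  [4.4,0.3,0.65,0],
  [4.4,0.3,0.65,0],
  [4.4,0.3,0.65,0],
])

```text
t: 90.3
tool_pos: [0.485, -0.2604, 0.0317]
orientation: [[-0.029, 0.996, -0.082], [0.106, -0.078, -0.991], [-0.994, -0.037, -0.103]]
force: [-0.2, -0.2, 0.3]
gripper_width: 0.0283
```

Request:
carry_out([
  [0,0,0,0],
  [0,0,0,0],
  [0,0,0,0],
  [0,0,0,0],
  [0,0,0,0],
  [0,0,0,0],
  [-1,0,0,0],
  [-3,0,0,0],
  [-6,0,0,0],
  [-9,0,0,0],
], hand=0.5)

```text
t: 91.55
tool_pos: [0.4875, -0.2705, 0.123]
orientation: [[-0.028, 0.996, -0.083], [0.105, -0.079, -0.991], [-0.994, -0.037, -0.103]]
force: [0.2, -0.3, -1.0]
gripper_width: 0.0144
```

```bash
python3 go.py .62,.004,.1,1 ; python3 -c "
from h import *
a=cap('side');save(a,'s27.png',(200,80,330,230),4)"
```

```text
t 91.55 pos [ 0.4875 -0.2705  0.123 ] yaw -4.54 tilt -0.9940 w 0.0144 F [ 0.2 -0.3 -1. ] j [-0.27  0.79  1.13  1.85 -0.84  1.17 -0.45]
-> (0.62, 0.004, 0.1, 1.0) shift cm [  4.8   11.12 -28.07] twist -0.097 rows>= 5
```

View pics/s27.png

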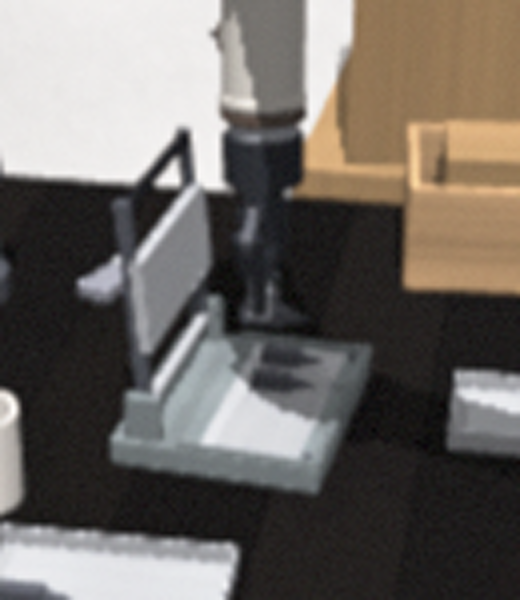

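Request:
carry_out([
  [-1.5,0,-3.5,0],
  [-2.5,0,-9,0],
  [-2.5,0,-14.5,-0.03],
  [-2.5,1,-20,-0.06],
  [-1.5,4,-24,-0.097],
  [0,7.5,-26.5,-0.097],
  [2,10,-28,-0.097],
  [4,11.1,-28,-0.097],
  [4.8,11.1,-28,-0.097],
  [4.8,11.1,-28,-0.097],
])

```text
t: 92.85
tool_pos: [0.6182, 0.0023, 0.0978]
orientation: [[-0.03, 0.999, 0.012], [0.105, 0.015, -0.994], [-0.994, -0.029, -0.106]]
force: [0.7, 0.5, -0.6]
gripper_width: 0.0149
```

```bash
python3 go.py .62,.004,.012,1; python3 -c "
from h import *
b=cap('top');save(b,'t28.png',(215,110,335,210),5)"
```

```text
t 92.85 pos [0.6182 0.0023 0.0978] yaw 0.87 tilt -0.9940 w 0.0149 F [ 0.7  0.5 -0.6] j [-0.69  0.88  1.07  1.74 -0.94  1.17 -0.84]
-> (0.62, 0.004, 0.012, 1.0) shift cm [8.54 0.43 0.74] twist -0.002 rows>= 2
```

View pics/t28.png

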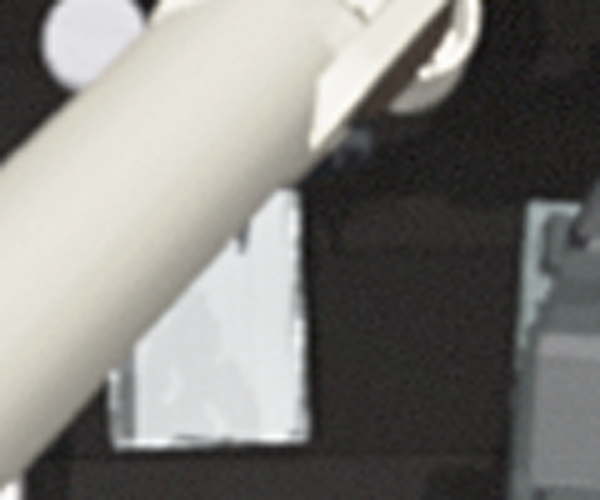

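Request:
carry_out([
  [1.5,0.1,0.1,0],
  [3,0.2,0.3,0],
  [4.5,0.3,0.4,0],
  [6,0.4,0.5,0],
  [7.2,0.4,0.6,0],
  [8,0.4,0.7,0],
  [8.5,0.4,0.7,0],
  [8.5,0.4,0.7,0],
  [8.5,0.4,0.7,0],
  [8.5,0.4,0.7,0],
])

```text
t: 94.15
tool_pos: [0.6216, 0.0061, 0.0132]
orientation: [[-0.028, 0.999, 0.015], [0.106, 0.018, -0.994], [-0.994, -0.026, -0.106]]
force: [-0.6, 0.5, -0.7]
gripper_width: 0.0146
```

Request:
carry_out([
  [0,0,0,0],
  [0,0,0,0],
  [0,0,0,0],
  [0,0,0,0],
  [-1.5,0,0,0],
  [-4,0,0,0],
  [-7,0,0,0],
  [-10,-2,0,0],
  [-13,-5,2,0],
  [-14,-9,6,0.1],
], hand=2.4)

```text
t: 95.4
tool_pos: [0.5378, -0.0702, 0.1517]
orientation: [[-0.023, 0.996, -0.083], [0.106, -0.081, -0.991], [-0.994, -0.032, -0.104]]
force: [0.4, -0.9, 0.9]
gripper_width: 0.0242
```

```bash
python3 go.py .4823,-.3078,.08,-4.5 ; python3 -c "
from h import *
a=cap('side');save(a,'s29.png',(150,120,310,250),5)"
```

```text
t 95.40 pos [ 0.5378 -0.0702  0.1517] yaw -4.62 tilt -0.9940 w 0.0242 F [ 0.4 -0.9  0.9] j [-0.7   0.74  1.21  1.9  -0.85  1.18 -0.8 ]
-> (0.4823, -0.3078, 0.08, -4.5) shift cm [ 4.72 -3.39 24.75] twist -0.002 rows>= 5
```

View pics/s29.png

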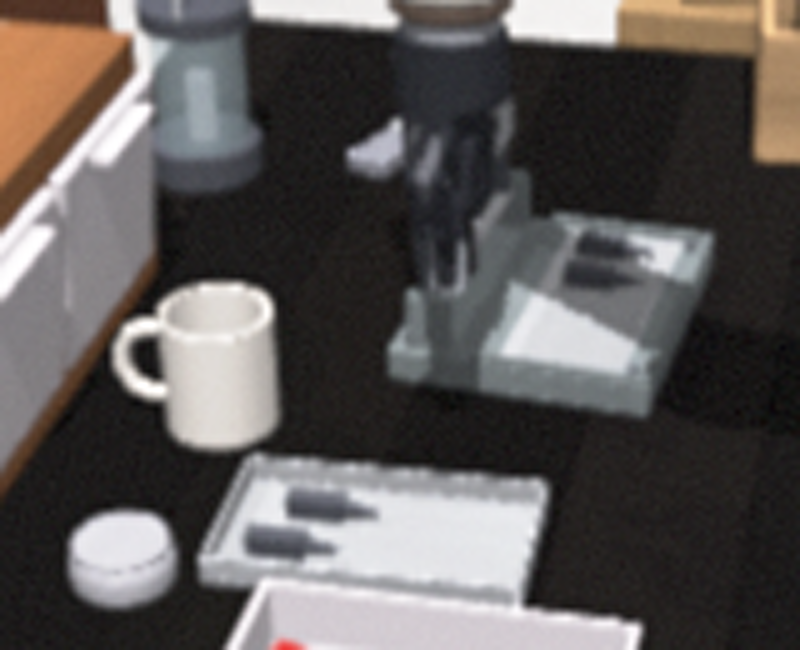

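Request:
carry_out([
  [0,-1.5,4,0],
  [0,-3,9,0],
  [0,-3.4,14,0],
  [0,-3.4,19,0],
  [0.5,-3.4,23,0],
  [2.5,-3.4,24.6,0],
  [4.5,-3.4,24.7,0],
  [5.2,-3.4,24.7,0],
  [5.2,-3.4,24.7,0],
  [5.2,-3.4,24.7,0],
], hand=2.8)

```text
t: 96.7
tool_pos: [0.4806, -0.3059, 0.0727]
orientation: [[-0.028, 0.996, -0.084], [0.106, -0.08, -0.991], [-0.994, -0.037, -0.103]]
force: [0.3, -0.2, -0.1]
gripper_width: 0.0282
```

```bash
python3 go.py .4823,-.3078,.0315,-4.5
```

```text
t 96.70 pos [ 0.4806 -0.3059  0.0727] yaw -4.60 tilt -0.9940 w 0.0282 F [ 0.3 -0.2 -0.1] j [-0.15  0.87  1.05  1.83 -0.9   1.12 -0.37]
-> (0.4823, -0.3078, 0.0315, -4.5) shift cm [4.07 0.34 0.59] twist -0.002 rows>= 1
```

Request:
carry_out([
  [1,0.1,0.2,0],
  [2,0.2,0.3,0],
  [3,0.3,0.5,0],
  [3.7,0.3,0.6,0],
  [4.1,0.3,0.6,0],
  [4.1,0.3,0.6,0],
  [4.1,0.3,0.6,0],
  [4.1,0.3,0.6,0],
  [4.1,0.3,0.6,0],
  [4.1,0.3,0.6,0],
])

```text
t: 97.95
tool_pos: [0.4813, -0.3083, 0.0307]
orientation: [[-0.029, 0.996, -0.085], [0.106, -0.081, -0.991], [-0.994, -0.037, -0.103]]
force: [-0.3, -0.7, 0.7]
gripper_width: 0.0279
```

Request:
carry_out([
  [0,0,0,0],
  [0,0,0,0],
  [0,0,0,0],
  [0,0,0,0],
  [0,0,0,0],
  [0,0,0,0],
  [-1,0,0,0],
  [-3,0,0,0],
  [-6,0,0,0],
  [-9,0,0,0],
], hand=0.5)

```text
t: 99.2
tool_pos: [0.4838, -0.3185, 0.122]
orientation: [[-0.028, 0.996, -0.086], [0.105, -0.082, -0.991], [-0.994, -0.037, -0.102]]
force: [0.5, 0.3, -2.1]
gripper_width: 0.0149
```

```bash
python3 go.py .5425,.048,.1,1 ; python3 -c "
from h import *
a=cap('side');save(a,'s30.png',(150,80,330,230),4)"
```

```text
t 99.20 pos [ 0.4838 -0.3185  0.122 ] yaw -4.71 tilt -0.9941 w 0.0149 F [ 0.5  0.3 -2.1] j [-0.16  0.82  1.11  1.79 -0.84  1.2  -0.4 ]
-> (0.5425, 0.048, 0.1, 1.0) shift cm [  5.88   2.92 -36.6 ] twist -0.1 rows>= 6
```

View pics/s30.png

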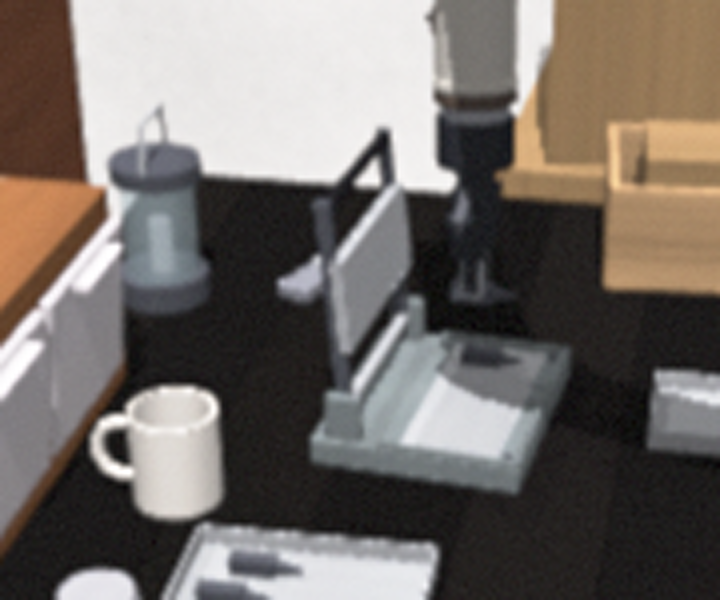

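Request:
carry_out([
  [-1.5,0,-3.5,0],
  [-2.5,0,-9,0],
  [-2.5,0,-14.5,-0.03],
  [-2.5,0.5,-20,-0.06],
  [-2.5,1,-25.5,-0.1],
  [-1,2,-31,-0.1],
  [1,2.5,-35,-0.1],
  [3.5,2.9,-36.6,-0.1],
  [5.9,2.9,-36.6,-0.1],
  [5.9,2.9,-36.6,-0.1],
])

```text
t: 100.5
tool_pos: [0.5405, 0.0476, 0.0969]
orientation: [[-0.032, 0.999, 0.013], [0.105, 0.016, -0.994], [-0.994, -0.03, -0.105]]
force: [0.1, 0.6, -0.7]
gripper_width: 0.0144
```

```bash
python3 go.py .5425,.048,.012,1; python3 -c "
from h import *
b=cap('top');save(b,'t31.png',(215,110,335,210),5)"
```

```text
t 100.50 pos [0.5405 0.0476 0.0969] yaw 0.94 tilt -0.9940 w 0.0144 F [ 0.1  0.6 -0.7] j [-0.87  0.79  1.12  1.94 -0.94  1.09 -0.85]
-> (0.5425, 0.048, 0.012, 1.0) shift cm [8.44 0.45 0.86] twist -0.001 rows>= 2
```

View pics/t31.png

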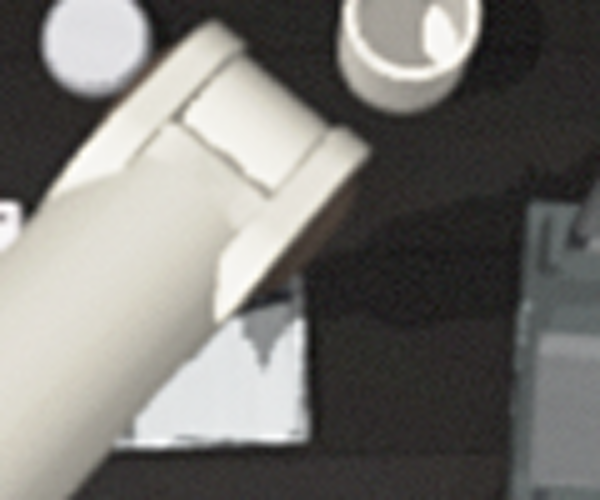

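Tray's lower-right corner is still at (308,440) in this crop, so it hasn't moved again. Lower and release.

Request:
carry_out([
  [1.5,0.1,0.2,0],
  [3,0.2,0.3,0],
  [4.5,0.3,0.5,0],
  [6,0.4,0.6,0],
  [7.2,0.4,0.7,0],
  [8,0.4,0.75,0],
  [8.4,0.4,0.75,0],
  [8.4,0.4,0.75,0],
  [8.4,0.4,0.75,0],
  [8.4,0.4,0.75,0],
])

```text
t: 101.8
tool_pos: [0.5441, 0.0502, 0.0141]
orientation: [[-0.028, 0.999, 0.015], [0.106, 0.018, -0.994], [-0.994, -0.026, -0.107]]
force: [0.1, 1.0, -1.2]
gripper_width: 0.0148
```

Request:
carry_out([
  [0,0,0,0],
  [0,0,0,0],
  [0,0,0,0],
  [0,0,0,0],
  [-1.5,0,0,0],
  [-4,0,0,0],
  [-7,0,0,0],
  [-10,0,2,0],
  [-13,-1,6,0],
  [-14,-2,11,0.1],
], hand=2.4)

```text
t: 103.05
tool_pos: [0.5307, -0.0753, 0.1445]
orientation: [[-0.025, 0.996, -0.085], [0.106, -0.082, -0.991], [-0.994, -0.034, -0.104]]
force: [-0.0, 0.1, -0.0]
gripper_width: 0.0242
```

```bash
python3 go.py .4789,-.358,.08,-4.5 ; python3 -c "
from h import *
a=cap('side');save(a,'s32.png',(150,120,310,250),5)"
```

```text
t 103.05 pos [ 0.5307 -0.0753  0.1445] yaw -4.69 tilt -0.9940 w 0.0242 F [-0.   0.1 -0. ] j [-0.69  0.74  1.2   1.92 -0.85  1.17 -0.78]
-> (0.4789, -0.358, 0.08, -4.5) shift cm [ 3.53 -2.63 29.13] twist -0.003 rows>= 5
```

View pics/s32.png

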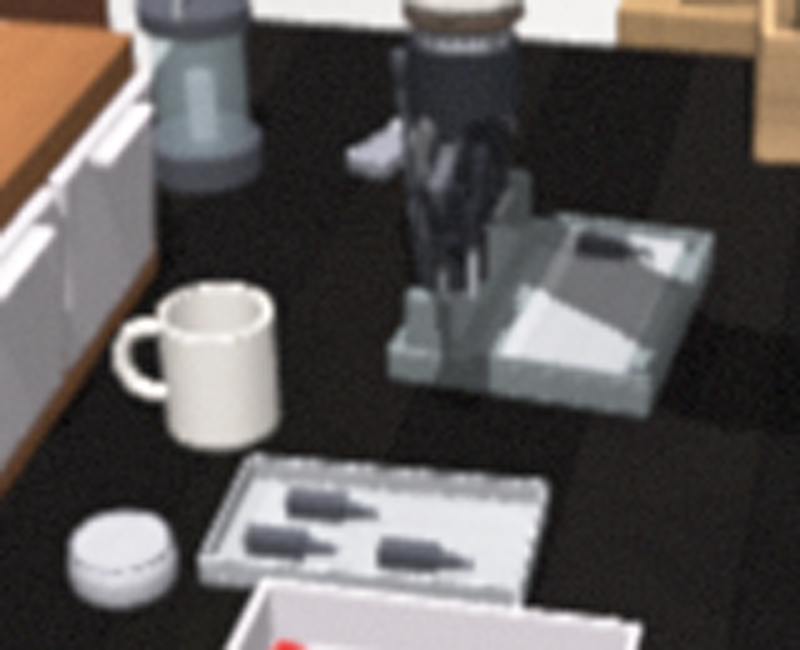

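Request:
carry_out([
  [0,-1,5,0],
  [0,-2,10,0],
  [0,-2.6,15,0],
  [0,-2.6,20,0],
  [0,-2.6,25,0],
  [1,-2.6,28.5,0],
  [3,-2.6,29,0],
  [4,-2.6,29.1,0],
  [4,-2.6,29.1,0],
  [4,-2.6,29.1,0],
], hand=3.2)

```text
t: 104.35
tool_pos: [0.4785, -0.3553, 0.0733]
orientation: [[-0.029, 0.996, -0.083], [0.106, -0.08, -0.991], [-0.994, -0.037, -0.103]]
force: [-0.6, -1.1, 0.2]
gripper_width: 0.0322
```

```bash
python3 go.py .4785,-.3575,.031,-4.5
```

```text
t 104.35 pos [ 0.4785 -0.3553  0.0733] yaw -4.57 tilt -0.9939 w 0.0322 F [-0.6 -1.1  0.2] j [-0.06  0.9   1.04  1.76 -0.9   1.15 -0.33]
-> (0.4785, -0.3575, 0.031, -4.5) shift cm [4.18 0.17 0.66] twist -0.001 rows>= 1
```

Request:
carry_out([
  [1,0,0.2,0],
  [2,0.1,0.3,0],
  [3,0.1,0.5,0],
  [3.8,0.2,0.6,0],
  [4.2,0.2,0.65,0],
  [4.2,0.2,0.65,0],
  [4.2,0.2,0.65,0],
  [4.2,0.2,0.65,0],
  [4.2,0.2,0.65,0],
  [4.2,0.2,0.65,0],
])

```text
t: 105.6
tool_pos: [0.478, -0.3585, 0.0305]
orientation: [[-0.029, 0.996, -0.085], [0.106, -0.081, -0.991], [-0.994, -0.037, -0.103]]
force: [-0.1, -0.3, -0.0]
gripper_width: 0.0322
```

Request:
carry_out([
  [0,0,0,0],
  [0,0,0,0],
  [0,0,0,0],
  [0,0,0,0],
  [0,0,0,0],
  [0,0,0,0],
  [-1,0,0,0],
  [-3,0,0,0],
  [-6,0,0,0],
  [-9,0,0,0],
], hand=0.5)

```text
t: 106.85
tool_pos: [0.4804, -0.3686, 0.1218]
orientation: [[-0.029, 0.996, -0.085], [0.105, -0.082, -0.991], [-0.994, -0.037, -0.102]]
force: [0.2, -0.2, -1.1]
gripper_width: 0.0144
```

```bash
python3 go.py .5425,.003,.1,1 ; python3 -c "
from h import *
a=cap('side');save(a,'s33.png',(150,80,330,250),4)"
```

```text
t 106.85 pos [ 0.4804 -0.3686  0.1218] yaw -4.71 tilt -0.9940 w 0.0144 F [ 0.2 -0.2 -1.1] j [-0.06  0.86  1.09  1.71 -0.84  1.23 -0.36]
-> (0.5425, 0.003, 0.1, 1.0) shift cm [  5.9    3.22 -37.14] twist -0.1 rows>= 7
```

View pics/s33.png

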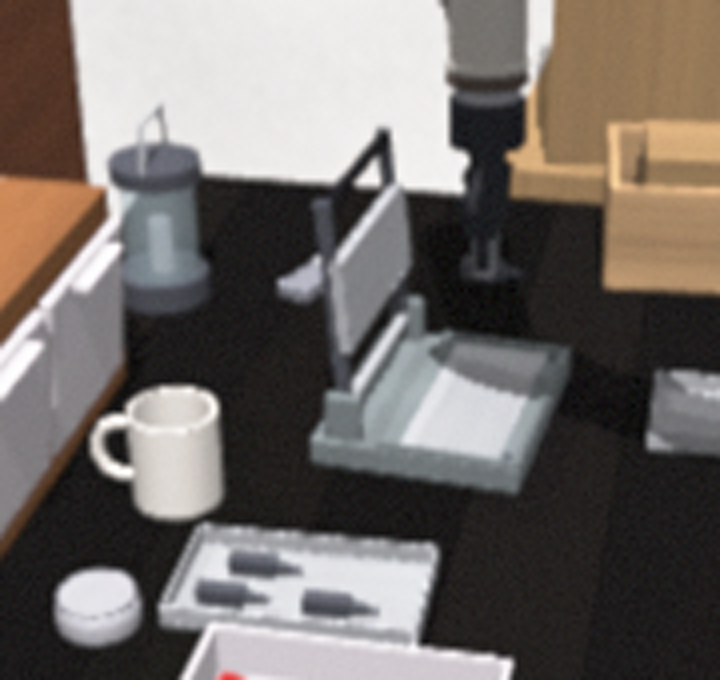

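Request:
carry_out([
  [-1.5,0,-3.5,0],
  [-2.5,0,-9,0],
  [-2.5,0,-14.5,-0.03],
  [-2.5,0.5,-20,-0.06],
  [-2.5,1,-25.5,-0.1],
  [-1,2,-31,-0.1],
  [1,2.5,-35,-0.1],
  [3.5,2.8,-37.1,-0.1],
  [5.9,2.8,-37.1,-0.1],
  [5.9,2.8,-37.1,-0.1],
])

```text
t: 108.15
tool_pos: [0.5366, 0.0026, 0.0972]
orientation: [[-0.032, 0.999, 0.013], [0.105, 0.017, -0.994], [-0.994, -0.03, -0.106]]
force: [0.5, -0.4, -0.7]
gripper_width: 0.0147
```

```bash
python3 go.py .539,.003,.012,1; python3 -c "
from h import *
b=cap('top');save(b,'t34.png',(215,110,335,210),5)"
```

```text
t 108.15 pos [0.5366 0.0026 0.0972] yaw 0.96 tilt -0.9939 w 0.0147 F [ 0.5 -0.4 -0.7] j [-0.79  0.78  1.12  1.95 -0.92  1.09 -0.77]
-> (0.539, 0.003, 0.012, 1.0) shift cm [8.46 0.49 0.87] twist -0.001 rows>= 2
```

View pics/t34.png

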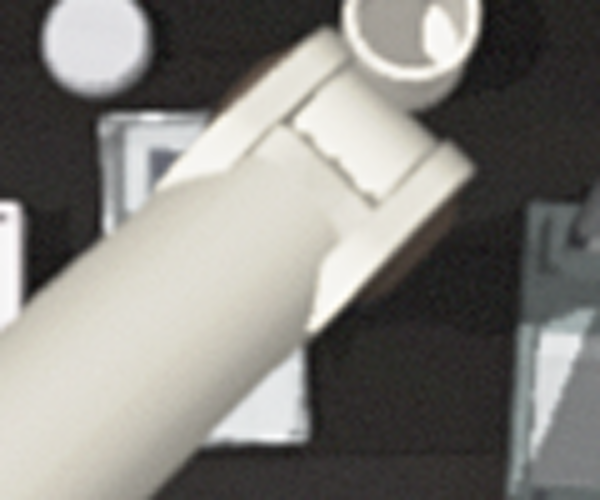

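Request:
carry_out([
  [1.5,0.1,0.2,0],
  [3,0.2,0.3,0],
  [4.5,0.3,0.5,0],
  [6,0.4,0.6,0],
  [7.2,0.4,0.7,0],
  [8,0.4,0.75,0],
  [8.4,0.4,0.75,0],
  [8.4,0.4,0.75,0],
  [8.4,0.4,0.75,0],
  [8.4,0.4,0.75,0],
])

```text
t: 109.45
tool_pos: [0.5402, 0.0051, 0.0144]
orientation: [[-0.028, 0.999, 0.015], [0.106, 0.018, -0.994], [-0.994, -0.026, -0.107]]
force: [-0.3, -0.4, -2.4]
gripper_width: 0.0145
```

Request:
carry_out([
  [0,0,0,0],
  [0,0,0,0],
  [0,0,0,0],
  [0,0,0,0],
  [-1.5,0,0,0],
  [-4,0,0,0],
  [-7,0,0,0],
  [-11,0,2,0],
  [-15,-2,6,0],
  [-18,-5,11,0],
], hand=2.4)

```text
t: 110.7
tool_pos: [0.4987, -0.1231, 0.1839]
orientation: [[-0.026, 1.0, 0.017], [0.105, 0.02, -0.994], [-0.994, -0.024, -0.106]]
force: [-0.4, -0.3, -0.6]
gripper_width: 0.0242
```

Request:
carry_out([
  [0,-1,4,0],
  [0,-2,8,0],
  [0,-3,12,0],
  [0,-3,16,0],
  [0,-3,19,0],
  [0,-3,19,0],
  [0,-3,19,0],
  [0,-3,19,0],
  [0,-3,19,0],
  [0,-3,19,0],
])

```text
t: 111.95
tool_pos: [0.4712, -0.3105, 0.162]
orientation: [[-0.029, 0.999, 0.016], [0.106, 0.019, -0.994], [-0.994, -0.027, -0.107]]
force: [0.3, -0.0, 0.6]
gripper_width: 0.0237
```

```bash
python3 go.py; python3 -c "
from h import *
a=cap('side');b=cap('top')
cv2.imwrite('pics/p35.png',cv2.resize(np.hstack([a['frame'][90:330,130:330],b['frame'][100:340,115:315]])[:,:,::-1],None,fx=2,fy=2,interpolation=2))"
```

```text
t 111.95 pos [ 0.4712 -0.3105  0.162 ] yaw 1.08 tilt -0.9939 w 0.0237 F [ 0.3 -0.   0.6] j [-0.2   0.74  1.14  1.8  -0.77  1.22 -0.34]
```

View pics/p35.png

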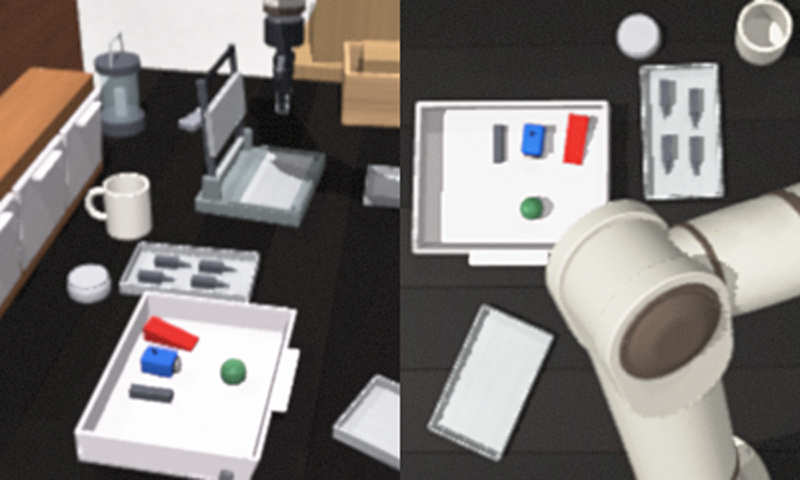

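```bash
python3 -c "
from station import r
print(r.sign_off()); print(r.read_state()['t'])"
```

```text
the job is handed in; nothing more can be done
None
the job is handed in; nothing more can be done
```

The job is done and handed in at about 112 s of the 210 s allowed. All four spikes are in the steel tray.

**What I did**
- I found four spikes in the bin and laid them flat, side by side, on the press bed.
- I gripped the lever bar and swung it down to its stop. The bar read level, about 1.68 rad, with an upward force of 14–16 N.
- I followed the lever back up, let go, and then moved the spikes into the tray one at a time.
- The tray had been knocked about 3 cm partway through, so I measured it again before placing anything in it.

**Last checks (final side and top pictures)**
- Four spikes lie flat in the tray and the press bed is empty.
- The lever is upright and the robot is touching nothing.
- The plain bar, wedge, paperweight and headlamp are still in the bin. The mug and tin were not touched.

**What went less well**
- Early on a wrist joint reached its range limit, and the arm took about 25 s of free-air moves to sort itself out. One of those moves showed a brief wrist force of about 58 N. The pictures showed no contact, and the force had cleared by the next reading, so I took it as a sudden stop.
- The tool stayed tilted about 6° from then on, so each spike was held slightly rolled. Every one settled flat when released.
- The top camera placed the spikes on the bed 2–6 mm to one side of where the arm had released them. I trusted the arm's positions, and every pick from the press worked.

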